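# Dust off the enlarging lenses

## Task

Set every enlarging lens on the sloped rack, board flat on the deck, square to the rack and with its lower edge down at the front lip, and put the lid on the paper box, edges flush all round, so that no dust gets in. Only then squeeze the air gun's trigger right in, hold it for two seconds and let it go. After that put the lid back on its narrow stand, lying level, centred and straight, so that the paper is at hand. Leave the bottle, the loupe and the tin where they are.

Things in the scene. Friction and masses are not known exactly. Their poses are not given: they have to be found in the camera images.
- deck: Fixed sloped deck of the lens rack, aluminium on steel legs, tilted 0.38 rad, rising away from the robot. Origin: on its upper surface, mid-length, at the foot of the 12 mm high front lip, 66 mm above the table. x up the slope, y along the lip, z square out of the deck. Free length 360 mm (y), between cheeks 12 mm high; free depth 73 mm, from the lip (x = 0) to the air bar.
- air_bar (a point): Middle of the steel air bar, a tube 22 mm thick along the deck's upper edge (deck x = 84 mm, its top 24 mm above the deck). It orients as the deck does.
- paper_box: Fixed black open paper box, 110 mm (x) by 135 mm (y), 45 mm high, walls 8 mm thick, white paper inside. Origin: centre of its underside, on the table.
- lid_stand: Fixed T-shaped wooden stand on which the lid balances: a narrow top bar 24 mm (x) by 110 mm (y), its flat top 60 mm above the table, on a slim post and a 90 x 70 mm foot. Origin: centre of the underside, on the table. The lid lies flat across it, lid x along stand x.
- lid: Loose flat black lid of the paper box, a plate 110 mm (x) by 135 mm (y) by 8 mm, no skirt, 130 g, the same outline as the box; starts on its stand. On its middle stands a grip bar 60 mm long (x), 18 mm wide (y), 28 mm high (from 8 to 36 mm above the underside). Origin: centre of the underside.
- gun: Fixed air gun clamped handle-up on a 120 x 80 mm steel foot. Origin: centre of the foot's underside, on the table. Upright grey handle, x = 8 to 32 mm, 26 mm wide (y), top 160 mm high. The steel trigger blade stands in front of it on the -x side: 7 mm thick, 18 mm wide (y), 68 to 140 mm high, front face at x = -20 mm at rest. Metal barrel along x below, top 69 mm high.
- trigger_pinch (a point): Point on the gun (x = 13.5, y = 0, z = 125 mm from its origin) midway between handle back and trigger front when squeezed: pinch both together along the gun's x there, 52 mm across at rest, about 37 mm fully squeezed.
- trigger (a joint): Angle of the sprung trigger, hinged at its lower end (68 mm above the table, x = -16.5 mm of the gun): 0 at rest, 0.27 rad squeezed right in, towards the handle; about 9 N at 125 mm height holds it in, and it springs back when let go.
- bottle: Bystander: amber glass bottle, 56 mm across, 130 mm high, beyond the rack. Origin: centre of underside.
- loupe: Bystander: black focusing loupe, 48 mm across, 50 mm high, left of the rack beyond the box or gun. Origin: centre of underside.
- tin: Bystander: flat steel tin 70 x 100 x 35 mm, right of the rack beyond the box or gun. Origin: centre of underside.
- lens1: Enlarging lens on a board (all alike; three to five present, None if absent): aluminium board 54 x 54 x 6 mm, sides along x and y, black round barrel 38 mm across on its middle, from 6 to 42 mm above the underside; 140 g. Origin: centre of the board's underside; z up through the barrel. Starts on the table in front of the rack.
- lens2: Enlarging lens on a board (all alike; three to five present, None if absent): aluminium board 54 x 54 x 6 mm, sides along x and y, black round barrel 38 mm across on its middle, from 6 to 42 mm above the underside; 140 g. Origin: centre of the board's underside; z up through the barrel. Starts on the table in front of the rack.
- lens3: Enlarging lens on a board (all alike; three to five present, None if absent): aluminium board 54 x 54 x 6 mm, sides along x and y, black round barrel 38 mm across on its middle, from 6 to 42 mm above the underside; 140 g. Origin: centre of the board's underside; z up through the barrel. Starts on the table in front of the rack.
- lens4: Enlarging lens on a board (all alike; three to five present, None if absent): aluminium board 54 x 54 x 6 mm, sides along x and y, black round barrel 38 mm across on its middle, from 6 to 42 mm above the underside; 140 g. Origin: centre of the board's underside; z up through the barrel. Starts on the table in front of the rack.
- lens5: Enlarging lens on a board (all alike; three to five present, None if absent): aluminium board 54 x 54 x 6 mm, sides along x and y, black round barrel 38 mm across on its middle, from 6 to 42 mm above the underside; 140 g. Origin: centre of the board's underside; z up through the barrel. Starts on the table in front of the rack.

How it is judged:
By the outcome, as a careful person would: the job done as asked, in the order asked, and still so for the second after the job is handed in, with the robot touching nothing.
Of lens1, lens2, lens3, lens4, lens5 only 3 to 5 are there at a start; the rules pass over those that are not, and their reading is None.
At some moment in a run one of lens1, lens2, lens3, lens4, lens5 may be knocked a few centimetres aside while the robot is not near it.
It also fails if it takes over 210 s, if anything falls off the work surface, if the arm or the gripper's body presses on something with over 40 N, if the wrist force passes 120 N, or if a joint passes its speed limit or range.

## Robot

A 6-joint arm with a two-finger parallel gripper is mounted at the origin on the work surface. World frame = base frame: x ahead of the robot, y to its left, z up, the work surface at z = 0. Lengths are in m, angles in degrees, forces in N, time in s.
With the tool pointing down it reaches from about 0.4 to 0.825 m from the base axis. Payload 7 kg.
Tool frame: the origin (TCP) lies on the centre line of the jaws, within the pads' length; the fingertips stand r.nose_length ahead of it and the grasp point (between the pads) lies 2 mm behind it (r.nose_length is the distance from the TCP to the fingertips, in m); z points along the fingers, y is the direction in which the jaws open and shut (so a half turn about z gives the same grasp; the last joint's range is limited). The gripper opens to 88 mm and grips with 3 to 60 N. Pads are 19 mm wide; open, the fingers measure 130 mm over their backs; the gripper's body (78 mm by 193 mm) begins 47 mm behind the grasp point.
Start: joints at [-47.206, 20.546, 0.682, 0, -70.136, -16.507], TCP at [0.299, -0.605, 0.219] pointing down, gripper open.
Joint ranges: [-176.03, 176.03], [-82.01, 121.73], [-58.28, 71.71], [-173.87, 95.51], [-174.79, -0.11], [-173.66, 173.66]. Speed limits (degrees/s): [136.94, 136.94, 172.46, 180, 180, 180].

## Interface

Orientations are given as [roll, pitch, yaw] about the fixed x, y, z axes, in that order (R = Rz(yaw) Ry(pitch) Rx(roll)).
In Python, from plant import r gives the robot as it stands.
- The arm moves only by the tool apply_moves, never from a script. Its argument "targets" is a list of rows, each a list of 3 entries, a list of its own where there are three numbers: the shift along the tool's x, y, z scaled (see below), then the turn, a rotation vector about the tool's x, y, z scaled (see below), then the finger opening in mm, from 0 to 87.6. A call has 1 to 5 rows; each row shifts and turns the pose as measured when the row begins, along the tool's axes as they then stand; what a row does not reach is not made up. The controller multiplies each number of a shift by 0.04 m and each number of a turn by 8 degrees. A row lasts 1/10 s, in which the tool goes at most 50 mm and 8.59 degrees, less where a joint would pass 70% of its speed; a pose out of reach is approached as far as the arm can. A call with a number of a shift or a turn outside -1 to 1 is refused whole. A call with a gripper value outside its range is refused whole. The fingers move at their own pace and stop on an object; "squeeze" is the grip in N (left out, the last holds). Time passes only in rows, so rows that do not move let the fingers close. It gives the time, the measured TCP pose, the force and the opening at its end, in the units of the state.
- r.get_state(): the state, without advancing time (a new reading comes with each control period).
- r.capture(name): name is "side" or "top" or "wrist"; returns a dict with "img" (480x640x3 uint8, blue, green, red), "z_map" (480x640 float32, m along the optical axis (not along the pixel's ray), 0 where there is no reading), "fx", "fy", "cx", "cy" (pixels), "camera_from_world" (4x4, takes a point from world to camera coordinates); the wrist camera has in their place "mount" (4x4, takes a point from camera to tool coordinates, whose origin is the TCP and whose axes are the flange's). Camera axes: x right, y up, looking along -z (the intrinsics and any distortion apply to the point x, -y, -z); pixel columns grow to the right and rows downward; lengths in m; the calibration is good to about 2 mm. A picture is of the moment at which its call begins: read the wrist's pose just before it.
- r.close_job(): hands the job in, once; it reports no verdict.
The state is a dict: "time_s": time; "joints": joint angles; "qd": joint speeds; "joint_torque": joint torques, N m; "tcp_pos": TCP position; "eef_rot": TCP orientation; "contact_force": force on the tool from outside, world axes, zero at the start; "moment": the same for the moment, N m; "gripper_width": finger opening in m.
Only numpy, scipy, OpenCV 4.12 (cv2) and the standard library are available. Lean on these libraries where they do the work, as an engineer would, in place of code of your own. Each camera call takes 0.05 s, during which the arm holds its last target.

## Working session

There is one attempt and no reset: what is moved stays moved. The work goes in short steps, Python scripts to look and compute and a tool call to move; the robot and the scene stay as the last step left them, time stands still between calls to the robot, and variables do not carry over. Pictures are saved under pics/ and viewed, and the job is handed in when it is done.

Besides the shell and the picture viewer there is one more tool, called by a JSON object that holds its "method" and its "body". apply_moves: Moves the arm, as the interface text tells. Its arguments: {"type":"object","properties":{"targets":{"type":"array","items":{"type":"array"}},"squeeze":{"type":"number"}},"required":["targets"]}

```bash
ls; mkdir -p pics
python3 - <<'E'
from plant import r
import cv2,pickle
print(r.get_state()); print(r.nose_length)
for n in("top","side","wrist"):
    c=r.capture(n); cv2.imwrite(f"pics/{n}0.png",c["img"]); pickle.dump(c,open(f"{n}0.pkl","wb"))
    print(n,{k:v for k,v in c.items() if k not in("img","z_map")})
E
```

```text
pics
{'time_s': 0.0, 'joints': array([-4.72058003e+01,  2.05908487e+01,  6.34397158e-01, -1.97255995e-02,
       -7.01351088e+01, -1.65058125e+01]), 'qd': array([ 0.07193214,  0.04765601,  0.0310684 , -0.05854257, -0.04017981,
        0.09458399]), 'joint_torque': array([-1.61707278e-03, -5.82711732e+01,  2.93049073e+01,  6.99695528e+00,
        6.77060147e-03, -2.00475574e-04]), 'tcp_pos': array([ 0.29869653, -0.60476627,  0.21813529]), 'eef_rot': array([ 1.79906944e+02, -8.23667667e-03, -1.53718324e+02]), 'contact_force': array([ 0.79186624,  0.06677812, -0.19694611]), 'moment': array([0.00638628, 0.06440858, 0.00948424]), 'gripper_width': 0.08787458061008391}
0.017
top {'fx': 527.5651139215944, 'fy': 527.5651139215944, 'cx': 326.31363656433507, 'cy': 243.8206838945211, 'camera_from_world': array([[-2.13421828e-02, -9.99771871e-01, -8.46392963e-04,
         1.66224090e-02],
       [ 9.91574309e-01, -2.12753658e-02,  1.27780075e-01,
        -5.98939776e-01],
       [-1.27768932e-01,  1.88784420e-03,  9.91802166e-01,
        -1.07624740e+00],
       [ 0.00000000e+00,  0.00000000e+00,
[... 179 characters left out ...]
([[-0.76201328,  0.64713184,  0.02358272,  0.45424895],
       [-0.38551923, -0.48261678,  0.78641971,  0.16562309],
       [ 0.52029865,  0.59017067,  0.61724216, -1.57805428],
       [ 0.        ,  0.        ,  0.        ,  1.        ]])}
wrist {'fx': 424.4491922706936, 'fy': 424.4491922706936, 'cx': 319.33498979540434, 'cy': 236.69209675694304, 'mount': array([[ 4.28882397e-04,  9.64794840e-01,  2.63003294e-01,
         7.07177984e-02],
       [ 9.99999906e-01, -4.29583152e-04, -5.48386588e-05,
        -1.54964558e-03],
       [ 6.00737288e-05,  2.63003292e-01, -9.64794934e-01,
        -1.65611374e-01],
       [ 0.00000000e+00,  0.00000000e+00,  0.00000000e+00,
         1.00000000e+00]])}
```

View pics/top0.png

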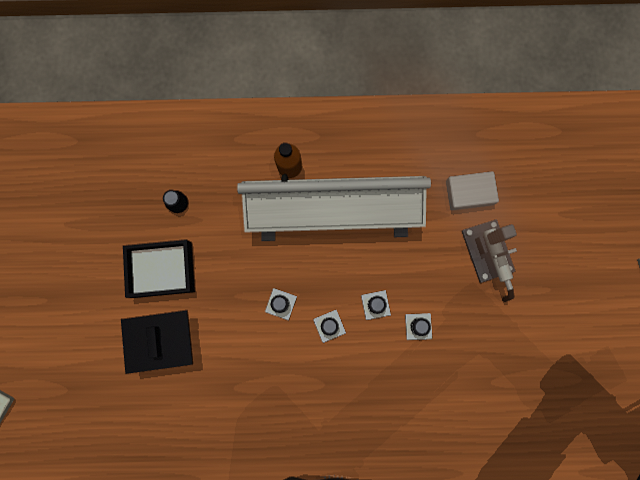

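View pics/side0.png

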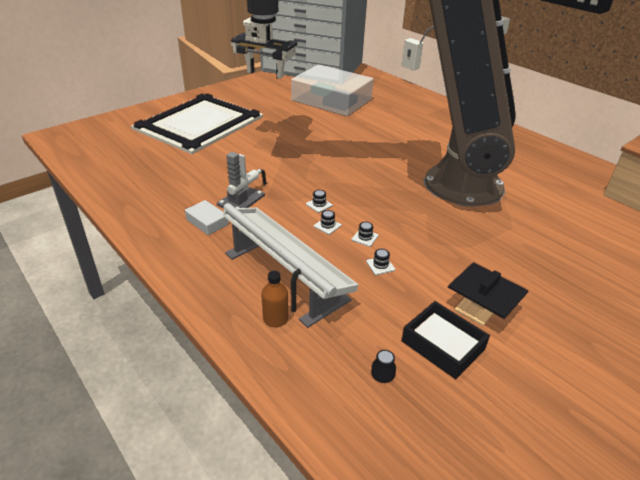

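View pics/wrist0.png

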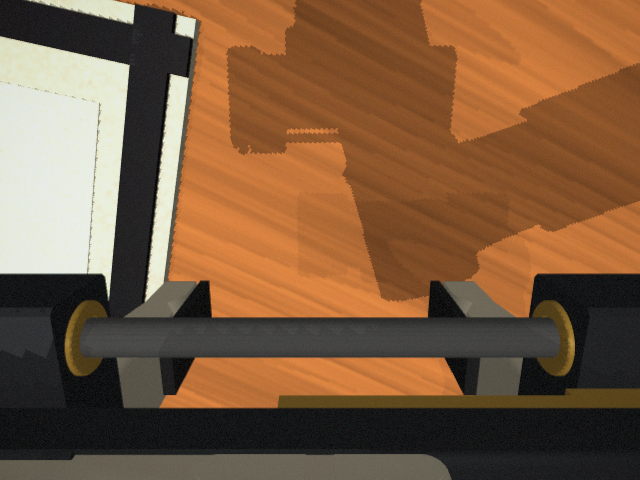

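```bash
cat > h.py <<'E'
import numpy as np,cv2,pickle
from scipy.spatial.transform import Rotation as R
def cloud(c,T=None):
    z=c["z_map"]; v,u=np.mgrid[0:480,0:640]
    X=(u-c["cx"])/c["fx"]*z; Y=-(v-c["cy"])/c["fy"]*z
    P=np.stack([X,Y,-z],-1)
    M=np.linalg.inv(c["camera_from_world"]) if T is None else T
    W=P@M[:3,:3].T+M[:3,3]; W[z<=0]=np.nan
    return W
def wristT(c,s):
    W=np.eye(4); W[:3,:3]=R.from_euler('xyz',s["eef_rot"],degrees=True).as_matrix(); W[:3,3]=s["tcp_pos"]
    return W@c["mount"]
def proj(c,p):
    q=c["camera_from_world"]@np.append(p,1); return c["cx"]+c["fx"]*q[0]/-q[2], c["cy"]-c["fy"]*q[1]/-q[2]
E
python3 - <<'E'
from h import *
c=pickle.load(open("top0.pkl","rb")); W=cloud(c)
for n,(u,v) in dict(l1=(280,304),l2=(329,326),l3=(377,305),l4=(421,326),loupe=(175,199),tin=(473,190),lid=(140,345),box=(160,270),t1=(100,200),t2=(560,360),t3=(300,400),handle=(509,233),deckL=(260,215),deckR=(410,210)).items():
    print(n,W[v,u].round(4))
im=cv2.resize(c["img"][160:380,110:330],None,fx=3.5,fy=2.7,interpolation=cv2.INTER_CUBIC); cv2.imwrite("pics/cropL.png",im)
im=cv2.resize(c["img"][160:360,310:530],None,fx=3.5,fy=3,interpolation=cv2.INTER_CUBIC); cv2.imwrite("pics/cropR.png",im)
H=W[...,2]
print(np.nanstd(H[380:400,200:300]))
# boards: bright, height 4..50mm in lens area
hsv=cv2.cvtColor(c["img"],cv2.COLOR_BGR2HSV)
m=((hsv[...,1]<60)&(hsv[...,2]>120)).astype(np.uint8); m[:280]=0;m[:,:250]=0;m[345:]=0;m[:,450:]=0
n,lab,st,ce=cv2.connectedComponentsWithStats(cv2.morphologyEx(m,cv2.MORPH_CLOSE,np.ones((9,9))))
for i in range(1,n):
    if st[i,4]<200: continue
    # board plane pts at z=.006 
    cn=cv2.findContours((lab==i).astype(np.uint8),0,2)[0][0]
    M=np.linalg.inv(c["camera_from_world"]);o=M[:3,3]
    d=np.c_[(cn[:,0,0]-c["cx"])/c["fx"],-(cn[:,0,1]-c["cy"])/c["fy"],-np.ones(len(cn))]@M[:3,:3].T
    P=o+d*((.006-o[2])/d[:,2])[:,None]
    print(st[i],cv2.minAreaRect((P[:,:2]*1000).astype(np.float32)))
E
```

```text
l1 [0.4749 0.1028 0.0399]
l2 [0.4275 0.0019 0.0396]
l3 [ 0.4685 -0.0986  0.0421]
l4 [ 0.4234 -0.1883  0.0402]
loupe [0.6997 0.3212 0.0515]
tin [ 0.709  -0.3131  0.0365]
lid [0.3985 0.3833 0.0648]
box [0.5526 0.3592 0.0224]
t1 [ 0.7125  0.5019 -0.    ]
t2 [ 0.3443 -0.4884 -0.0022]
t3 [0.2739 0.0661 0.0013]
handle [ 0.5968 -0.341   0.159 ]
deckL [0.6568 0.1388 0.077 ]
deckR [ 0.6613 -0.1703  0.0732]
0.0021608681775978087
[265 288  32  32 494] ((476.2523498535156, 104.75762176513672), (53.468624114990234, 53.67416000366211), 69.62643432617188)
[362 290  29  29 431] ((469.7154846191406, -99.20381164550781), (54.18159866333008, 52.99668502807617), 10.022762298583984)
[314 310  32  32 630] ((427.91241455078125, 1.5947380065917969), (52.70098114013672, 53.466896057128906), 20.858503341674805)
[406 313  26  27 505] ((422.7928466796875, -189.0212860107422), (53.132938385009766, 53.10639572143555), 1.2309455871582031)
```

View pics/cropL.png

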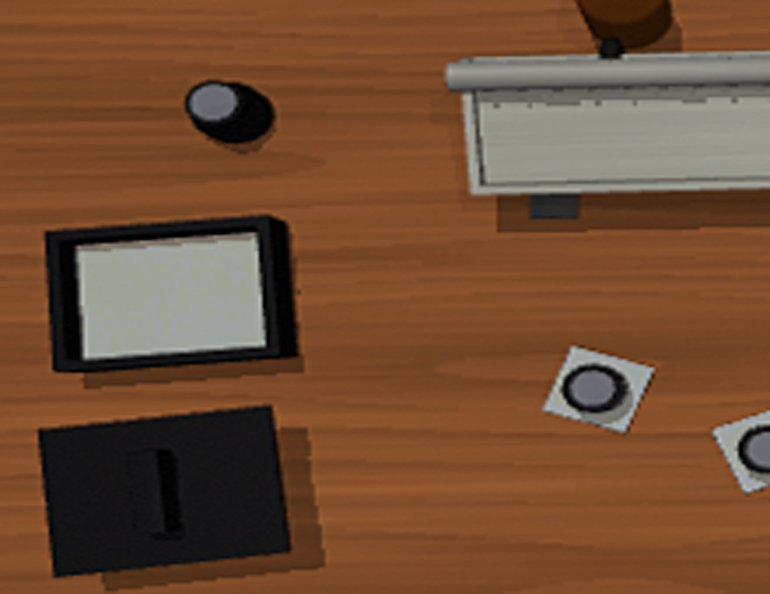

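View pics/cropR.png

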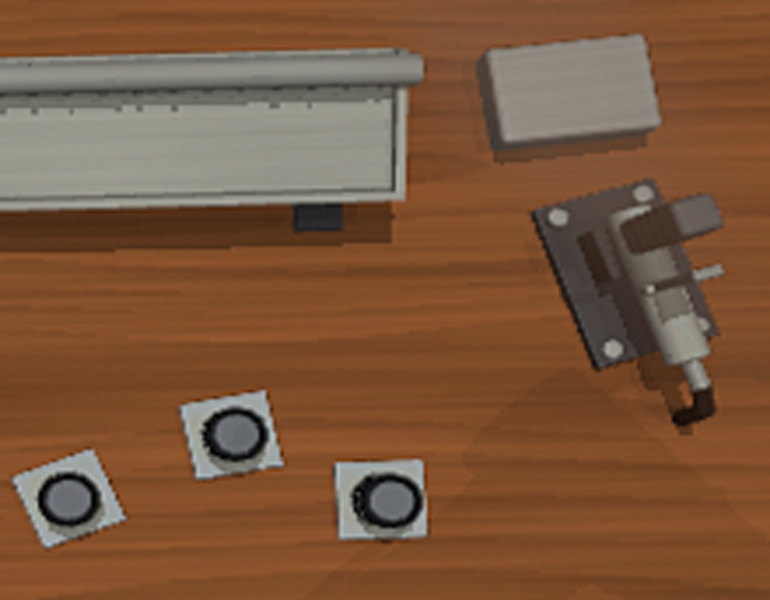

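Run:
```python
from h import *
c=pickle.load(open("top0.pkl","rb")); W=cloud(c);H=W[...,2]
M=np.linalg.inv(c["camera_from_world"]);o=M[:3,3]
def onz(px,z):
    px=np.asarray(px,float)
    d=np.c_[(px[:,0]-c["cx"])/c["fx"],-(px[:,1]-c["cy"])/c["fy"],-np.ones(len(px))]@M[:3,:3].T
    return o+d*((z-o[2])/d[:,2])[:,None]
# corners read from crop L: scale 3.5,2.7, offset 110,160
def cl(p): return [(110+(a+.5)/3.5-.5,160+(b+.5)/2.7-.5) for a,b in p]
def cr(p): return [(310+(a+.5)/3.5-.5,160+(b+.5)/3-.5) for a,b in p]
def rep(n,q): print(n,'\n',(q*1000).round(1), 'centre',(q[:,:2].mean(0)*1000).round(1),'sides',[round(float(np.linalg.norm(q[i]-q[(i+1)%4])*1000),1) for i in range(4)],'ang',[round(float(np.degrees(np.arctan2(*(q[(i+1)%4]-q[i])[[1,0]]))),2) for i in range(4)])
rep('box',onz(cl([(46,232),(269,216),(281,357),(56,371)]),.045))
rep('lid',onz(cl([(38,431),(270,407),(289,552),(54,577)]),.068))
rep('foot',onz(cr([(532,211),(655,180),(718,333),(599,369)]),.0))
# depth based
for n,lo,hi,b in(("box",.037,.053,(228,305,115,205)),("lid",.06,.078,(300,385,110,205))):
    m=np.zeros(H.shape,bool); m[b[0]:b[1],b[2]:b[3]]=(H[b[0]:b[1],b[2]:b[3]]>lo)&(H[b[0]:b[1],b[2]:b[3]]<hi)
    print(n,m.sum(),cv2.minAreaRect((W[m][:,:2]*1000).astype(np.float32)), 'z',np.median(H[m]))
# deck plane
m=np.zeros(H.shape,bool); m[200:226,252:420]=1
P=W[m]; P=P[~np.isnan(P[:,0])]
A=np.c_[P[:,:2],np.ones(len(P))]; k=np.linalg.lstsq(A,P[:,2],rcond=None)[0]
print('plane',k,'tilt',np.arctan(np.hypot(*k[:2])),'yaw',np.degrees(np.arctan2(k[1],k[0])))
# handle
m=np.zeros(H.shape,bool); m[215:300,460:530]=1; m&=(H>.15)
print('handle',m.sum(),cv2.minAreaRect((W[m][:,:2]*1000).astype(np.float32)),W[m].mean(0))
m=np.zeros(H.shape,bool); m[215:300,460:530]=1; m&=(H>.12)&(H<.145)
print('trig',m.sum(),cv2.minAreaRect((W[m][:,:2]*1000).astype(np.float32)),W[m].mean(0))
im=cv2.resize(c["img"][165:245,235:435],None,fx=4,fy=4,interpolation=cv2.INTER_CUBIC); cv2.imwrite("pics/deck.png",im)
```

```text
box 
 [[603.7 431.2  45. ]
 [613.4 297.6  45. ]
 [503.7 289.1  45. ]
 [495.9 422.3  45. ]] centre [554.2 360. ] sides [134.0, 110.0, 133.4, 108.2] ang [-85.85, -175.57, 93.38, 4.74]
lid 
 [[450.6 422.7  68. ]
 [465.5 289.1  68. ]
 [358.8 276.9  68. ]
 [343.5 410.6  68. ]] centre [404.6 349.8] sides [134.5, 107.4, 134.5, 107.7] ang [-83.61, -173.49, 96.51, 6.48]
foot 
 [[ 628.3 -293.7    0. ]
 [ 649.6 -372.1    0. ]
 [ 536.6 -404.2    0. ]
 [ 512.1 -328.9    0. ]] centre [ 581.7 -349.7] sides [81.3, 117.5, 79.2, 121.4] ang [-74.81, -164.18, 107.96, 16.85]
box 976 ((556.0587158203125, 361.8597717285156), (110.77226257324219, 137.59771728515625), 4.325328826904297) z 0.04359149042287158
lid 3389 ((405.6766357421875, 350.776611328125), (110.05524444580078, 137.17257690429688), 6.448889255523682) z 0.06704747571789738
plane [ 0.34814919  0.00044862 -0.15471563] tilt 0.3350252958633555 yaw 0.0738297929190974
handle 177 ((600.9363403320312, -340.57550048828125), (23.88109016418457, 26.322879791259766), 14.928594589233398) [ 0.60063711 -0.3398893   0.15794105]
trig 107 ((586.6389770507812, -342.02978515625), (52.809085845947266, 19.131763458251953), 26.461990356445312) [ 0.58358934 -0.33840994  0.13501765]
```

View pics/deck.png

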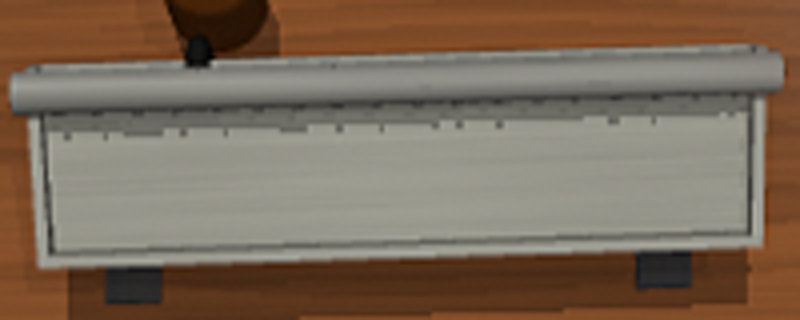

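```bash
cat >> h.py <<'E'
def onz(c,px,z,T=None):
    M=np.linalg.inv(c["camera_from_world"]) if T is None else T
    o=M[:3,3]; px=np.asarray(px,float).reshape(-1,2)
    d=np.c_[(px[:,0]-c["cx"])/c["fx"],-(px[:,1]-c["cy"])/c["fy"],-np.ones(len(px))]@M[:3,:3].T
    return o+d*((z-o[2])/d[:,2])[:,None]
def down(yaw): return R.from_euler('xyz',[180,0,yaw],degrees=True)
def plan(p,Rt,n=None,s=None):
    """rows (shift/40mm, turn/8deg) from current pose to p,Rt"""
    from plant import r
    s=s or r.get_state(); cp=np.array(s["tcp_pos"]); cR=R.from_euler('xyz',s["eef_rot"],degrees=True)
    if n is None:
        dd=np.linalg.norm(p-cp); a=np.degrees((cR.inv()*Rt).magnitude()); n=max(1,int(np.ceil(max(dd/.039,a/7.8))))
    rows=[]
    for i in range(n):
        f=1/(n-i)
        sh=cR.inv().apply(p-cp)*f/.04; rv=np.degrees((cR.inv()*Rt).as_rotvec())*f/8
        sh=sh.round(2); rv=rv.round(2); rows.append([sh.tolist(),rv.tolist()])
        cp=cp+cR.apply(sh*.04); cR=cR*R.from_rotvec(np.radians(rv*8))
    print("n",n); 
    for q in rows: print(q)
E
python3 - <<'E'
from h import *
c=pickle.load(open("top0.pkl","rb"))
f=lambda p:[(235+(a+.5)/4-.5,165+(b+.5)/4-.5) for a,b in p]
print(np.linalg.inv(c["camera_from_world"])[:3,3])
q=onz(c,f([(53,250),(748,234)]),.066);print('lipfoot',(q*1e3).round(1),'yaw',np.degrees(np.arctan2(*(q[0]-q[1])[[1,0]]))-90,np.linalg.norm(q[0]-q[1]), q.mean(0))
# lip top outer
q=onz(c,f([(40,268),(763,246)]),.075);print('lipouter',(q*1e3).round(1),'yaw',np.degrees(np.arctan2(*(q[0]-q[1])[[1,0]]))-90,np.linalg.norm(q[0]-q[1]))
q=onz(c,f([(12,112),(783,90)]),.11);print('bar',(q*1e3).round(1),'yaw',np.degrees(np.arctan2(*(q[0]-q[1])[[1,0]]))-90,np.linalg.norm(q[0]-q[1]))
print("go to above lens4"); plan(np.array([.4228,-.189,.13]),down(-180+1))
E
```

```text
[0.45673707 0.00590774 1.14397114]
lipfoot [[ 633.9  165.4   66. ]
 [ 634.6 -194.3   66. ]] yaw 0.10484481126523804 0.35970280203704047 [ 0.6342359  -0.01449551  0.066     ]
lipouter [[ 623.2  170.7   75. ]
 [ 626.7 -200.1   75. ]] yaw 0.5330894361270708 0.37080991901697713
bar [[ 697.   179.2  110. ]
 [ 700.  -206.9  110. ]] yaw 0.4356178237841988 0.3861499560633073
go to above lens4
n 12
[[-0.62, 0.66, 0.18], [0.0, -0.0, 0.26]]
[[-0.59, 0.68, 0.19], [0.0, -0.0, 0.26]]
[[-0.57, 0.71, 0.18], [0.0, -0.0, 0.26]]
[[-0.54, 0.73, 0.19], [0.0, -0.0, 0.26]]
[[-0.51, 0.74, 0.18], [0.0, -0.0, 0.27]]
[[-0.48, 0.76, 0.19], [0.0, -0.0, 0.26]]
[[-0.46, 0.78, 0.18], [0.0, -0.0, 0.27]]
[[-0.43, 0.8, 0.19], [0.0, -0.0, 0.26]]
[[-0.4, 0.81, 0.18], [0.0, -0.0, 0.27]]
[[-0.36, 0.83, 0.19], [0.0, -0.0, 0.26]]
[[-0.34, 0.84, 0.18], [0.0, -0.0, 0.27]]
[[-0.3, 0.85, 0.19], [0.01, -0.0, 0.26]]
```

{"method": "apply_moves", "body": {"targets": [[[-0.62, 0.66, 0.18], [0, 0, 0.26], 87], [[-0.59, 0.68, 0.19], [0, 0, 0.26], 87], [[-0.57, 0.71, 0.18], [0, 0, 0.26], 87], [[-0.54, 0.73, 0.19], [0, 0, 0.26], 87], [[-0.51, 0.74, 0.18], [0, 0, 0.27], 87]], "squeeze": 20}}

```text
time_s: 0.65
tcp_pos: [0.3505, -0.4296, 0.1781]
eef_rot: [179.8, -0.1, -164.9]
contact_force: [0.9, -0.1, -0.1]
gripper_width: 0.0864
```

{"method": "apply_moves", "body": {"targets": [[[-0.48, 0.76, 0.19], [0, 0, 0.26], 87], [[-0.46, 0.78, 0.18], [0, 0, 0.27], 87], [[-0.43, 0.8, 0.19], [0, 0, 0.26], 87], [[-0.4, 0.81, 0.18], [0, 0, 0.27], 87], [[-0.36, 0.83, 0.19], [0, 0, 0.26], 87]]}}

```text
time_s: 1.15
tcp_pos: [0.4051, -0.2498, 0.1393]
eef_rot: [179.8, -0.1, -176.0]
contact_force: [0.1, 0.4, -0.4]
gripper_width: 0.087
```

Run:
```python
from h import *
from plant import r
plan(np.array([.4228,-.189,.13]),down(-180+1.))
```

```text
n 2
[[-0.27, 0.74, 0.12], [0.01, -0.01, 0.19]]
[[-0.26, 0.75, 0.11], [0.01, -0.01, 0.19]]
```

{"method": "apply_moves", "body": {"targets": [[[-0.27, 0.74, 0.12], [0, 0, 0.19], 87], [[-0.26, 0.75, 0.11], [0, 0, 0.19], 87], [[0, 0, 0], [0, 0, 0], 87]]}}

```text
time_s: 1.45
tcp_pos: [0.4234, -0.1834, 0.1291]
eef_rot: [179.8, -0.2, -179.0]
contact_force: [0.4, -0.9, 0.3]
gripper_width: 0.0867
```

```bash
cat > w.py <<'E'
from h import *
from plant import r
def wshot(name):
    s=r.get_state(); c=r.capture("wrist"); cv2.imwrite(f"pics/{name}.png",c["img"]); c["s"]=s; c["T"]=wristT(c,s); pickle.dump(c,open(name+".pkl","wb")); print(s["time_s"],s["tcp_pos"].round(4),s["eef_rot"].round(2)); return c
E
python3 - <<'E'
from w import *
wshot("w1")
E
```

```text
1.45 [ 0.4234 -0.1834  0.1291] [ 179.82   -0.2  -179.05]
```

View pics/w1.png

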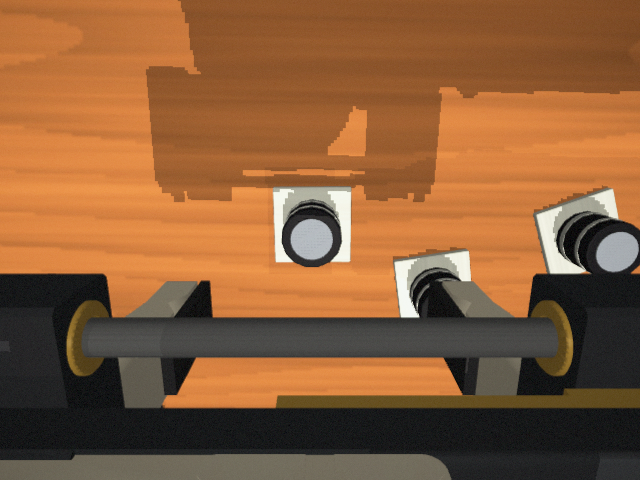

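Run:
```python
from w import *
c=pickle.load(open("w1.pkl","rb"))
q=onz(c,[(274,189),(350,187),(351,262),(276,263)],.006,c["T"])
print((q*1e3).round(1),q.mean(0)); print([np.degrees(np.arctan2(*(q[i+1]-q[i])[[1,0]])) for i in range(3)])
print('top',onz(c,[(311,239)],.042,c["T"]))
plan(np.array([.4228,-.189,.027]),down(-180+1.3))
```

```text
[[ 398.3 -215.8    6. ]
 [ 396.1 -163.9    6. ]
 [ 450.  -161.2    6. ]
 [ 451.6 -215.     6. ]] [ 0.42400864 -0.18897479  0.006     ]
[np.float64(92.46369277505937), np.float64(2.8120725692784165), np.float64(-88.27959379518994)]
top [[ 0.42347801 -0.18964401  0.042     ]]
n 3
[[0.0, -0.04, 0.85], [0.01, -0.01, -0.01]]
[[0.0, -0.04, 0.85], [0.01, -0.01, -0.01]]
[[0.01, -0.04, 0.86], [0.0, -0.0, -0.02]]
```

{"method": "apply_moves", "body": {"targets": [[[0, -0.04, 0.85], [0, 0, -0.04], 87], [[0, -0.05, 0.85], [0, 0, -0.04], 87], [[0, -0.05, 0.86], [0, 0, -0.03], 87], [[0, 0, 0], [0, 0, 0], 87]]}}

```text
time_s: 1.9
tcp_pos: [0.4249, -0.1916, 0.0262]
eef_rot: [179.9, 0.1, -177.9]
contact_force: [-1.1, 0.6, 0.8]
gripper_width: 0.0872
```

{"method": "apply_moves", "body": {"targets": [[[0, 0, 0], [0, 0, 0], 30], [[0, 0, 0], [0, 0, 0], 30], [[0, 0, 0], [0, 0, 0], 30], [[0, 0, 0], [0, 0, 0], 30], [[0, 0, 0], [0, 0, 0], 30]]}}

```text
time_s: 2.4
tcp_pos: [0.4278, -0.1932, 0.0314]
eef_rot: [180.0, 0.5, -178.0]
contact_force: [0.3, -0.2, -0.0]
gripper_width: 0.0525
```

{"method": "apply_moves", "body": {"targets": [[[0.06, 0.08, 0.1], [0, -0.06, 0], 30], [[0, 0, 0], [0, 0, 0], 30], [[0, 0, 0], [0, 0, 0], 30]]}}

```text
time_s: 2.7
tcp_pos: [0.4254, -0.1896, 0.0281]
eef_rot: [180.0, 1.1, -178.0]
contact_force: [-0.0, -0.0, -1.3]
gripper_width: 0.0367
```

```bash
cat >> h.py <<'E'
DO=np.array([.6342,-.0145,.066]); DY=0.4
DR=R.from_euler('z',DY,degrees=True)*R.from_euler('y',-.38)
def deckpose(x,y,z,rel=R.from_euler('xyz',[180,0,180],degrees=True)):
    return DO+DR.apply([x,y,z]), DR*rel
def indeck(s):
    p=DR.inv().apply(s["tcp_pos"]-DO); e=(DR.inv()*R.from_euler('xyz',s["eef_rot"],degrees=True)*R.from_euler('xyz',[180,0,180],degrees=True).inv()).as_rotvec(degrees=True)
    return (p*1e3).round(1),e.round(2)
E
python3 - <<'E'
from w import *
print(deckpose(.031,-.135,.07)[0], deckpose(.031,-.135,.07)[1].as_euler('xyz',degrees=True))
s=dict(r.get_state()); 
plan(s["tcp_pos"]+[0.0,0,.1],down(-178),3)
s["tcp_pos"]=s["tcp_pos"]+[0.0,0,.1]
plan(*deckpose(.031,-.135,.075),s=s)
E
```

```text
[ 0.63796657 -0.14947699  0.14250506] [ 180.           21.77239621 -179.6       ]
n 3
[[-0.02, 0.0, -0.83], [0.0, 0.05, 0.0]]
[[-0.01, 0.0, -0.83], [0.0, 0.05, 0.0]]
[[-0.0, 0.0, -0.84], [0.01, 0.04, 0.0]]
n 6
[[-0.88, 0.14, -0.06], [0.01, -0.43, 0.03]]
[[-0.89, 0.14, -0.01], [0.01, -0.43, 0.03]]
[[-0.88, 0.14, 0.04], [0.01, -0.43, 0.03]]
[[-0.88, 0.15, 0.1], [0.01, -0.43, 0.04]]
[[-0.87, 0.15, 0.15], [0.0, -0.43, 0.03]]
[[-0.87, 0.16, 0.2], [0.01, -0.43, 0.04]]
```

{"method": "apply_moves", "body": {"targets": [[[0, 0, -0.4], [0, 0, 0], 30], [[-0.02, 0, -0.83], [0, 0.05, 0], 30], [[-0.01, 0, -0.83], [0, 0.05, 0], 30], [[0, 0, -0.6], [0, 0.04, 0], 30]]}}

```text
time_s: 3.1
tcp_pos: [0.4205, -0.1891, 0.1333]
eef_rot: [179.9, -0.7, -178.0]
contact_force: [0.1, -0.5, -2.6]
gripper_width: 0.0373
```

Run:
```python
from w import *
s=r.get_state(); print(s["gripper_width"],s["tcp_pos"])
plan(*deckpose(.031,-.135,.075),8)
```

```text
0.03731450885283046 [ 0.42054866 -0.18908131  0.13330414]
n 8
[[-0.68, 0.1, -0.05], [0.01, -0.35, 0.02]]
[[-0.68, 0.1, -0.02], [0.01, -0.35, 0.02]]
[[-0.68, 0.1, 0.01], [0.01, -0.35, 0.03]]
[[-0.67, 0.11, 0.05], [0.0, -0.35, 0.03]]
[[-0.67, 0.11, 0.08], [0.01, -0.35, 0.02]]
[[-0.67, 0.11, 0.11], [0.0, -0.35, 0.02]]
[[-0.66, 0.12, 0.15], [0.01, -0.36, 0.03]]
[[-0.65, 0.12, 0.18], [0.0, -0.35, 0.02]]
```

{"method": "apply_moves", "body": {"targets": [[[-0.4, 0.06, -0.4], [0, -0.2, 0.02], 30], [[-0.68, 0.1, -0.2], [0, -0.35, 0.02], 30], [[-0.68, 0.1, 0.01], [0, -0.35, 0.03], 30], [[-0.67, 0.11, 0.05], [0, -0.35, 0.03], 30], [[-0.67, 0.11, 0.08], [0, -0.35, 0.02], 30]]}}

```text
time_s: 3.6
tcp_pos: [0.5509, -0.1651, 0.1658]
eef_rot: [179.7, 13.0, -179.1]
contact_force: [0.2, 0.1, -1.5]
gripper_width: 0.0371
```

Run:
```python
from w import *
s=r.get_state(); print(s["gripper_width"],s["tcp_pos"],indeck(s))
plan(*deckpose(.031,-.135,.055),5)
```

```text
0.037086453109777026 [ 0.55089883 -0.16513019  0.16578888] (array([ -41.3, -150. ,  124. ]), array([0.44, 8.76, 0.43]))
n 5
[[-0.41, 0.07, 0.29], [0.01, -0.22, 0.01]]
[[-0.4, 0.07, 0.3], [0.01, -0.22, 0.01]]
[[-0.39, 0.07, 0.31], [0.01, -0.22, 0.01]]
[[-0.38, 0.07, 0.32], [0.01, -0.22, 0.01]]
[[-0.38, 0.08, 0.33], [0.02, -0.21, 0.01]]
```

{"method": "apply_moves", "body": {"targets": [[[-0.5, 0.07, 0.2], [0.02, -0.26, 0.01], 30], [[-0.45, 0.07, 0.25], [0.01, -0.26, 0.01], 30], [[-0.4, 0.07, 0.31], [0.01, -0.22, 0.01], 30], [[-0.35, 0.07, 0.35], [0.01, -0.2, 0.01], 30], [[-0.3, 0.07, 0.33], [0.01, -0.15, 0.01], 30]]}}

```text
time_s: 4.1
tcp_pos: [0.6525, -0.1465, 0.1305]
eef_rot: [179.9, 22.4, -179.6]
contact_force: [-0.5, 0.2, -1.6]
gripper_width: 0.0369
```

Run:
```python
from w import *
s=r.get_state(); print(s["gripper_width"],s["contact_force"],indeck(s))
plan(*deckpose(.031,-.135,.034),2)
wshot("w2")
```

```text
0.03691140154849102 [-0.46067561  0.20691338 -1.59400691] (array([  40. , -132.1,   53.5]), array([ 0.1 , -0.62,  0.03]))
n 2
[[0.12, -0.04, 0.24], [0.01, 0.04, 0.0]]
[[0.11, -0.03, 0.25], [0.0, 0.04, 0.0]]
4.1 [ 0.6525 -0.1465  0.1305] [ 179.91   22.4  -179.57]
```

View pics/w2.png

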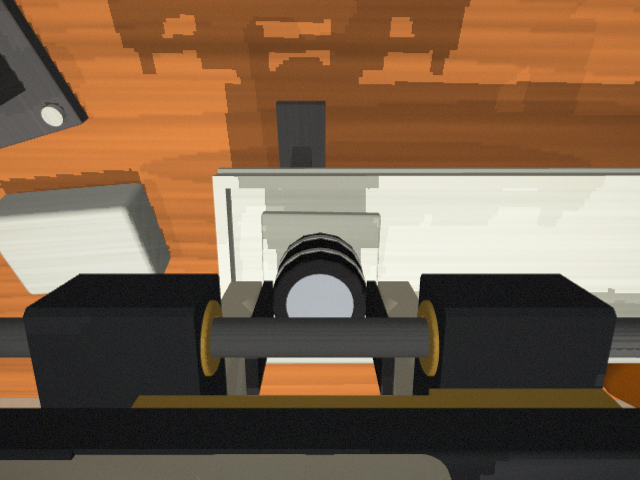

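Run:
```python
from w import *
c=pickle.load(open("w2.pkl","rb"))
cv2.imwrite("pics/w2c.png",cv2.resize(c["img"][160:260,210:410],None,fx=4,fy=4,interpolation=cv2.INTER_CUBIC))
```

```text
(no output)
```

View pics/w2c.png

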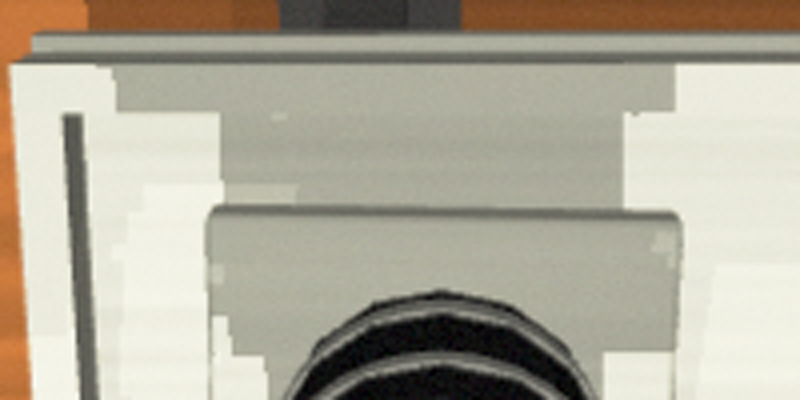

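{"method": "apply_moves", "body": {"targets": [[[0.1, -0.04, 0.2], [0, 0.04, -0.06], 30], [[0.1, -0.03, 0.22], [0, 0.03, -0.05], 30], [[0, 0, 0], [0, 0, 0], 30]]}}

```text
time_s: 4.45
tcp_pos: [0.6522, -0.1482, 0.106]
eef_rot: [-179.7, 21.6, -178.5]
contact_force: [1.0, 0.1, -0.5]
gripper_width: 0.037
```

Run:
```python
from w import *
s=r.get_state(); print(s["gripper_width"],s["contact_force"],indeck(s))
```

```text
0.036974732933518994 [ 0.97319929  0.12387744 -0.51991884] (array([  30.7, -133.8,   30.8]), array([0.14, 0.16, 1.04]))
```

{"method": "apply_moves", "body": {"targets": [[[0, 0, 0.04], [0, 0, 0], 30], [[0, 0, 0.03], [0, 0, 0], 30]]}}

```text
time_s: 4.65
tcp_pos: [0.6539, -0.1484, 0.1038]
eef_rot: [-179.7, 21.7, -178.5]
contact_force: [1.0, 0.3, -0.9]
gripper_width: 0.0368
```

{"method": "apply_moves", "body": {"targets": [[[0.04, 0, 0.01], [0, 0, 0], 30], [[0.04, 0, 0.01], [0, 0, 0], 30]]}}

```text
time_s: 4.85
tcp_pos: [0.6526, -0.1485, 0.1035]
eef_rot: [-179.7, 21.9, -178.5]
contact_force: [1.8, 1.1, 0.5]
gripper_width: 0.0367
```

{"method": "apply_moves", "body": {"targets": [[[0.04, 0, 0.03], [0, 0, 0], 30], [[0.04, 0, 0.02], [0, 0, 0], 30]]}}

```text
time_s: 5.05
tcp_pos: [0.6526, -0.1485, 0.103]
eef_rot: [-179.7, 22.3, -178.4]
contact_force: [3.1, 0.2, 3.8]
gripper_width: 0.0367
```

Run:
```python
from w import *
s=r.get_state(); print(s["gripper_width"],s["contact_force"],indeck(s))
```

```text
0.036731510520740196 [3.13901278 0.21219999 3.8255838 ] (array([  29.9, -134.1,   27.9]), array([ 0.14, -0.48,  1.08]))
```

{"method": "apply_moves", "body": {"targets": [[[0.1, 0, 0.01], [0, 0.05, 0], 30], [[0.1, 0, 0.01], [0, 0.03, 0], 30]]}}

```text
time_s: 5.25
tcp_pos: [0.65, -0.1485, 0.1035]
eef_rot: [-179.7, 22.2, -178.3]
contact_force: [3.6, -1.9, 5.6]
gripper_width: 0.0366
```

Run:
```python
from w import *
s=r.get_state(); print(s["gripper_width"],s["contact_force"],indeck(s))
wshot("w3")
c=pickle.load(open("w3.pkl","rb"))
cv2.imwrite("pics/w3c.png",cv2.resize(c["img"][160:360,210:410],None,fx=4,fy=3,interpolation=cv2.INTER_CUBIC))
```

```text
0.03656927869403419 [ 3.61188808 -1.89963148  5.61993711] (array([  27.7, -134.1,   29.3]), array([ 0.13, -0.42,  1.18]))
5.25 [ 0.65   -0.1485  0.1035] [-179.66   22.19 -178.33]
```

View pics/w3c.png

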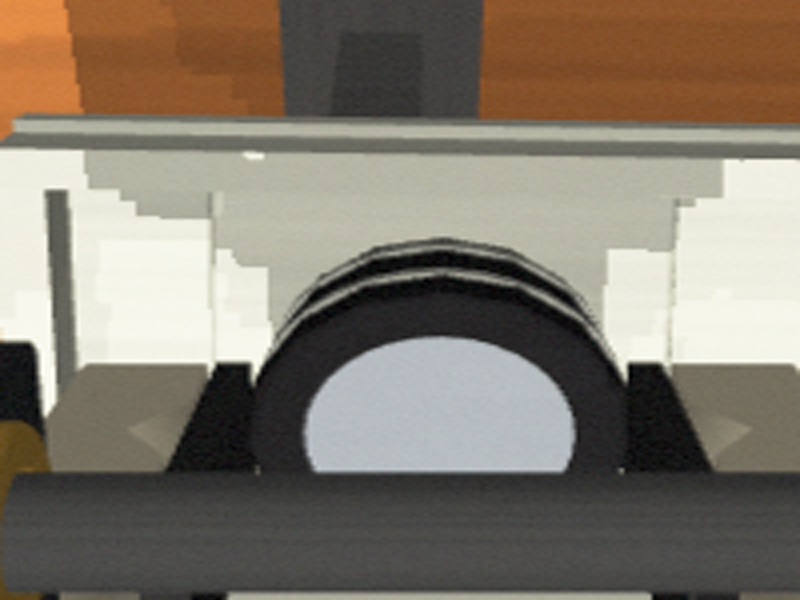

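{"method": "apply_moves", "body": {"targets": [[[0.15, 0, 0.02], [0, 0.03, 0], 30], [[0.15, 0, 0.02], [0, 0.03, 0], 30]]}}

```text
time_s: 5.5
tcp_pos: [0.646, -0.1485, 0.1036]
eef_rot: [-179.6, 22.5, -178.2]
contact_force: [3.9, -0.4, 9.1]
gripper_width: 0.037
```

Run:
```python
from w import *
s=r.get_state(); print(s["gripper_width"],s["contact_force"],indeck(s))
```

```text
0.037027902831090136 [ 3.8905973  -0.40338416  9.10198463] (array([  24.1, -134.1,   30.9]), array([ 0.13, -0.78,  1.34]))
```

Run:
```python
from w import *
wshot("w4")
c=pickle.load(open("w4.pkl","rb"))
cv2.imwrite("pics/w4c.png",cv2.resize(c["img"][160:360,210:410],None,fx=4,fy=3,interpolation=cv2.INTER_CUBIC))
c=r.capture("side");cv2.imwrite("pics/s4c.png",cv2.resize(c["img"][140:260,180:380],None,fx=4,fy=4,interpolation=cv2.INTER_CUBIC))
```

```text
5.5 [ 0.646  -0.1485  0.1036] [-179.58   22.54 -178.15]
```

View pics/w4c.png

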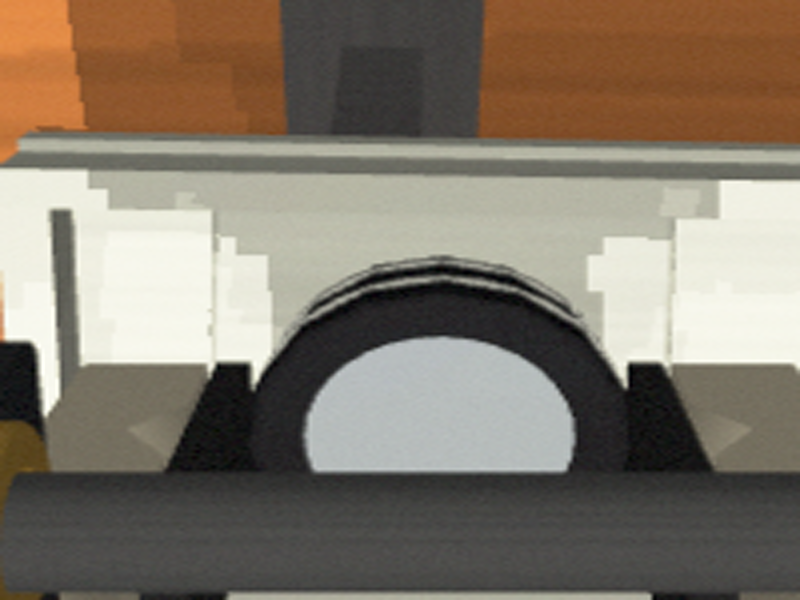

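View pics/s4c.png

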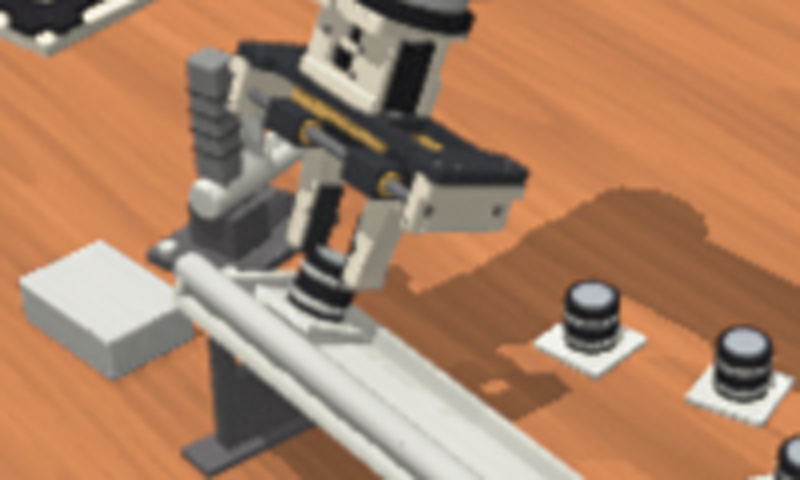

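{"method": "apply_moves", "body": {"targets": [[[-0.08, 0, 0.05], [0, 0.05, 0], 30], [[-0.03, 0, 0.08], [0, 0.05, 0], 30], [[0, 0, 0.06], [0, 0, 0], 30]]}}

```text
time_s: 5.9
tcp_pos: [0.654, -0.1483, 0.1016]
eef_rot: [-179.6, 21.9, -178.1]
contact_force: [-14.6, 5.8, 24.8]
gripper_width: 0.037
```

Run:
```python
from w import *
s=r.get_state(); print(s["gripper_width"],s["contact_force"],indeck(s))
c=r.capture("side");cv2.imwrite("pics/s5c.png",cv2.resize(c["img"][180:240,220:300],None,fx=10,fy=10,interpolation=cv2.INTER_CUBIC))
```

```text
0.03697451045794546 [-14.6408197    5.80423311  24.83109305] (array([  30.7, -134. ,   26. ]), array([ 0.11, -0.15,  1.4 ]))
```

View pics/s5c.png

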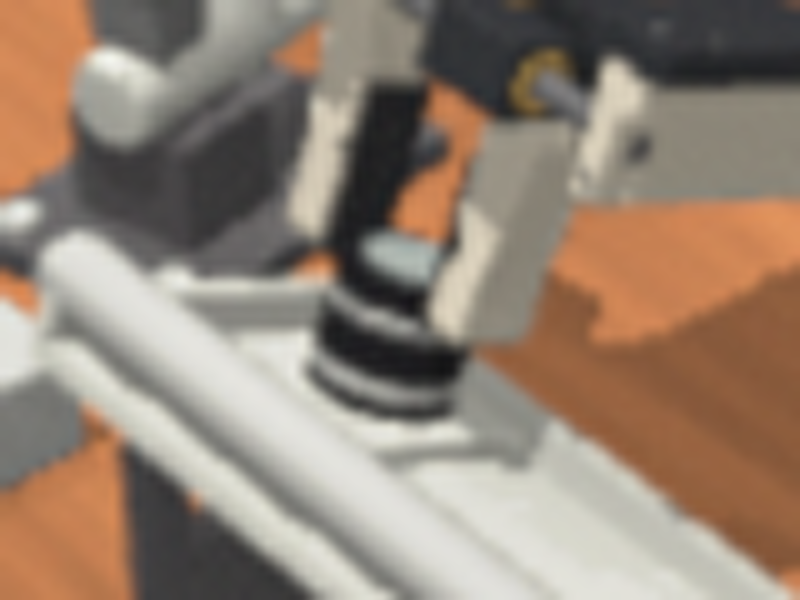

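{"method": "apply_moves", "body": {"targets": [[[0.04, 0, -0.05], [0, 0, 0], 30], [[0.05, 0, -0.01], [0, 0, 0], 30]]}}

```text
time_s: 6.15
tcp_pos: [0.6499, -0.1484, 0.1024]
eef_rot: [-179.5, 21.9, -178.1]
contact_force: [4.3, 0.1, 2.4]
gripper_width: 0.037
```

Run:
```python
from w import *
s=r.get_state(); print(s["gripper_width"],s["contact_force"],indeck(s))
wshot("w5")
c=pickle.load(open("w5.pkl","rb"))
cv2.imwrite("pics/w5c.png",cv2.resize(c["img"][160:360,210:410],None,fx=4,fy=3,interpolation=cv2.INTER_CUBIC))
```

```text
0.03696462840540415 [4.29140058 0.09549622 2.41855133] (array([  27.3, -134. ,   28.3]), array([ 0.11, -0.15,  1.41]))
6.15 [ 0.6499 -0.1484  0.1024] [-179.55   21.92 -178.08]
```

View pics/w5c.png

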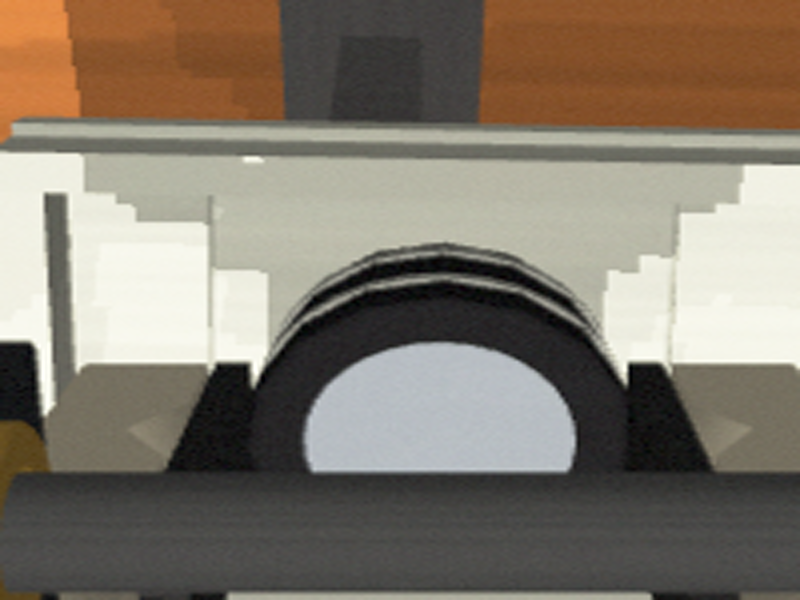

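{"method": "apply_moves", "body": {"targets": [[[0, 0, 0.01], [0, 0, 0], 70], [[0, 0, 0], [0, 0, 0], 70], [[0, 0, 0], [0, 0, 0], 70], [[0, 0, -0.4], [0, 0, 0], 80], [[0, 0, -0.8], [0, 0, 0], 80]]}}

```text
time_s: 6.7
tcp_pos: [0.6257, -0.149, 0.1381]
eef_rot: [-179.6, 20.9, -178.2]
contact_force: [0.7, 0.3, 0.7]
gripper_width: 0.0716
```

{"method": "apply_moves", "body": {"targets": [[[0, 0, -0.8], [0, 0, 0], 87], [[0, 0, -0.6], [0, 0.2, 0], 87], [[0, 0, -0.1], [0, 0, 0], 87]]}}

```text
time_s: 7.0
tcp_pos: [0.6016, -0.1495, 0.1969]
eef_rot: [-179.6, 19.1, -178.2]
contact_force: [0.6, 0.2, -0.3]
gripper_width: 0.0862
```

Run:
```python
from w import *
c=wshot("w6")
s=r.get_state(); print(s["gripper_width"],s["contact_force"],indeck(s))
c=r.capture("side");cv2.imwrite("pics/s6c.png",cv2.resize(c["img"][180:240,220:300],None,fx=10,fy=10,interpolation=cv2.INTER_CUBIC))
```

```text
7.0 [ 0.6016 -0.1495  0.1969] [-179.6    19.07 -178.25]
0.08659108337213622 [-1.10396484 -0.52302306 -0.65132225] (array([  16.5, -134.7,  133.3]), array([0.08, 2.72, 1.25]))
```

View pics/w6.png

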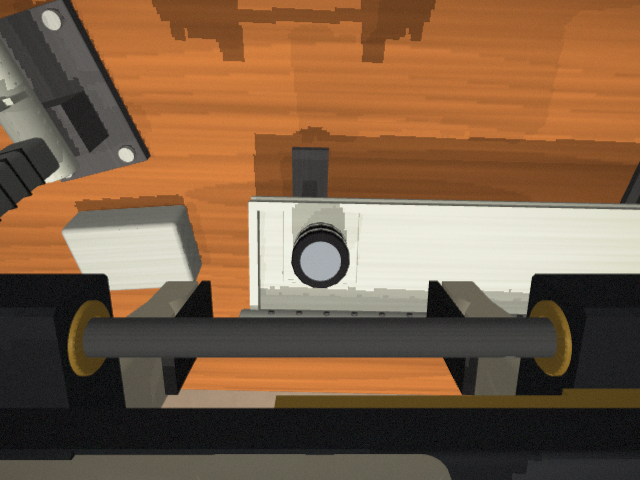

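View pics/s6c.png

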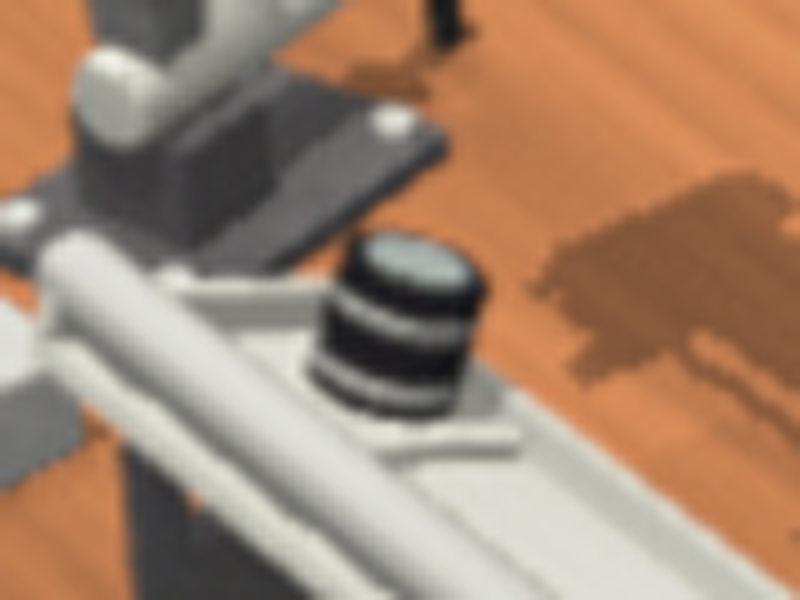

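Run:
```python
from w import *
c=pickle.load(open("w6.pkl","rb"))
cv2.imwrite("pics/w6c.png",cv2.resize(c["img"][190:325,235:435],None,fx=4,fy=4,interpolation=cv2.INTER_CUBIC))
W=cloud(c,c["T"]); D=DR.inv().apply((W.reshape(-1,3)-DO)).reshape(480,640,3)*1e3
for u,v in [(400,230),(500,230),(400,270),(600,250),(345,280),(290,280),(350,225),(321,262),(400,205),(500,205),(300,204)]: print((u,v),D[v,u].round(1))
# synthetic overlay of expected board
```

```text
(400, 230) [ 16.4 -77.   -1. ]
(500, 230) [14.7 -4.1 -0.7]
(400, 270) [ 46.9 -75.   -1.3]
(600, 250) [28.1 71.3 -0.4]
(345, 280) [  53.3 -116.3    5.9]
(290, 280) [  54.5 -156.6    4.8]
(350, 225) [  12.5 -114.1    4.6]
(321, 262) [  29.7 -134.6   42.1]
(400, 205) [ -3.7 -80.7  11.6]
(500, 205) [-4.2 -8.1  3.7]
(300, 204) [  -2.7 -149.8   10.7]
```

View pics/w6c.png

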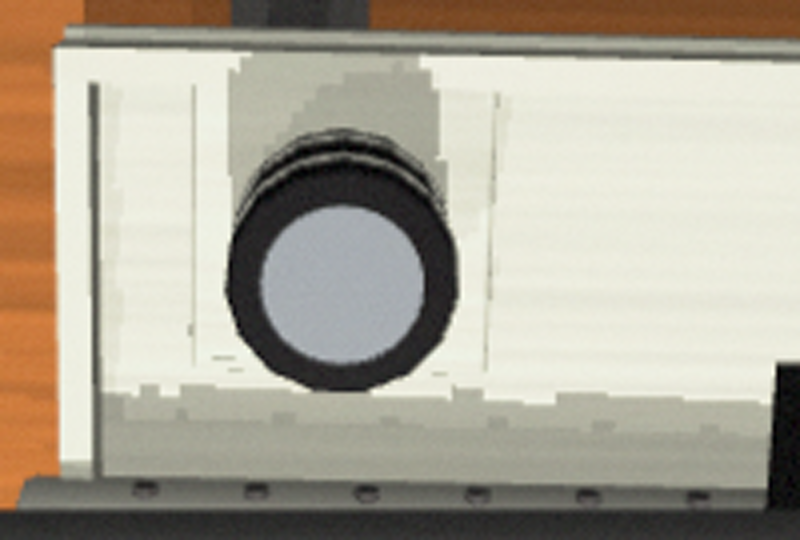

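Run:
```python
from w import *
c=pickle.load(open("w6.pkl","rb"))
W=cloud(c,c["T"]); D=DR.inv().apply((W.reshape(-1,3)-DO)).reshape(480,640,3)*1e3
print('cam',DR.inv().apply(c["T"][:3,3]-DO)*1e3)
for u0 in(380,480,580):
  for v in range(199,226,1):
    print(v,np.nanmedian(D[v,u0-15:u0+15],axis=0).round(1),end=' ')
  print()
print('lens col')
for v in range(262,300): print(v,np.nanmedian(D[v,335:347],axis=0).round(1),end=' ')
```

```text
cam [ -44.80266242 -137.88354328  302.50956608]
199 [ -6.  -93.3  -0.8] 200 [ -5.3 -93.2  -0.8] 201 [ -4.5 -93.2  -0.6] 202 [ -4.1 -93.4   1.3] 203 [ -4.1 -94.2   6.8] 204 [ -4.  -94.8  10.9] 205 [ -3.5 -94.9  11.3] 206 [ -2.7 -94.3  11.2] 207 [ -2.  -94.5  11.4] 208 [ -1.3 -94.7  11.3] 209 [ -0.6 -94.6  11.4] 210 [  0.1 -94.6  11.2] 211 [  0.8 -94.6  11.1] 212 [  1.6 -94.4  11.3] 213 [  4.1 -92.2  -0.9] 214 [  5.  -92.6  -0.8] 215 [  5.7 -92.5  -0.9] 216 [  6.4 -92.4  -0.7] 217 [  7.1 -92.4  -0.8] 218 [  7.8 -92.4  -0.8] 219 [  8.6 -92.4  -0.8] 220 [  9.3 -92.5  -0.6] 221 [ 10.1 -92.4  -0.8] 222 [ 10.7 -92.3  -0.7] 223 [ 11.5 -92.3  -0.9] 224 [ 12.3 -92.3  -0.8] 225 [ 13.  -92.1  -0.7] 
199 [  1.1   5.8 -71.4] 200 [ -6.3 -19.2  -5.4] 201 [ -6.1 -21.3  -0.9] 202 [ -5.4 -21.   -0.7] 203 [ -4.7 -20.8  -0.7] 204 [ -4.2 -21.9   1.1] 205 [ -4.3 -23.7   6.5] 206 [ -4.2 -25.7  11. ] 207 [ -3.5 -25.2  11.2] 208 [ -2.8 -25.6  11.4] 209 [ -2.1 -25.1  11.2] 210 [ -1.4 -25.4  11.4] 211 [ -0.7 -24.6  11.1] 212 [  0.  -25.4  10.8] 213 [  0.7 -25.1  11.3] 214 [  1.4 -24.8  11.3] 215 [  4.  -20.4  -
[... 1157 characters left out ...]
74 [  37.7 -121.9   41.2] 275 [  38.4 -121.9   41. ] 276 [  39.  -121.9   41.2] 277 [  39.9 -121.8   40.5] 278 [  40.5 -121.8   40.7] 279 [  41.4 -121.7   40. ] 280 [  47.7 -120.6   23.1] 281 [  54.2 -119.5    5.5] 282 [  55.  -119.5    5.5] 283 [  57.9 -119.1   -0.8] 284 [  58.7 -119.1   -0.5] 285 [  59.4 -119.    -0.5] 286 [  60.3 -119.    -0.8] 287 [  61.  -119.    -0.7] 288 [  61.8 -118.9   -0.6] 289 [  62.6 -119.    -0.7] 290 [  63.4 -118.9   -0.7] 291 [  64.3 -118.9   -0.9] 292 [  65.2 -118.9   -1.1] 293 [  65.8 -118.8   -0.7] 294 [  66.7 -118.8   -1. ] 295 [  67.5 -118.7   -0.9] 296 [  68.2 -118.8   -0.7] 297 [  69.  -118.7   -0.6] 298 [  70.  -118.6   -1.2] 299 [  70.5 -118.7   -0.5]
```

```bash
python3 - <<'E'
import re
s=open('h.py').read()
s=s.replace("DO=np.array([.6342,-.0145,.066]); DY=0.4","DO=np.array([.6342,-.0145,.066]); DY=0.5")
s=s.replace("R.from_euler('y',-.38)\n","R.from_euler('y',-.38)\nDO=DO+DR.apply([.0017,0,-.0008])\n",1)
s+='''
def lenses():
    from plant import r
    c=r.capture("top"); hsv=cv2.cvtColor(c["img"],cv2.COLOR_BGR2HSV)
    m=((hsv[...,1]<60)&(hsv[...,2]>120)).astype(np.uint8); m[:255]=0;m[:,:215]=0;m[365:]=0;m[:,455:]=0
    n,lab,st,ce=cv2.connectedComponentsWithStats(cv2.morphologyEx(m,cv2.MORPH_CLOSE,np.ones((9,9))))
    for i in range(1,n):
        if st[i,4]<150: continue
        cn=cv2.findContours((lab==i).astype(np.uint8),0,2)[0][0]
        P=onz(c,cn[:,0].astype(float),.006)
        print(st[i],[np.round(x,1) for x in cv2.minAreaRect((P[:,:2]*1000).astype(np.float32))])
    return c
'''
open('h.py','w').write(s)
E
python3 - <<'E'
from w import *
c=lenses(); cv2.imwrite("pics/top1.png",c["img"])
plan(np.array([.4697,-.0992,.14]),down(-180+10))
E
```

```text
[339 267  18  79 659] [array([468.9, -39.2]), array([169.1,  18.7]), np.float64(6.0)]
n 4
[[0.87, 0.34, 0.05], [-0.05, 0.59, -0.26]]
[[0.85, 0.37, 0.12], [-0.06, 0.59, -0.26]]
[[0.83, 0.4, 0.2], [-0.05, 0.59, -0.26]]
[[0.79, 0.42, 0.27], [-0.06, 0.58, -0.26]]
```

View pics/top1.png

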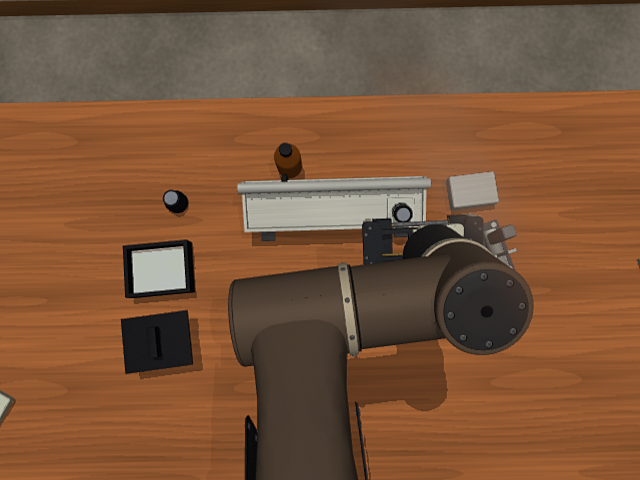

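{"method": "apply_moves", "body": {"targets": [[[0.6, 0.25, 0], [-0.04, 0.45, -0.2], 87], [[0.85, 0.37, 0.1], [-0.06, 0.59, -0.26], 87], [[0.83, 0.4, 0.1], [-0.05, 0.59, -0.26], 87], [[0.79, 0.42, 0.2], [-0.06, 0.58, -0.26], 87], [[0, 0, 0], [0, 0, 0], 87]]}}

```text
time_s: 7.65
tcp_pos: [0.47, -0.1012, 0.1423]
eef_rot: [179.9, -0.2, -170.3]
contact_force: [0.2, -0.1, -0.5]
gripper_width: 0.0867
```

```bash
cat >> w.py <<'E'
def wlens(name,z=.006):
    c=wshot(name); T=c["T"]; W=cloud(c,T); H=W[...,2]
    m=((H>.003)&(H<.05)).astype(np.uint8); m[270:]=0
    m=cv2.morphologyEx(m,cv2.MORPH_OPEN,np.ones((3,3)))
    n,lab,st,ce=cv2.connectedComponentsWithStats(m)
    for i in range(1,n):
        if st[i,4]<1000: continue
        b=(lab==i)&(H>.003)&(H<.0085)
        P=W[b][:,:2]*1e3; bar=W[(lab==i)&(H>.039)]*1e3
        print(st[i],'board',[np.round(x,1) for x in cv2.minAreaRect(P.astype(np.float32))],'z',np.median(W[b][:,2]).round(4),'barrel',bar.mean(0).round(1) if len(bar) else None, [np.round(x,1) for x in cv2.minEnclosingCircle(bar[:,:2].astype(np.float32))] if len(bar) else None)
    return c
E
python3 - <<'E'
from w import *
wlens("w7")
E
```

```text
7.65 [ 0.47   -0.1012  0.1423] [ 179.91   -0.25 -170.29]
[ 429  145   92   87 6039] board [array([428.4,   0.8]), array([54.3, 53.9]), np.float64(20.9)] z 0.0059 barrel [4.279e+02 1.000e-01 4.210e+01] [array([428.7,   1. ]), np.float64(19.2)]
[ 286  186   75   77 5389] board [array([470.9, -99.3]), array([54.2, 54.2]), np.float64(10.3)] z 0.0059 barrel [470.1 -99.5  42.2] [array([470.6, -99.5]), np.float64(18.9)]
[ 552  229   85   41 2065] board [array([455.7, 104.4]), array([30.9, 63.8]), np.float64(11.6)] z 0.0059 barrel [459.7  99.7  40.8] [array([460.5, 100.4]), np.float64(7.9)]
```

View pics/w7.png

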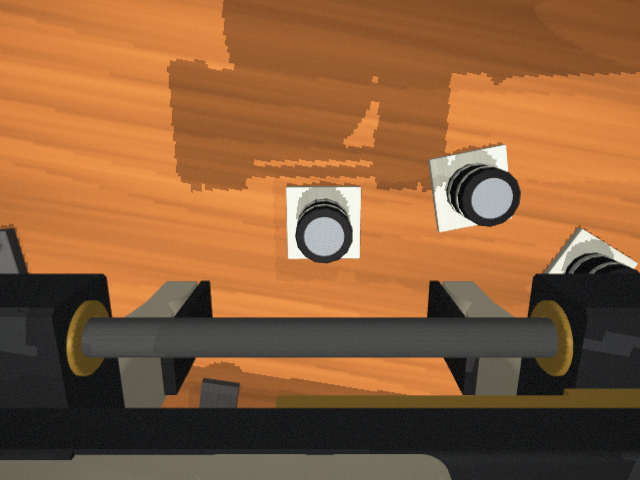

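Run:
```python
from w import *
plan(np.array([.4707,-.0994,.029]),down(-169.7),4)
```

```text
n 4
[[0.0, 0.01, 0.71], [0.0, -0.0, -0.02]]
[[0.0, 0.01, 0.71], [0.0, -0.0, -0.02]]
[[0.01, 0.02, 0.71], [0.0, -0.0, -0.02]]
[[0.0, 0.02, 0.72], [0.01, -0.01, -0.02]]
```

{"method": "apply_moves", "body": {"targets": [[[0, 0.01, 0.71], [0, 0, -0.02], 87], [[0, 0.01, 0.71], [0, 0, -0.02], 87], [[0, 0.02, 0.71], [0, 0, -0.02], 70], [[0, 0.02, 0.6], [0, 0, -0.02], 60], [[0, 0, 0], [0, 0, 0], 50]]}}

```text
time_s: 8.2
tcp_pos: [0.4755, -0.1003, 0.029]
eef_rot: [-179.9, 0.4, -169.8]
contact_force: [-0.7, 0.2, -0.3]
gripper_width: 0.0683
```

Run:
```python
from w import *
plan(np.array([.4707,-.0994,.028]),down(-169.7),1)
```

```text
n 1
[[0.11, 0.04, 0.02], [-0.01, 0.05, -0.01]]
```

{"method": "apply_moves", "body": {"targets": [[[0.11, 0.04, 0.02], [0, 0.05, 0], 50], [[0, 0, 0], [0, 0, 0], 40], [[0, 0, 0], [0, 0, 0], 30]]}}

```text
time_s: 8.5
tcp_pos: [0.4722, -0.1001, 0.0296]
eef_rot: [-179.9, 0.0, -169.8]
contact_force: [-0.7, 0.3, -1.1]
gripper_width: 0.0445
```

{"method": "apply_moves", "body": {"targets": [[[0, 0, 0], [0, 0, 0], 30], [[0, 0, 0], [0, 0, 0], 30]]}}

```text
time_s: 8.7
tcp_pos: [0.4734, -0.0999, 0.0312]
eef_rot: [-179.9, 0.2, -169.8]
contact_force: [-0.3, -0.0, -1.8]
gripper_width: 0.0362
```

Run:
```python
from w import *
s=dict(r.get_state()); 
s["tcp_pos"]=s["tcp_pos"]+[-0.005,0,.11]
plan(*deckpose(.034,-.045,.06),n=7,s=s)
```

```text
n 7
[[-0.65, 0.03, 0.03], [0.03, -0.38, 0.17]]
[[-0.65, 0.05, 0.06], [0.03, -0.38, 0.17]]
[[-0.64, 0.06, 0.1], [0.03, -0.38, 0.17]]
[[-0.63, 0.08, 0.13], [0.03, -0.39, 0.17]]
[[-0.62, 0.09, 0.16], [0.03, -0.38, 0.17]]
[[-0.61, 0.11, 0.19], [0.03, -0.39, 0.17]]
[[-0.6, 0.12, 0.23], [0.04, -0.38, 0.17]]
```

{"method": "apply_moves", "body": {"targets": [[[0, 0, -0.4], [0, 0, 0], 30], [[0, 0, -0.83], [0, 0, 0], 30], [[0, 0, -0.83], [0, 0, 0], 30], [[0, 0, -0.6], [0, 0, 0], 30]]}}

```text
time_s: 9.1
tcp_pos: [0.47, -0.1001, 0.1389]
eef_rot: [-179.9, -0.1, -169.9]
contact_force: [0.7, 0.2, -1.2]
gripper_width: 0.0369
```

{"method": "apply_moves", "body": {"targets": [[[-0.4, 0.03, -0.3], [0.03, -0.38, 0.17], 30], [[-0.65, 0.05, 0], [0.03, -0.38, 0.17], 30], [[-0.64, 0.06, 0.1], [0.03, -0.38, 0.17], 30], [[-0.63, 0.08, 0.13], [0.03, -0.39, 0.17], 30], [[-0.62, 0.09, 0.16], [0.03, -0.38, 0.17], 30]]}}

```text
time_s: 9.6
tcp_pos: [0.5921, -0.0722, 0.1589]
eef_rot: [-179.8, 16.5, -177.0]
contact_force: [0.3, -1.0, -1.1]
gripper_width: 0.0366
```

Run:
```python
from w import *
s=r.get_state(); print(indeck(s))
plan(*deckpose(.034,-.045,.045),3)
```

```text
(array([ -6.8, -57.4, 102.9]), array([0.65, 5.31, 2.35]))
n 3
[[-0.39, 0.08, 0.45], [0.03, -0.22, 0.1]]
[[-0.37, 0.09, 0.46], [0.03, -0.22, 0.1]]
[[-0.35, 0.1, 0.47], [0.02, -0.22, 0.09]]
```

{"method": "apply_moves", "body": {"targets": [[[-0.39, 0.08, 0.4], [0.03, -0.22, 0.1], 30], [[-0.3, 0.09, 0.4], [0.03, -0.22, 0.1], 30], [[-0.2, 0.1, 0.35], [0.02, -0.15, 0.09], 30], [[0, 0, 0], [0, 0, 0], 30]]}}

```text
time_s: 10.0
tcp_pos: [0.6424, -0.0582, 0.1268]
eef_rot: [179.9, 21.6, -179.6]
contact_force: [-0.4, -0.3, -1.9]
gripper_width: 0.0369
```

```bash
cat >> w.py <<'E'
def wdeck(name):
    c=wshot(name); s=c["s"]; print('indeck',indeck(s),'F',s["contact_force"].round(1),'w',round(s["gripper_width"],4))
    W=cloud(c,c["T"]); D=DR.inv().apply((W.reshape(-1,3)-DO)).reshape(480,640,3)*1e3
    c["D"]=D
    return c
E
python3 - <<'E'
from w import *
c=wdeck("w8"); plan(*deckpose(.033,-.045,.036),2)
cv2.imwrite("pics/w8c.png",cv2.resize(c["img"][160:310,210:410],None,fx=4,fy=4,interpolation=cv2.INTER_CUBIC))
E
```

```text
10.0 [ 0.6424 -0.0582  0.1268] [ 179.91   21.58 -179.57]
indeck (array([ 28.1, -43.8,  54.4]), array([ 0.07,  0.2 , -0.07])) F [-0.4 -0.3 -1.9] w 0.0369
n 2
[[-0.06, -0.01, 0.24], [0.0, -0.01, -0.0]]
[[-0.06, -0.02, 0.24], [0.01, -0.01, -0.01]]
```

View pics/w8c.png

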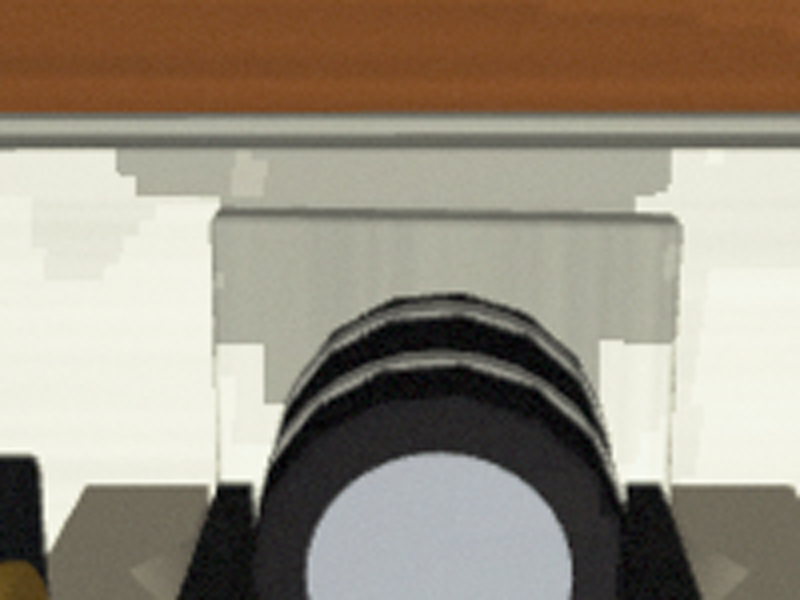

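{"method": "apply_moves", "body": {"targets": [[[-0.08, -0.01, 0.2], [0, 0, -0.08], 30], [[-0.06, -0.02, 0.18], [0, 0, -0.08], 30], [[0, 0, 0.05], [0, 0, 0], 30]]}}

```text
time_s: 10.35
tcp_pos: [0.6548, -0.06, 0.1153]
eef_rot: [-179.6, 21.7, -178.0]
contact_force: [-0.4, -0.6, -1.9]
gripper_width: 0.0369
```

Run:
```python
from w import *
s=r.get_state(); print(indeck(s))
```

```text
(array([ 35.3, -45.6,  39.1]), array([0.09, 0.09, 1.36]))
```

Down to contact near z≈31.

{"method": "apply_moves", "body": {"targets": [[[0.03, 0, 0.08], [0, 0, 0], 30], [[0.03, 0, 0.06], [0, 0, 0], 30], [[0, 0, 0.03], [0, 0, 0], 30]]}}

```text
time_s: 10.65
tcp_pos: [0.6552, -0.0605, 0.1078]
eef_rot: [-179.6, 21.7, -178.1]
contact_force: [0.3, -0.1, 0.2]
gripper_width: 0.0362
```

Run:
```python
from w import *
s=r.get_state(); print(indeck(s))
```

```text
(array([ 32.9, -46.2,  32. ]), array([0.08, 0.08, 1.32]))
```

{"method": "apply_moves", "body": {"targets": [[[0.05, 0, 0.03], [0, 0, 0], 30], [[0.05, 0, 0.01], [0, 0, 0], 30]]}}

```text
time_s: 10.85
tcp_pos: [0.6528, -0.0604, 0.1054]
eef_rot: [-179.6, 21.8, -178.1]
contact_force: [0.8, 0.3, 2.1]
gripper_width: 0.0365
```

Run:
```python
from w import *
c=wdeck("w9")
cv2.imwrite("pics/w9c.png",cv2.resize(c["img"][160:310,210:410],None,fx=4,fy=4,interpolation=cv2.INTER_CUBIC))
D=c["D"]
for v in range(190,235,2): print(v,D[v,272:276].mean(0).round(1),D[v,240:244].mean(0).round(1))
```

```text
10.85 [ 0.6528 -0.0604  0.1054] [-179.56   21.79 -178.05]
indeck (array([ 29.9, -46.1,  30.6]), array([ 0.1 , -0.03,  1.34])) F [0.8 0.3 2.1] w 0.0365
190 [ -8.  -70.1  -4.9] [ -7.9 -85.   -2.9]
192 [ -7.8 -69.6   0.1] [ -7.5 -84.5   0.1]
194 [ -7.  -69.5   0.7] [ -6.6 -84.5   0.2]
196 [ -6.  -69.6   0.3] [ -5.9 -84.2   1.6]
198 [ -6.  -69.    5.5] [ -5.9 -83.3   7. ]
200 [ -5.9 -68.6  10.3] [ -5.9 -82.4  11.9]
202 [ -5.4 -68.4  12. ] [ -5.1 -82.4  12.2]
204 [ -4.6 -68.4  12.4] [ -4.1 -82.5  11.6]
206 [ -3.6 -68.4  12. ] [ -3.3 -82.5  12.2]
208 [ -2.7 -68.4  12.2] [ -2.3 -82.5  11.9]
210 [ -1.7 -68.4  11.7] [ -1.3 -82.7  11.2]
212 [ -0.9 -68.4  12. ] [ -0.5 -82.6  11.6]
214 [  0.1 -68.5  11.5] [  3.  -84.8  -0.2]
216 [  2.2 -69.    6.1] [  3.9 -84.7   0.3]
218 [  3.2 -69.    6. ] [  5.  -84.8  -0.1]
220 [  4.2 -69.1   5.8] [  5.9 -84.8  -0.1]
222 [  5.1 -69.    6.1] [  6.9 -84.9  -0.1]
224 [  6.  -69.    6.2] [  8.  -84.9  -0.4]
226 [  6.9 -69.    6.3] [  8.8 -84.9   0. ]
228 [  7.9 -69.    6.3] [  9.8 -84.9   0.2]
230 [  9.  -69.1   5.4] [ 10.9 -85.   -0.3]
232 [  9.9 -69.1   5.9] [ 11.8 -85.   -0.2]
234 [ 10.7 -69.    6.4] [ 12.7 -84.9   0.3]
```

View pics/w9c.png

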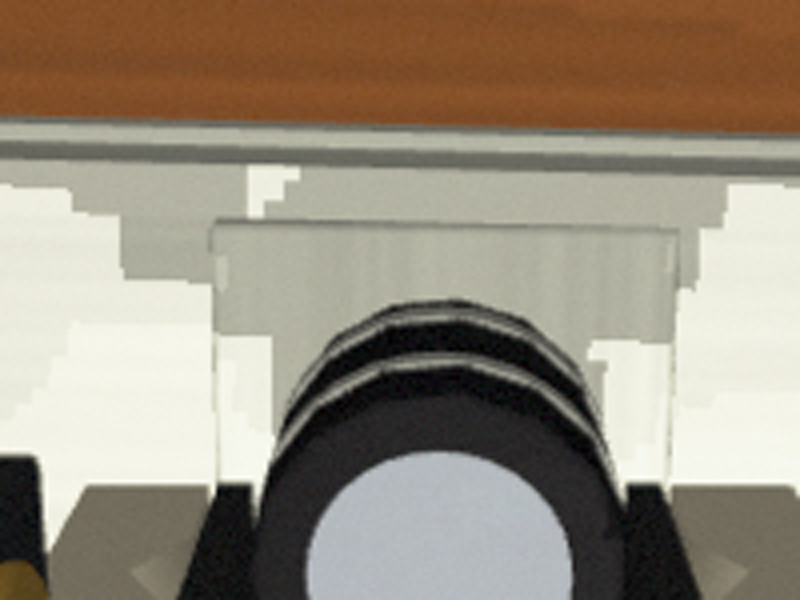

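{"method": "apply_moves", "body": {"targets": [[[0.05, 0, 0.01], [0, 0, 0], 30], [[0.05, 0, 0.01], [0, 0, 0], 30]]}}

```text
time_s: 11.1
tcp_pos: [0.6507, -0.0602, 0.105]
eef_rot: [-179.6, 22.0, -178.0]
contact_force: [2.1, -3.1, 4.5]
gripper_width: 0.0371
```

Run:
```python
from w import *
c=wdeck("w10")
cv2.imwrite("pics/w10c.png",cv2.resize(c["img"][160:310,210:410],None,fx=4,fy=4,interpolation=cv2.INTER_CUBIC))
```

```text
11.1 [ 0.6507 -0.0602  0.105 ] [-179.59   22.02 -178.02]
indeck (array([ 27.7, -45.8,  31. ]), array([ 0.14, -0.25,  1.37])) F [ 2.1 -3.1  4.5] w 0.0371
```

View pics/w10c.png

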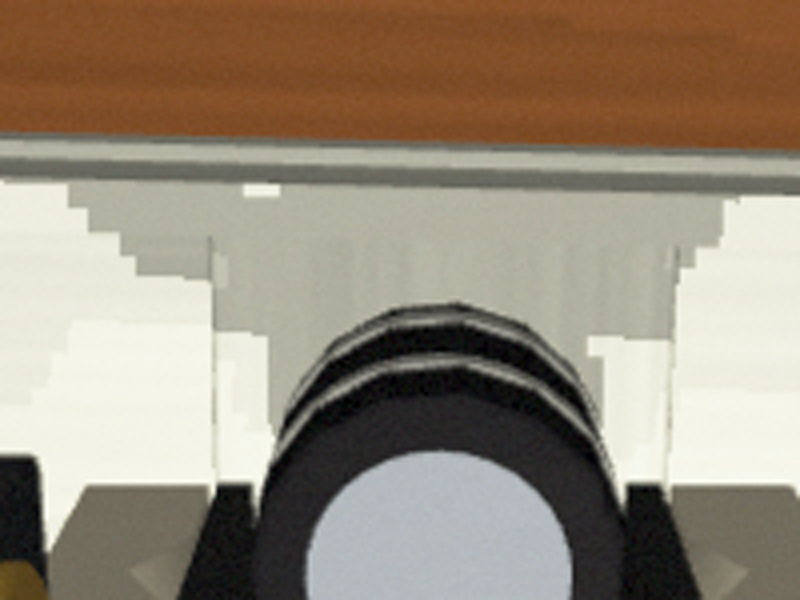

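{"method": "apply_moves", "body": {"targets": [[[0.02, 0, 0.02], [0, 0, 0], 70], [[0, 0, 0], [0, 0, 0], 70], [[0, 0, 0], [0, 0, 0], 70], [[0, 0, -0.4], [0, 0, 0], 80], [[0, 0, -0.8], [0, 0, 0], 80]]}}

```text
time_s: 11.65
tcp_pos: [0.6275, -0.0616, 0.1423]
eef_rot: [-179.5, 21.3, -178.1]
contact_force: [1.3, -0.3, 0.1]
gripper_width: 0.0709
```

{"method": "apply_moves", "body": {"targets": [[[0, 0, -0.8], [0, 0, 0], 87], [[0, 0, -0.6], [0, 0.2, 0], 87], [[0, 0, -0.1], [0, 0, 0], 87]]}}

```text
time_s: 11.95
tcp_pos: [0.6036, -0.0614, 0.2015]
eef_rot: [-179.5, 19.6, -178.1]
contact_force: [0.5, -0.5, 0.6]
gripper_width: 0.0865
```

```bash
cat >> w.py <<'E'
def checkdeck(c):
    D=c["D"]; H=D[...,2]
    # lens boards on deck: points z 3.5..9, x -5..75
    m=((H>3.5)&(H<60)&(D[...,0]>3)&(D[...,0]<68)&(abs(D[...,1])<178)).astype(np.uint8); m[272:]=0
    m=cv2.morphologyEx(m,cv2.MORPH_OPEN,np.ones((3,3)))
    n,lab,st,ce=cv2.connectedComponentsWithStats(m)
    for i in range(1,n):
        if st[i,4]<500: continue
        b=(lab==i)&(H<8.5); P=D[b]; bar=D[(lab==i)&(H>39)]
        Q=P[(P[:,0]>8)]
        print(st[i],'board z',np.median(P[:,2]).round(2),'xmax',np.percentile(P[:,0],99).round(1),'y',np.percentile(P[:,1],[1,99]).round(1),'plane',np.degrees(np.linalg.lstsq(np.c_[P[:,:2],np.ones(len(P))],P[:,2],rcond=None)[0][:2]).round(2),'top',[np.round(x,1) for x in cv2.minEnclosingCircle(bar[:,:2].astype(np.float32))] if len(bar) else None)
        # side edges yaw
        L=[];Rr=[]
        for x in np.arange(8,50,2):
            k=P[abs(P[:,0]-x)<1]
            if len(k)>5: L.append((x,k[:,1].min()));Rr.append((x,k[:,1].max()))
        for E in(L,Rr):
            if len(E)>5:
                E=np.array(E); print('  side yaw',np.degrees(-np.arctan(np.polyfit(E[:,0],E[:,1],1)[0])).round(2)*-1)
E
python3 - <<'E'
from w import *
c=wdeck("w11"); checkdeck(c)
plan(np.array([.4285,.0009,.15]),down(-159.1))
E
```

```text
11.95 [ 0.6036 -0.0614  0.2015] [-179.54   19.58 -178.08]
indeck (array([ 19.7, -46.6, 138.1]), array([0.04, 2.19, 1.34])) F [ 0.5 -0.5  0.6] w 0.0865
[ 156  203   82   69 5284] board z 6.04 xmax 53.3 y [-161.2 -108.1] plane [ 0.1  -0.16] top [array([  26.8, -134.8]), np.float64(18.9)]
  side yaw 52.11
  side yaw -0.22
[ 284  206   75   66 4809] board z 6.02 xmax 51.4 y [-73.4 -20.3] plane [-0.06 -0.  ] top [array([ 27., -47.]), np.float64(19.0)]
  side yaw 0.28
  side yaw 0.25
n 5
[[0.9, 0.34, -0.05], [-0.09, 0.48, -0.47]]
[[0.87, 0.4, 0.01], [-0.09, 0.48, -0.47]]
[[0.84, 0.45, 0.07], [-0.09, 0.48, -0.47]]
[[0.81, 0.51, 0.14], [-0.1, 0.49, -0.48]]
[[0.75, 0.56, 0.19], [-0.09, 0.48, -0.47]]
```

View pics/w11.png

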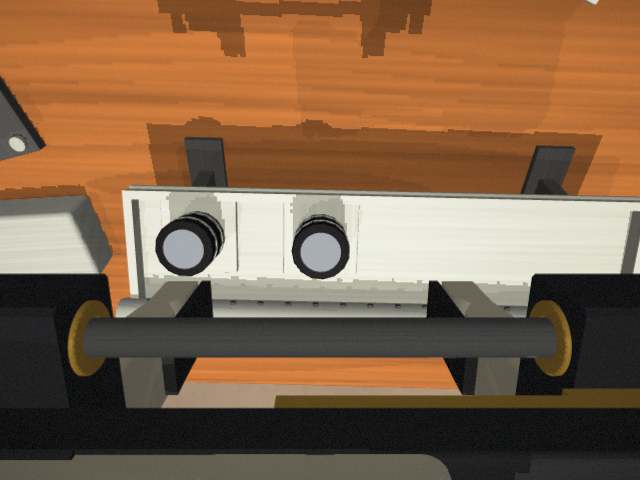

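{"method": "apply_moves", "body": {"targets": [[[0.7, 0.3, -0.05], [-0.08, 0.4, -0.4], 87], [[0.87, 0.4, 0.01], [-0.09, 0.48, -0.47], 87], [[0.84, 0.45, 0.07], [-0.09, 0.48, -0.47], 87], [[0.81, 0.51, 0.14], [-0.1, 0.49, -0.48], 87], [[0.7, 0.5, 0.1], [-0.09, 0.48, -0.47], 87]]}}

```text
time_s: 12.5
tcp_pos: [0.4318, -0.0016, 0.1496]
eef_rot: [180.0, -0.3, -159.3]
contact_force: [0.5, 0.3, 0.9]
gripper_width: 0.0875
```

{"method": "apply_moves", "body": {"targets": [[[0, 0.1, 0.05], [0, 0, -0.05], 87], [[0, 0, 0], [0, 0, 0], 87]]}}

```text
time_s: 12.7
tcp_pos: [0.4273, 0.0025, 0.1448]
eef_rot: [180.0, -0.6, -158.8]
contact_force: [0.1, -0.6, -0.2]
gripper_width: 0.0872
```

Run:
```python
from w import *
wlens("w12")
plan(np.array([.4285,.0009,.029]),down(-159.1),4)
```

```text
12.7 [0.4273 0.0025 0.1448] [ 179.95   -0.62 -158.77]
[ 282  186   75   76 5290] board [array([428.1,   1. ]), array([53.8, 54.1]), np.float64(21.2)] z 0.0059 barrel [427.6   0.8  42.2] [array([428.3,   1. ]), np.float64(18.9)]
n 4
[[-0.01, -0.01, 0.72], [0.0, -0.02, 0.01]]
[[-0.01, -0.01, 0.73], [0.0, -0.02, 0.01]]
[[-0.01, -0.01, 0.72], [0.0, -0.02, 0.01]]
[[-0.0, -0.01, 0.73], [0.01, -0.02, 0.01]]
```

{"method": "apply_moves", "body": {"targets": [[[0, -0.01, 0.72], [0, -0.01, 0], 87], [[0, -0.01, 0.73], [0, -0.01, 0], 80], [[0, -0.01, 0.72], [0, -0.01, 0], 70], [[0, -0.01, 0.6], [0, -0.01, 0], 60], [[0, 0, 0], [0, 0, 0], 50]]}}

```text
time_s: 13.25
tcp_pos: [0.4321, -0.0007, 0.0313]
eef_rot: [-179.9, 0.2, -159.1]
contact_force: [-0.3, -0.7, 0.0]
gripper_width: 0.0612
```

Run:
```python
from w import *
plan(np.array([.4283,.001,.028]),down(-158.8),1)
```

```text
n 1
[[0.07, 0.07, 0.08], [-0.01, 0.02, -0.04]]
```

{"method": "apply_moves", "body": {"targets": [[[0.07, 0.07, 0.1], [0, 0.02, -0.04], 45], [[0, 0, 0], [0, 0, 0], 35], [[0.03, 0, 0.02], [0, 0, 0], 30], [[0, 0, 0.02], [0, 0, 0], 30]]}}

```text
time_s: 13.65
tcp_pos: [0.4294, 0.0006, 0.0279]
eef_rot: [-179.9, 0.2, -158.8]
contact_force: [-0.8, -0.8, 3.5]
gripper_width: 0.037
```

Run:
```python
from w import *
s=dict(r.get_state()); print(s["tcp_pos"],s["gripper_width"])
s["tcp_pos"]=s["tcp_pos"]+[-0.005,0,.11]
plan(*deckpose(.034,.045,.06),n=8,s=s)
```

```text
[0.42943335 0.00061461 0.02794945] 0.0369828644463616
n 8
[[-0.68, -0.16, 0.01], [0.06, -0.33, 0.32]]
[[-0.68, -0.13, 0.05], [0.06, -0.33, 0.32]]
[[-0.68, -0.1, 0.08], [0.06, -0.33, 0.32]]
[[-0.68, -0.07, 0.11], [0.06, -0.33, 0.32]]
[[-0.68, -0.04, 0.14], [0.06, -0.34, 0.32]]
[[-0.67, -0.0, 0.18], [0.06, -0.33, 0.32]]
[[-0.67, 0.03, 0.21], [0.06, -0.34, 0.32]]
[[-0.65, 0.05, 0.24], [0.06, -0.33, 0.31]]
```

{"method": "apply_moves", "body": {"targets": [[[0, 0, -0.4], [0, 0, 0], 30], [[0, 0, -0.83], [0, 0, 0], 30], [[0, 0, -0.83], [0, 0, 0], 30], [[-0.2, -0.05, -0.6], [0.02, -0.1, 0.1], 30], [[-0.5, -0.12, -0.3], [0.04, -0.3, 0.25], 30]]}}

```text
time_s: 14.15
tcp_pos: [0.4557, 0.0036, 0.1519]
eef_rot: [-179.5, 3.5, -161.7]
contact_force: [0.4, -0.8, -2.0]
gripper_width: 0.037
```

{"method": "apply_moves", "body": {"targets": [[[-0.68, -0.13, 0], [0.06, -0.33, 0.32], 30], [[-0.68, -0.1, 0.06], [0.06, -0.33, 0.32], 30], [[-0.68, -0.07, 0.11], [0.06, -0.33, 0.32], 30], [[-0.68, -0.04, 0.14], [0.06, -0.34, 0.32], 30]]}}

```text
time_s: 14.55
tcp_pos: [0.5708, 0.0187, 0.1625]
eef_rot: [-179.5, 15.3, -172.4]
contact_force: [0.0, 0.5, -2.1]
gripper_width: 0.0367
```

Run:
```python
from w import *
s=dict(r.get_state()); print(indeck(s),s["gripper_width"])
plan(*deckpose(.032,.045,.045),n=4,s=s)
```

```text
(array([-24.5,  33.8, 113.8]), array([1.75, 6.39, 6.74])) 0.03673088804674065
n 4
[[-0.4, 0.01, 0.39], [0.05, -0.2, 0.21]]
[[-0.39, 0.03, 0.4], [0.06, -0.2, 0.21]]
[[-0.38, 0.04, 0.41], [0.05, -0.2, 0.21]]
[[-0.37, 0.06, 0.42], [0.06, -0.2, 0.21]]
```

{"method": "apply_moves", "body": {"targets": [[[-0.4, 0.01, 0.36], [0.05, -0.2, 0.21], 30], [[-0.39, 0.03, 0.38], [0.06, -0.2, 0.21], 30], [[-0.32, 0.04, 0.36], [0.05, -0.2, 0.21], 30], [[-0.2, 0.05, 0.25], [0.04, -0.1, 0.16], 30], [[0, 0, 0], [0, 0, 0], 30]]}}

```text
time_s: 15.05
tcp_pos: [0.6406, 0.0311, 0.1289]
eef_rot: [179.8, 21.5, -179.4]
contact_force: [0.3, -0.8, -1.4]
gripper_width: 0.0368
```

Run:
```python
from w import *
c=wdeck("w13"); plan(*deckpose(.0315,.045,.033),2)
cv2.imwrite("pics/w13c.png",cv2.resize(c["img"][160:310,210:410],None,fx=4,fy=4,interpolation=cv2.INTER_CUBIC))
```

```text
15.05 [0.6406 0.0311 0.1289] [ 179.78   21.53 -179.43]
indeck (array([27.9, 45.5, 56.7]), array([0.25, 0.24, 0.06])) F [ 0.3 -0.8 -1.4] w 0.0368
n 2
[[-0.05, -0.0, 0.3], [0.02, -0.02, 0.01]]
[[-0.04, -0.01, 0.31], [0.01, -0.01, 0.0]]
```

View pics/w13c.png

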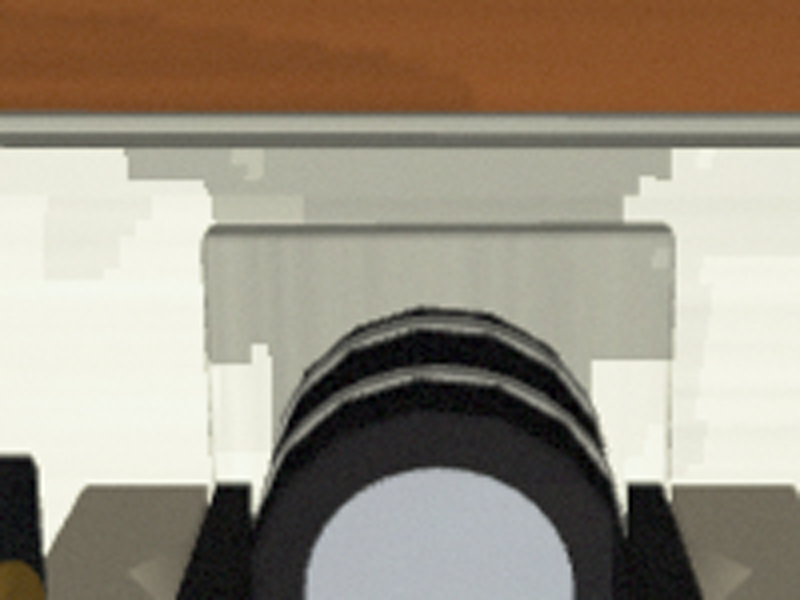

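Edge (205,228)→(672,226) and lip line both level: square, no yaw correction needed.

{"method": "apply_moves", "body": {"targets": [[[-0.04, 0, 0.28], [0.01, 0, 0], 30], [[-0.03, 0, 0.26], [0, 0, 0], 30], [[0, 0, 0.02], [0, 0, 0], 30]]}}

```text
time_s: 15.4
tcp_pos: [0.6519, 0.0311, 0.1104]
eef_rot: [179.8, 21.7, -179.4]
contact_force: [-0.4, -0.9, -2.3]
gripper_width: 0.0369
```

Run:
```python
from w import *
s=r.get_state(); print(indeck(s))
```

```text
(array([31.6, 45.4, 35.4]), array([0.24, 0.12, 0.12]))
```

{"method": "apply_moves", "body": {"targets": [[[0.02, 0, 0.08], [0, 0, 0], 30], [[0.02, 0, 0.06], [0, 0, 0], 30], [[0, 0, 0.03], [0, 0, 0], 30]]}}

```text
time_s: 15.7
tcp_pos: [0.6528, 0.0307, 0.103]
eef_rot: [179.8, 21.6, -179.4]
contact_force: [-11.9, 3.3, 11.8]
gripper_width: 0.037
```

{"method": "apply_moves", "body": {"targets": [[[0.05, 0, 0.03], [0, 0, 0], 30], [[0.05, 0, 0.01], [0, 0, 0], 30]]}}

```text
time_s: 15.9
tcp_pos: [0.6517, 0.0312, 0.1029]
eef_rot: [179.8, 21.9, -179.4]
contact_force: [0.3, 0.1, -1.5]
gripper_width: 0.0373
```

Run:
```python
from w import *
c=wdeck("w14"); 
cv2.imwrite("pics/w14c.png",cv2.resize(c["img"][160:310,210:410],None,fx=4,fy=4,interpolation=cv2.INTER_CUBIC))
```

```text
15.9 [0.6517 0.0312 0.1029] [ 179.77   21.91 -179.36]
indeck (array([28.6, 45.5, 28.5]), array([ 0.28, -0.14,  0.13])) F [ 0.3  0.1 -1.5] w 0.0373
```

View pics/w14c.png

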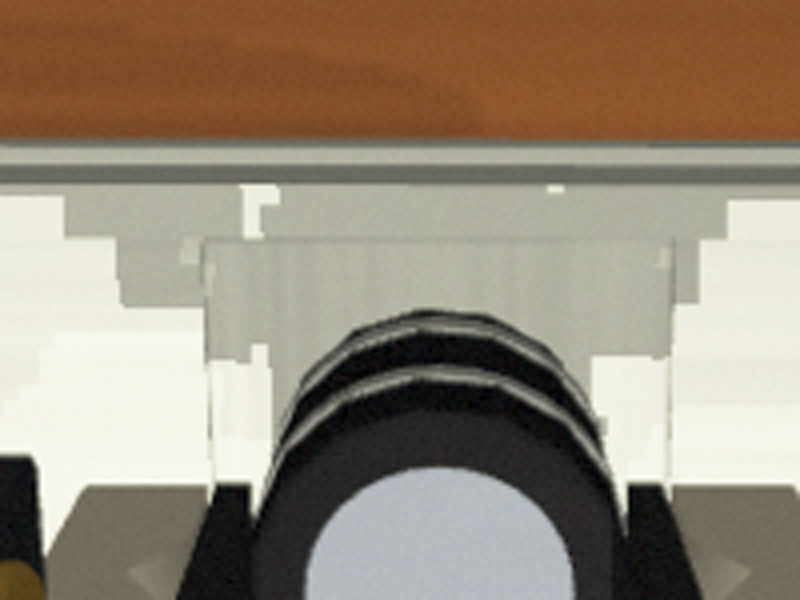

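{"method": "apply_moves", "body": {"targets": [[[0.05, 0, 0.03], [0, 0, 0], 30], [[0.05, 0, 0.02], [0, 0, 0], 30]]}}

```text
time_s: 16.15
tcp_pos: [0.6508, 0.0318, 0.1024]
eef_rot: [179.7, 22.2, -179.4]
contact_force: [1.3, -4.3, 6.0]
gripper_width: 0.0369
```

Run:
```python
from w import *
c=wdeck("w15"); 
cv2.imwrite("pics/w15c.png",cv2.resize(c["img"][160:310,210:410],None,fx=4,fy=4,interpolation=cv2.INTER_CUBIC))
```

```text
16.15 [0.6508 0.0318 0.1024] [ 179.69   22.21 -179.35]
indeck (array([27.6, 46.1, 28.3]), array([ 0.36, -0.44,  0.14])) F [ 1.3 -4.3  6. ] w 0.0369
```

View pics/w15c.png

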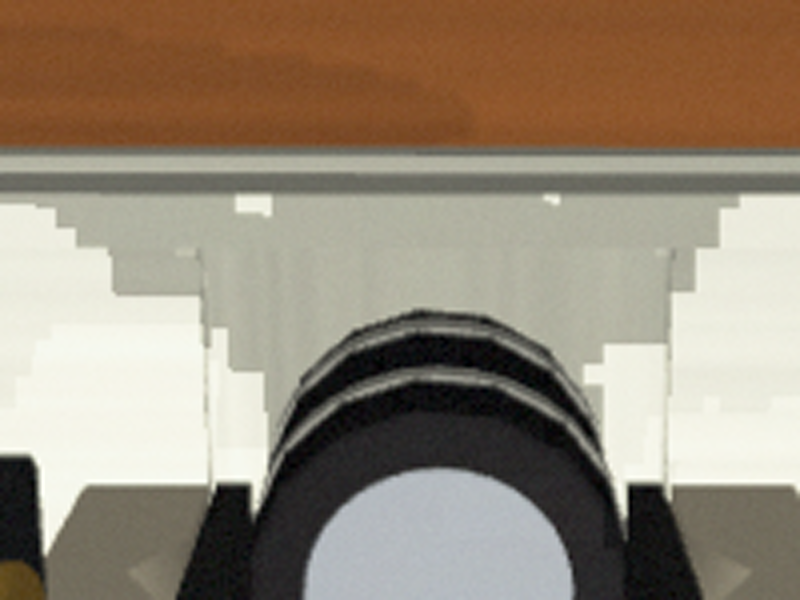

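At the lip. Release and retreat.

{"method": "apply_moves", "body": {"targets": [[[0.02, 0, 0.02], [0, 0, 0], 70], [[0, 0, 0], [0, 0, 0], 70], [[0, 0, 0], [0, 0, 0], 70], [[0, 0, -0.4], [0, 0, 0], 80], [[0, 0, -0.8], [0, 0, 0], 80]]}}

```text
time_s: 16.7
tcp_pos: [0.6295, 0.03, 0.1413]
eef_rot: [179.9, 21.7, -179.3]
contact_force: [0.3, -0.4, -0.6]
gripper_width: 0.0715
```

{"method": "apply_moves", "body": {"targets": [[[0, 0, -0.8], [0, 0, 0], 87], [[0, 0, -0.6], [0, 0.2, 0], 87], [[0, 0, -0.1], [0, 0, 0], 87]]}}

```text
time_s: 17.0
tcp_pos: [0.6058, 0.0309, 0.2008]
eef_rot: [179.7, 20.1, -179.3]
contact_force: [-0.3, 1.2, 0.2]
gripper_width: 0.0867
```

Run:
```python
from w import *
c=wdeck("w16"); checkdeck(c)
lenses()
plan(np.array([.4762,.1045,.15]),down(-200.4))
plan(np.array([.4762,.1045,.15]),down(-110.4))
```

```text
17.0 [0.6058 0.0309 0.2008] [ 179.74   20.11 -179.25]
indeck (array([ 22.3,  45.6, 136.4]), array([0.35, 1.66, 0.23])) F [-0.3  1.2  0.2] w 0.0867
[   7  201  105   71 6301] board z 5.97 xmax 53.1 y [-160.7 -107.8] plane [-0.01 -0.11] top [array([  26.9, -134.8]), np.float64(19.4)]
  side yaw 34.97
  side yaw -0.05
[ 147  201   84   71 5471] board z 5.96 xmax 53.6 y [-73.1 -20. ] plane [ 0.05 -0.11] top [array([ 26.9, -46.8]), np.float64(19.0)]
  side yaw 50.15
  side yaw -0.03
[ 281  201   76   71 5138] board z 5.99 xmax 53.4 y [18.  71.4] plane [-0.13 -0.05] top [array([27. , 44.8]), np.float64(18.9)]
  side yaw 0.68
  side yaw 0.22
n 5
[[0.68, 0.38, 0.01], [0.1, 0.49, 0.52]]
[[0.71, 0.33, 0.05], [0.1, 0.49, 0.52]]
[[0.72, 0.28, 0.1], [0.1, 0.5, 0.53]]
[[0.74, 0.23, 0.14], [0.09, 0.49, 0.52]]
[[0.73, 0.17, 0.19], [0.1, 0.5, 0.52]]
n 10
[[0.34, 0.19, 0.0], [-0.15, 0.22, -0.85]]
[[0.32, 0.23, 0.02], [-0.15, 0.22, -0.85]]
[[0.29, 0.26, 0.03], [-0.15, 0.22, -0.85]]
[[0.25, 0.3, 0.05], [-0.15, 0.22, -0.85]]
[[0.21, 0.32, 0.06], [-0.15, 0.22, -0.85]]
[[0.17, 0.34, 0.08], [-0.15, 0.22, -0.85]]
[[0.13, 0.36, 0.09], [-0.15, 0.22, -0.85]]
[[0.08, 0.37, 0.1], [-0.15, 0.22, -0.85]]
[[0.03, 0.37, 0.1], [-0.14, 0.23, -0.86]]
[[-0.01, 0.38, 0.11], [-0.15, 0.22, -0.85]]
```

{"method": "apply_moves", "body": {"targets": [[[0.6, 0.35, 0], [0.1, 0.4, 0.45], 87], [[0.71, 0.33, 0.05], [0.1, 0.49, 0.52], 87], [[0.72, 0.28, 0.1], [0.1, 0.5, 0.53], 87], [[0.74, 0.23, 0.14], [0.09, 0.49, 0.52], 87], [[0.6, 0.15, 0.1], [0.08, 0.4, 0.45], 87]]}}

```text
time_s: 17.6
tcp_pos: [0.4767, 0.0988, 0.1465]
eef_rot: [-179.5, 0.7, 159.8]
contact_force: [-0.1, 0.5, 0.6]
gripper_width: 0.087
```

{"method": "apply_moves", "body": {"targets": [[[0.08, 0.03, 0.03], [0, 0.1, 0.1], 87], [[0, 0, 0], [0, 0, 0], 87]]}}

```text
time_s: 17.8
tcp_pos: [0.4727, 0.1009, 0.142]
eef_rot: [-179.3, -0.3, 158.9]
contact_force: [-0.3, -0.2, 0.6]
gripper_width: 0.0867
```

Run:
```python
from w import *
wlens("w17")
plan(np.array([.4762,.1045,.029]),down(159.6),4)
```

```text
17.8 [0.4727 0.1009 0.142 ] [-179.27   -0.31  158.92]
[ 577    0   49   89 1658] board [array([425.9, 313.9]), array([62.9, 11.8]), np.float64(9.1)] z 0.0074 barrel None None
[ 591  150   49  120 3915] board [array([540.9, 295. ]), array([31.9, 88.1]), np.float64(72.1)] z 0.006 barrel [517.1 291.8  42.7] [array([523.9, 295.2]), np.float64(18.9)]
[ 293  188   75   77 5401] board [array([477. , 104.7]), array([54. , 53.7]), np.float64(69.1)] z 0.0059 barrel [476.5 104.9  42.2] [array([477.2, 104.7]), np.float64(18.9)]
n 4
[[-0.02, 0.04, 0.71], [-0.02, -0.01, -0.02]]
[[-0.01, 0.04, 0.7], [-0.02, -0.01, -0.02]]
[[-0.01, 0.03, 0.71], [-0.03, -0.01, -0.02]]
[[-0.02, 0.03, 0.7], [-0.02, -0.01, -0.02]]
```

{"method": "apply_moves", "body": {"targets": [[[0, 0.04, 0.71], [-0.02, 0, 0], 87], [[0, 0.04, 0.7], [-0.02, 0, 0], 80], [[-0.01, 0.03, 0.71], [-0.03, 0, -0.01], 70], [[-0.01, 0.02, 0.58], [-0.02, 0, 0], 60], [[0, 0, 0], [0, 0, 0], 50]]}}

```text
time_s: 18.35
tcp_pos: [0.4783, 0.1016, 0.0313]
eef_rot: [179.8, 0.2, 159.3]
contact_force: [0.3, -0.3, 0.6]
gripper_width: 0.061
```

Run:
```python
from w import *
plan(np.array([.4771,.1047,.028]),down(159.1),1)
```

```text
n 1
[[0.06, 0.06, 0.08], [0.02, 0.03, 0.02]]
```

{"method": "apply_moves", "body": {"targets": [[[0.06, 0.06, 0.1], [0.02, 0.03, 0.02], 45], [[0, 0, 0], [0, 0, 0], 35], [[0.03, 0, 0.02], [0, 0, 0], 30], [[0, 0, 0.02], [0, 0, 0], 30]]}}

```text
time_s: 18.75
tcp_pos: [0.4778, 0.1053, 0.0283]
eef_rot: [179.9, 0.2, 159.2]
contact_force: [-1.5, 0.2, 1.1]
gripper_width: 0.0371
```

Run:
```python
from w import *
s=dict(r.get_state()); print(s["tcp_pos"],s["gripper_width"])
s["tcp_pos"]=s["tcp_pos"]+[-0.005,0,.11]
plan(*deckpose(.034,.135,.06),n=8,s=s)
```

```text
[0.4777806  0.10525243 0.02829819] 0.03707886401519485
n 8
[[-0.48, 0.24, 0.01], [-0.06, -0.33, -0.33]]
[[-0.49, 0.21, 0.04], [-0.06, -0.33, -0.33]]
[[-0.5, 0.19, 0.06], [-0.06, -0.33, -0.33]]
[[-0.51, 0.16, 0.09], [-0.06, -0.34, -0.33]]
[[-0.51, 0.14, 0.11], [-0.06, -0.33, -0.33]]
[[-0.51, 0.12, 0.14], [-0.06, -0.34, -0.33]]
[[-0.5, 0.09, 0.17], [-0.07, -0.33, -0.33]]
[[-0.5, 0.07, 0.19], [-0.06, -0.34, -0.32]]
```

{"method": "apply_moves", "body": {"targets": [[[0, 0, -0.4], [0, 0, 0], 30], [[0, 0, -0.83], [0, 0, 0], 30], [[0, 0, -0.83], [0, 0, 0], 30], [[-0.2, 0.1, -0.6], [-0.02, -0.1, -0.1], 30], [[-0.4, 0.2, -0.3], [-0.05, -0.3, -0.28], 30]]}}

```text
time_s: 19.25
tcp_pos: [0.5023, 0.1073, 0.1518]
eef_rot: [179.4, 3.3, 162.2]
contact_force: [0.2, -0.4, -1.8]
gripper_width: 0.0368
```

{"method": "apply_moves", "body": {"targets": [[[-0.48, 0.21, 0.02], [-0.06, -0.33, -0.33], 30], [[-0.5, 0.19, 0.05], [-0.06, -0.33, -0.33], 30], [[-0.51, 0.16, 0.08], [-0.06, -0.34, -0.33], 30], [[-0.5, 0.14, 0.1], [-0.06, -0.33, -0.33], 30]]}}

```text
time_s: 19.65
tcp_pos: [0.5915, 0.1179, 0.1602]
eef_rot: [178.7, 15.0, 173.1]
contact_force: [1.1, -0.4, -1.8]
gripper_width: 0.037
```

Run:
```python
from w import *
s=dict(r.get_state()); print(indeck(s),s["gripper_width"])
plan(*deckpose(.032,.135,.045),n=4,s=s)
```

```text
(array([ -5.4, 132.8, 103.7]), array([-1.01,  6.65, -7.07])) 0.03696153674302551
n 4
[[-0.27, 0.05, 0.34], [-0.03, -0.21, -0.22]]
[[-0.26, 0.04, 0.34], [-0.03, -0.21, -0.22]]
[[-0.25, 0.03, 0.35], [-0.03, -0.21, -0.22]]
[[-0.25, 0.03, 0.36], [-0.04, -0.2, -0.22]]
```

{"method": "apply_moves", "body": {"targets": [[[-0.27, 0.05, 0.32], [-0.03, -0.21, -0.22], 30], [[-0.26, 0.04, 0.32], [-0.03, -0.21, -0.22], 30], [[-0.2, 0.03, 0.3], [-0.03, -0.21, -0.22], 30], [[-0.1, 0.01, 0.22], [-0.03, -0.12, -0.16], 30], [[0, 0, 0], [0, 0, 0], 30]]}}

```text
time_s: 20.15
tcp_pos: [0.6392, 0.1214, 0.1273]
eef_rot: [179.8, 21.6, -179.6]
contact_force: [0.3, -1.2, -1.9]
gripper_width: 0.0371
```

Run:
```python
from w import *
c=wdeck("w18"); plan(*deckpose(.0315,.135,.033),2)
cv2.imwrite("pics/w18c.png",cv2.resize(c["img"][160:310,210:410],None,fx=4,fy=4,interpolation=cv2.INTER_CUBIC))
```

```text
20.15 [0.6392 0.1214 0.1273] [ 179.79   21.58 -179.61]
indeck (array([ 26.8, 135.9,  55.4]), array([ 0.17,  0.19, -0.11])) F [ 0.3 -1.2 -1.9] w 0.0371
n 2
[[-0.06, -0.01, 0.29], [0.01, -0.01, -0.01]]
[[-0.05, -0.01, 0.28], [0.01, -0.01, -0.01]]
```

View pics/w18c.png

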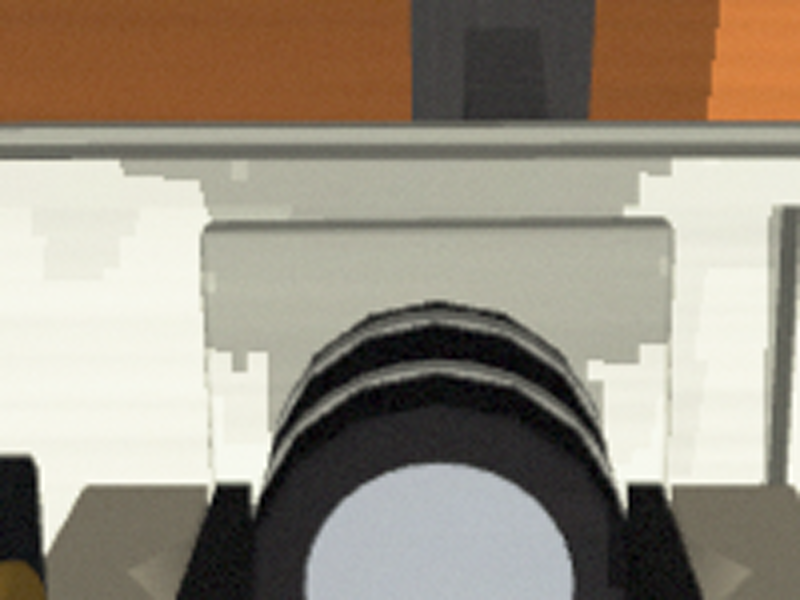

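Board edge 224→220, lip 158→153: parallel within 0.3°. Descend.

{"method": "apply_moves", "body": {"targets": [[[-0.05, 0, 0.27], [0, 0, 0.02], 30], [[-0.04, 0, 0.25], [0, 0, 0], 30], [[0, 0, 0.02], [0, 0, 0], 30]]}}

```text
time_s: 20.5
tcp_pos: [0.6522, 0.1225, 0.1103]
eef_rot: [179.6, 21.7, -180.0]
contact_force: [-0.1, -0.2, -1.8]
gripper_width: 0.0368
```

{"method": "apply_moves", "body": {"targets": [[[0.02, 0, 0.08], [0, 0, 0], 30], [[0.02, 0, 0.04], [0, 0, 0], 30], [[0, 0, 0.02], [0, 0, 0], 30]]}}

```text
time_s: 20.8
tcp_pos: [0.6531, 0.1225, 0.1038]
eef_rot: [179.6, 21.7, -180.0]
contact_force: [-9.2, 1.5, 8.0]
gripper_width: 0.0367
```

Run:
```python
from w import *
s=r.get_state(); print(indeck(s))
```

```text
(array([ 31. , 136.8,  28.5]), array([ 0.23,  0.06, -0.46]))
```

{"method": "apply_moves", "body": {"targets": [[[0.05, 0, 0], [0, 0, -0.03], 30], [[0.05, 0, 0], [0, 0, 0], 30], [[0.05, 0, 0.01], [0, 0, 0], 30]]}}

```text
time_s: 21.1
tcp_pos: [0.6488, 0.1229, 0.103]
eef_rot: [179.6, 21.9, -179.7]
contact_force: [3.0, -4.9, 7.3]
gripper_width: 0.0371
```

Run:
```python
from w import *
c=wdeck("w19"); 
cv2.imwrite("pics/w19c.png",cv2.resize(c["img"][160:310,210:410],None,fx=4,fy=4,interpolation=cv2.INTER_CUBIC))
```

```text
21.1 [0.6488 0.1229 0.103 ] [ 179.63   21.88 -179.74]
indeck (array([ 26.7, 137.3,  29.3]), array([ 0.28, -0.11, -0.22])) F [ 3.  -4.9  7.3] w 0.0371
```

View pics/w19c.png

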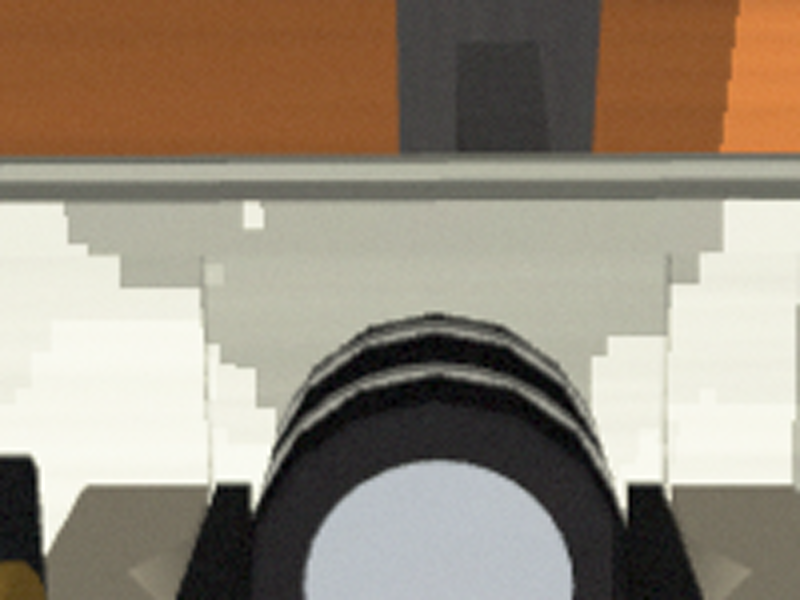

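{"method": "apply_moves", "body": {"targets": [[[0, 0, 0.02], [0, 0, 0], 70], [[0, 0, 0], [0, 0, 0], 70], [[0, 0, 0], [0, 0, 0], 70], [[0, 0, -0.4], [0, 0, 0], 80], [[0, 0, -0.8], [0, 0, 0], 80]]}}

```text
time_s: 21.65
tcp_pos: [0.6285, 0.1208, 0.1426]
eef_rot: [179.8, 21.5, -179.7]
contact_force: [-0.2, -0.7, 0.7]
gripper_width: 0.0712
```

{"method": "apply_moves", "body": {"targets": [[[0, 0, -0.8], [0, 0, 0], 87], [[0, 0, -0.6], [0, 0.2, 0], 87], [[0, 0, -0.1], [0, 0, 0], 87]]}}

```text
time_s: 21.95
tcp_pos: [0.6049, 0.1222, 0.2023]
eef_rot: [179.7, 19.8, -179.6]
contact_force: [1.2, 0.1, 0.6]
gripper_width: 0.0867
```

Run:
```python
from w import *
c=wdeck("w20"); checkdeck(c)
plan(np.array([.52,.354,.26]),down(-173))
```

```text
21.95 [0.6049 0.1222 0.2023] [ 179.67   19.83 -179.61]
indeck (array([ 22.8, 136.9, 137.9]), array([ 0.29,  1.94, -0.11])) F [1.2 0.1 0.6] w 0.0867
[ 281  201   76   71 5130] board z 5.99 xmax 53.8 y [109.  162.5] plane [-0.2 -0. ] top [array([ 27. , 135.8]), np.float64(19.1)]
  side yaw -0.05
  side yaw -0.28
[   5  202  104   70 6266] board z 5.97 xmax 53.3 y [-72.4 -19.8] plane [-0.04 -0.14] top [array([ 26.9, -46.5]), np.float64(19.3)]
  side yaw 35.07
  side yaw 0.23
[ 149  202   84   70 5368] board z 6.01 xmax 53.6 y [18.7 71.8] plane [-0.05 -0.04] top [array([26.9, 45. ]), np.float64(19.0)]
  side yaw 50.2
  side yaw 0.34
n 7
[[0.21, 0.83, -0.29], [-0.02, 0.35, -0.12]]
[[0.21, 0.84, -0.28], [-0.01, 0.35, -0.12]]
[[0.21, 0.84, -0.27], [-0.02, 0.36, -0.11]]
[[0.21, 0.85, -0.26], [-0.01, 0.35, -0.12]]
[[0.2, 0.85, -0.24], [-0.02, 0.36, -0.11]]
[[0.2, 0.85, -0.23], [-0.01, 0.35, -0.12]]
[[0.21, 0.85, -0.23], [-0.02, 0.36, -0.11]]
```

View pics/w20.png

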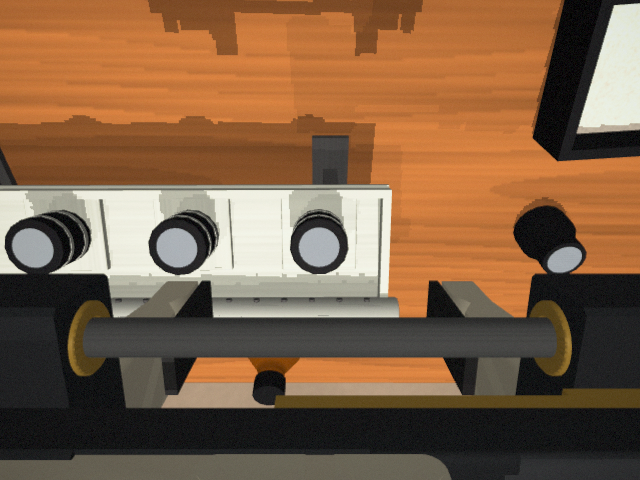

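{"method": "apply_moves", "body": {"targets": [[[0.15, 0.7, -0.3], [0, 0.35, -0.12], 87], [[0.15, 0.84, -0.3], [0, 0.35, -0.12], 87], [[0.1, 0.84, -0.28], [0, 0.36, -0.11], 87], [[0.1, 0.85, -0.26], [0, 0.35, -0.1], 87], [[0.1, 0.85, -0.25], [0, 0.36, -0.1], 87]]}}

```text
time_s: 22.5
tcp_pos: [0.5559, 0.2821, 0.2425]
eef_rot: [-178.9, 4.8, -175.4]
contact_force: [1.3, -0.3, 0.3]
gripper_width: 0.087
```

Run:
```python
from w import *
plan(np.array([.555,.36,.25]),down(-174),3)
```

```text
n 3
[[-0.05, 0.65, -0.07], [-0.05, 0.2, -0.06]]
[[-0.05, 0.64, -0.07], [-0.05, 0.2, -0.06]]
[[-0.06, 0.65, -0.06], [-0.04, 0.19, -0.06]]
```

{"method": "apply_moves", "body": {"targets": [[[-0.05, 0.65, -0.07], [-0.05, 0.2, -0.06], 87], [[-0.05, 0.6, -0.07], [-0.05, 0.2, -0.06], 87], [[-0.05, 0.4, -0.05], [-0.04, 0.19, -0.06], 87], [[0, 0, 0], [0, 0, 0], 87]]}}

```text
time_s: 22.9
tcp_pos: [0.5561, 0.3541, 0.2432]
eef_rot: [-179.7, -0.4, -173.9]
contact_force: [-0.1, 0.3, -0.5]
gripper_width: 0.0869
```

Run:
```python
from w import *
c=wshot("w21"); W=cloud(c,c["T"]); H=W[...,2]
m=(H>.04)&(H<.05); m[272:]=0; m=m&(W[...,1]<.46)
print(cv2.minAreaRect((W[m][:,:2]*1e3).astype(np.float32)),np.median(H[m]))
m=(H>.062)&(H<.075); m[272:]=0
print(m.sum(),cv2.minAreaRect((W[m][:,:2]*1e3).astype(np.float32)),np.median(H[m]))
```

```text
22.9 [0.5561 0.3541 0.2432] [-179.65   -0.4  -173.93]
((556.3927612304688, 361.5989990234375), (110.40760040283203, 135.64163208007812), 4.325263023376465) 0.04483501280232696
15367 ((506.3746643066406, 243.93641662597656), (118.27296447753906, 412.765869140625), 35.049156188964844) 0.0679074683153082
```

View pics/w21.png

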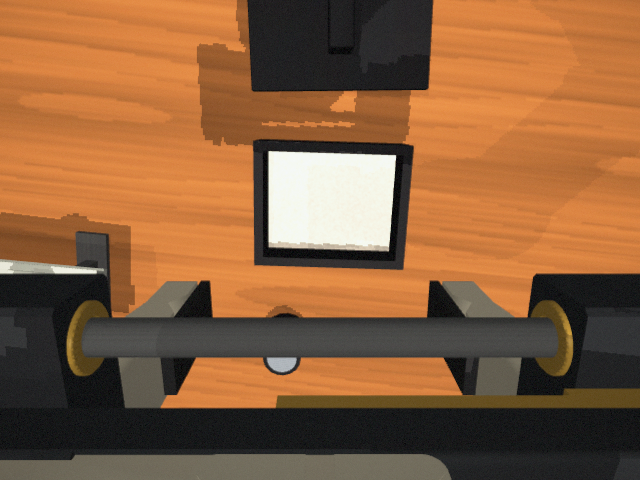

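Run:
```python
from w import *
plan(np.array([.405,.351,.22]),down(-173.5),5)
```

```text
n 5
[[0.75, 0.07, 0.12], [-0.01, -0.01, -0.01]]
[[0.75, 0.07, 0.12], [-0.01, -0.01, -0.01]]
[[0.75, 0.07, 0.12], [-0.01, -0.01, -0.01]]
[[0.75, 0.07, 0.11], [-0.01, -0.01, -0.01]]
[[0.75, 0.08, 0.12], [-0.01, -0.01, -0.02]]
```

{"method": "apply_moves", "body": {"targets": [[[0.75, 0.07, 0.12], [0, 0, 0], 87], [[0.75, 0.07, 0.12], [0, 0, 0], 87], [[0.75, 0.07, 0.12], [0, 0, -0.01], 87], [[0.7, 0.07, 0.11], [0, 0, -0.01], 87], [[0.5, 0.08, 0.1], [0, 0, -0.02], 87]]}}

```text
time_s: 23.45
tcp_pos: [0.4145, 0.3459, 0.213]
eef_rot: [-179.1, -0.5, -174.2]
contact_force: [0.0, 0.6, 1.2]
gripper_width: 0.0868
```

```bash
cat >> w.py <<'E'
def wlid(name,z0):
    c=wshot(name); W=cloud(c,c["T"]); H=W[...,2]
    m=((H>z0+.004)&(H<z0+.014)).astype(np.uint8); m[272:]=0
    n,lab,st,_=cv2.connectedComponentsWithStats(m); i=1+np.argmax(st[1:,4])
    P=W[lab==i]*1e3; print('plate',[np.round(x,2) for x in cv2.minAreaRect(P[:,:2].astype(np.float32))],'z',np.median(P[:,2]).round(1),'slope deg',np.degrees(np.linalg.lstsq(np.c_[P[:,:2],np.ones(len(P))],P[:,2],rcond=None)[0][:2]).round(2))
    m=(H>z0+.032)&(H<z0+.041); m[272:]=0
    P=W[m]*1e3; print('grip',len(P),[np.round(x,2) for x in cv2.minAreaRect(P[:,:2].astype(np.float32))] if len(P)>5 else None)
    return c
E
python3 - <<'E'
from w import *
wlid("w22",.06)
E
```

```text
23.45 [0.4145 0.3459 0.213 ] [-179.09   -0.47 -174.16]
plate [array([403.42, 350.48]), array([104.71, 135.33]), np.float64(6.6)] z 67.9 slope deg [0.02 0.01]
grip 2236 [array([405.89, 350.52]), array([59.82, 17.68]), np.float64(6.79)]
```

View pics/w22.png

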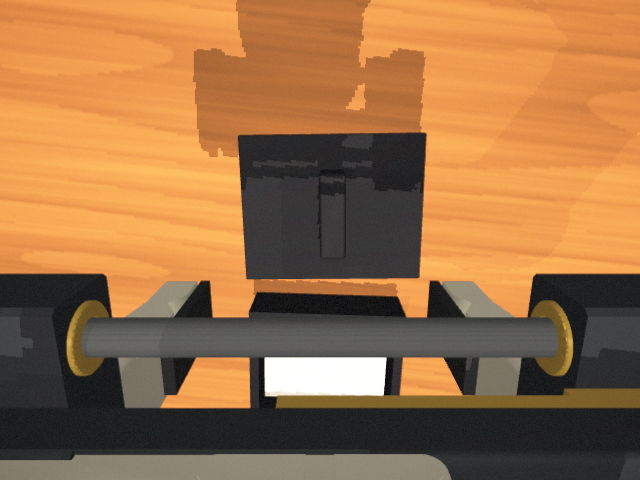

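Run:
```python
from w import *
plan(np.array([.4059,.3505,.092]),down(-173.3),5)
```

```text
n 5
[[0.02, 0.04, 0.6], [-0.02, -0.01, -0.02]]
[[0.02, 0.04, 0.6], [-0.02, -0.02, -0.02]]
[[0.03, 0.03, 0.6], [-0.02, -0.01, -0.02]]
[[0.03, 0.03, 0.61], [-0.03, -0.02, -0.02]]
[[0.03, 0.03, 0.6], [-0.02, -0.01, -0.03]]
```

{"method": "apply_moves", "body": {"targets": [[[0.05, 0.04, 0.6], [-0.02, -0.01, -0.02], 87], [[0.05, 0.04, 0.6], [-0.02, -0.01, -0.02], 80], [[0.04, 0.03, 0.55], [-0.02, -0.01, -0.02], 70], [[0.04, 0.03, 0.45], [-0.03, -0.01, -0.02], 60], [[0, 0, 0], [0, 0, 0], 50]]}}

```text
time_s: 24.0
tcp_pos: [0.4028, 0.3433, 0.1205]
eef_rot: [-179.7, 0.0, -173.6]
contact_force: [0.1, -0.2, 0.2]
gripper_width: 0.0623
```

Run:
```python
from w import *
plan(np.array([.4059,.3505,.091]),down(-173.3),2)
```

```text
n 2
[[-0.05, 0.09, 0.37], [-0.02, 0.0, -0.02]]
[[-0.05, 0.08, 0.37], [-0.01, 0.0, -0.01]]
```

{"method": "apply_moves", "body": {"targets": [[[-0.05, 0.09, 0.37], [-0.01, 0, -0.02], 60], [[-0.05, 0.08, 0.3], [-0.01, 0, -0.01], 60], [[0, 0.02, 0], [0, 0, 0], 60]]}}

```text
time_s: 24.3
tcp_pos: [0.4071, 0.3499, 0.094]
eef_rot: [-179.9, 0.1, -173.4]
contact_force: [0.1, 0.4, 0.4]
gripper_width: 0.06
```

Run:
```python
from w import *
plan(np.array([.4059,.3505,.091]),down(-173.3),1)
```

```text
n 1
[[0.03, 0.02, 0.07], [-0.02, 0.01, -0.01]]
```

{"method": "apply_moves", "body": {"targets": [[[0.03, 0.02, 0.07], [-0.01, 0, -0.01], 40], [[0, 0, 0], [0, 0, 0], 25], [[0, 0, 0.01], [0, 0, 0], 14], [[0, 0, 0.01], [0, 0, 0], 14], [[0, 0, 0.01], [0, 0, 0], 14]]}}

```text
time_s: 24.8
tcp_pos: [0.4069, 0.3513, 0.0922]
eef_rot: [179.9, 0.3, -173.3]
contact_force: [-0.0, 0.1, 0.0]
gripper_width: 0.0255
```

{"method": "apply_moves", "body": {"targets": [[[0, 0, 0.01], [0, 0, 0], 12], [[0, 0, 0], [0, 0, 0], 12]], "squeeze": 30}}

```text
time_s: 25.0
tcp_pos: [0.407, 0.3515, 0.0922]
eef_rot: [179.9, 0.3, -173.3]
contact_force: [-0.6, -0.9, 0.3]
gripper_width: 0.0138
```

{"method": "apply_moves", "body": {"targets": [[[0, 0, 0], [0, 0, 0], 12], [[0, 0, 0], [0, 0, 0], 12]]}}

```text
time_s: 25.2
tcp_pos: [0.407, 0.3515, 0.0922]
eef_rot: [179.9, 0.3, -173.3]
contact_force: [0.8, -0.2, -0.3]
gripper_width: 0.0121
```

Run:
```python
from w import *
s=r.get_state();print(s["gripper_width"])
c=wshot("w23"); c2=r.capture("side"); cv2.imwrite("pics/s23.png",cv2.resize(c2["img"][200:360,400:560],None,fx=4,fy=3.7))
```

```text
0.012084567165845795
25.2 [0.407  0.3515 0.0922] [ 179.9     0.3  -173.31]
```

View pics/w23.png

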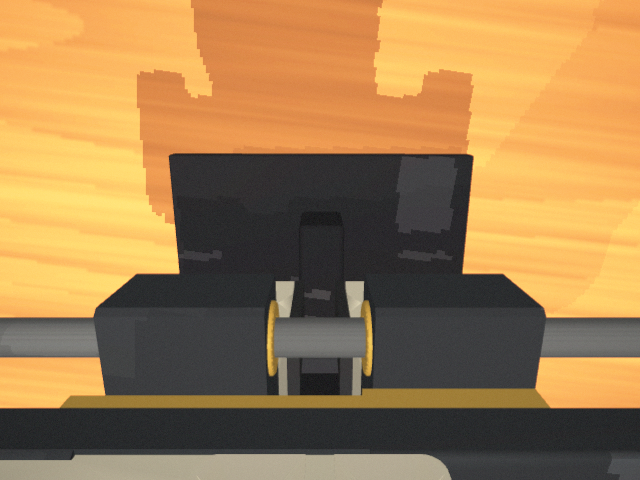

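View pics/s23.png

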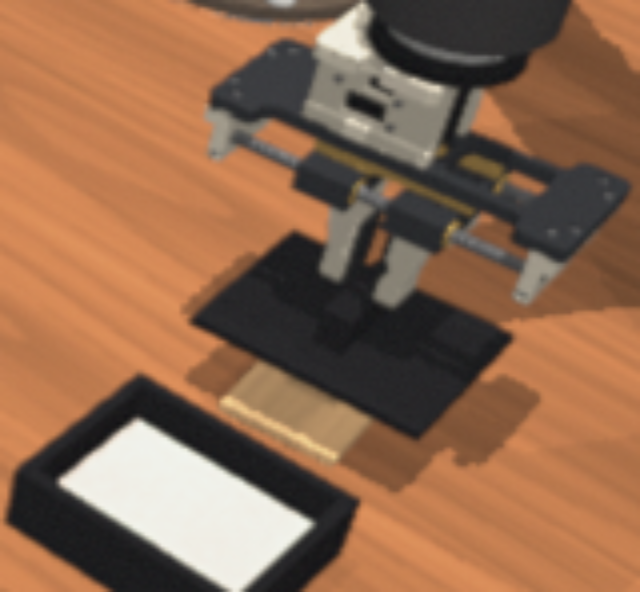

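{"method": "apply_moves", "body": {"targets": [[[0, 0, -0.2], [0, 0, 0], 12], [[0, 0, -0.2], [0, 0, 0], 12], [[0, 0, 0], [0, 0, 0], 12]]}}

```text
time_s: 25.6
tcp_pos: [0.407, 0.3515, 0.1097]
eef_rot: [179.9, 0.3, -173.3]
contact_force: [-0.3, 0.7, -0.3]
gripper_width: 0.0118
```

Run:
```python
from w import *
s=r.get_state();print(s["gripper_width"])
c=wshot("w24"); c2=r.capture("side"); cv2.imwrite("pics/s24.png",cv2.resize(c2["img"][200:360,400:560],None,fx=4,fy=3.7))
```

```text
0.011842648038238087
25.6 [0.407  0.3515 0.1097] [ 179.91    0.3  -173.3 ]
```

View pics/s24.png

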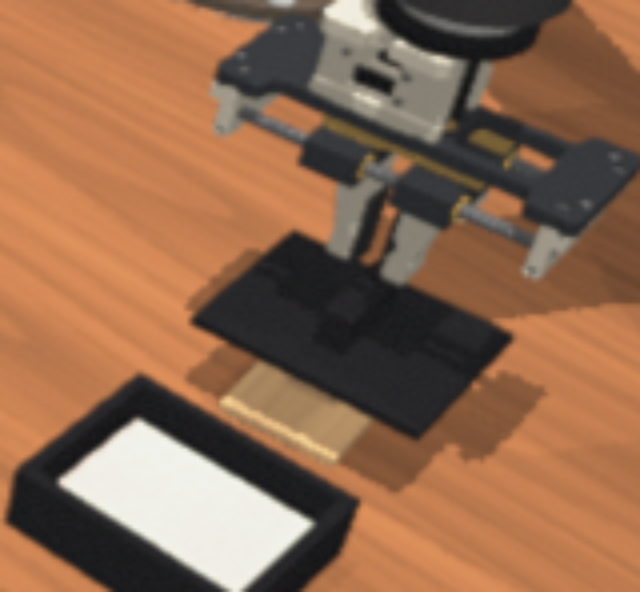

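Run:
```python
from w import *
for n in("w23","w24"):
    c=pickle.load(open(n+".pkl","rb")); im=c["img"][200:400,220:420]
    im=cv2.convertScaleAbs(im,alpha=2.5,beta=20)
    cv2.imwrite(f"pics/{n}b.png",cv2.resize(im,None,fx=3,fy=3,interpolation=cv2.INTER_CUBIC))
    W=cloud(c,c["T"]);
    for v in range(215,318,8): print(v,W[v,322].round(3),end=' ')
    print()
```

```text
215 [0.376 0.348 0.078] 223 [0.376 0.348 0.093] 231 [0.379 0.348 0.096] 239 [0.382 0.348 0.097] 247 [0.385 0.349 0.096] 255 [0.389 0.349 0.096] 263 [0.392 0.349 0.096] 271 [0.395 0.35  0.096] 279 [0.399 0.35  0.095] 287 [0.402 0.351 0.095] 295 [0.405 0.351 0.097] 303 [0.409 0.351 0.096] 311 [0.413 0.352 0.095] 
215 [0.376 0.348 0.095] 223 [0.379 0.348 0.097] 231 [0.383 0.348 0.096] 239 [0.387 0.349 0.095] 247 [0.39  0.349 0.097] 255 [0.394 0.35  0.096] 263 [0.398 0.35  0.096] 271 [0.402 0.351 0.096] 279 [0.406 0.351 0.096] 287 [0.409 0.352 0.097] 295 [0.413 0.352 0.097] 303 [0.418 0.353 0.095] 311 [0.421 0.353 0.096]
```

View pics/w23b.png

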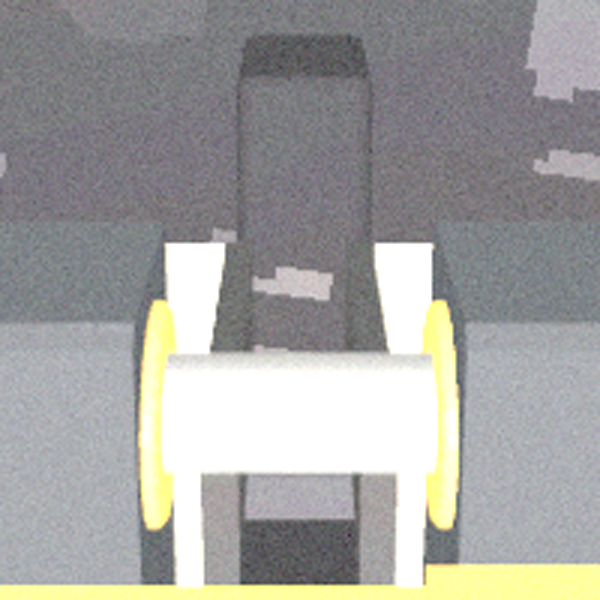

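View pics/w24b.png

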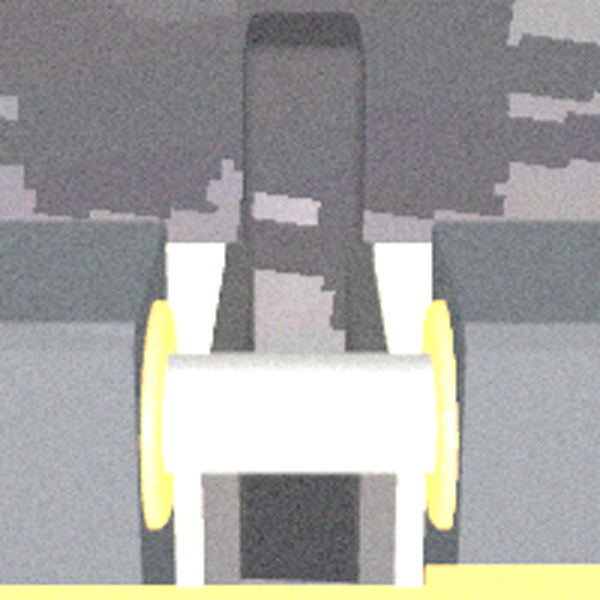

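{"method": "apply_moves", "body": {"targets": [[[0, 0, 0], [0, 0, 0], 30], [[0, 0, 0], [0, 0, 0], 30], [[0, 0, 0.25], [0, 0, 0], 30], [[0, 0, 0.22], [0, 0, 0], 30], [[0, 0, 0], [0, 0, 0], 30]]}}

```text
time_s: 26.2
tcp_pos: [0.4063, 0.3506, 0.0876]
eef_rot: [180.0, 0.2, -173.3]
contact_force: [-0.3, 1.0, -0.4]
gripper_width: 0.0297
```

{"method": "apply_moves", "body": {"targets": [[[0, 0, 0.04], [0, 0, 0], 10], [[0, 0, 0], [0, 0, 0], 0], [[0, 0, 0], [0, 0, 0], 0], [[0, 0, 0], [0, 0, 0], 0], [[0, 0, 0], [0, 0, 0], 0]]}}

```text
time_s: 26.7
tcp_pos: [0.4061, 0.3503, 0.0851]
eef_rot: [-179.9, 0.1, -173.3]
contact_force: [0.3, -0.0, -1.0]
gripper_width: 0.0169
```

Run:
```python
from w import *
for n in range(3):
    s=r.get_state();print(s["time_s"],s["gripper_width"],s["tcp_pos"],s["contact_force"])
c=wshot("w25"); im=c["img"][200:400,220:420]
im=cv2.convertScaleAbs(im,alpha=2.5,beta=20)
cv2.imwrite(f"pics/w25b.png",cv2.resize(im,None,fx=3,fy=3,interpolation=cv2.INTER_CUBIC))
```

```text
26.7 0.016903172216171738 [0.40608907 0.35027138 0.0850535 ] [ 0.30249553 -0.0469802  -0.96998294]
26.7 0.016903172216171738 [0.40608907 0.35027138 0.0850535 ] [ 0.30249553 -0.0469802  -0.96998294]
26.7 0.016903172216171738 [0.40608907 0.35027138 0.0850535 ] [ 0.30249553 -0.0469802  -0.96998294]
26.7 [0.4061 0.3503 0.0851] [-1.7994e+02  1.5000e-01 -1.7333e+02]
```

View pics/w25b.png

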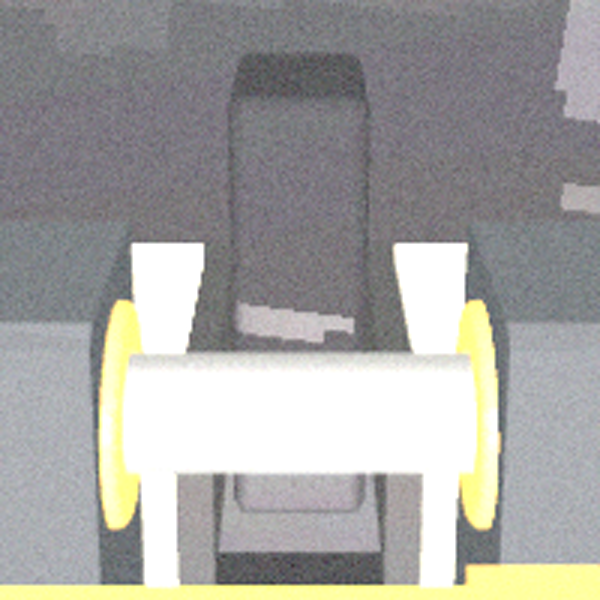

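{"method": "apply_moves", "body": {"targets": [[[0, 0, 0], [0, 0, 0], 0], [[0, 0, 0], [0, 0, 0], 0], [[0, 0, 0], [0, 0, 0], 0]]}}

```text
time_s: 27.05
tcp_pos: [0.4061, 0.3503, 0.0852]
eef_rot: [-179.9, 0.2, -173.3]
contact_force: [-0.1, 0.9, -1.4]
gripper_width: 0.017
```

{"method": "apply_moves", "body": {"targets": [[[0, 0, 0], [0, 0, 0], 0]]}}

```text
time_s: 27.15
tcp_pos: [0.406, 0.3502, 0.0852]
eef_rot: [-179.9, 0.1, -173.3]
contact_force: [0.5, 0.4, -0.4]
gripper_width: 0.0174
```

Run:
```python
from w import *
c=wshot("w26"); im=c["img"][200:400,220:420]
im=cv2.convertScaleAbs(im,alpha=2.5,beta=20)
cv2.imwrite(f"pics/w26b.png",cv2.resize(im,None,fx=3,fy=3,interpolation=cv2.INTER_CUBIC))
```

```text
27.15 [0.406  0.3502 0.0852] [-1.7995e+02  1.5000e-01 -1.7334e+02]
```

View pics/w26b.png

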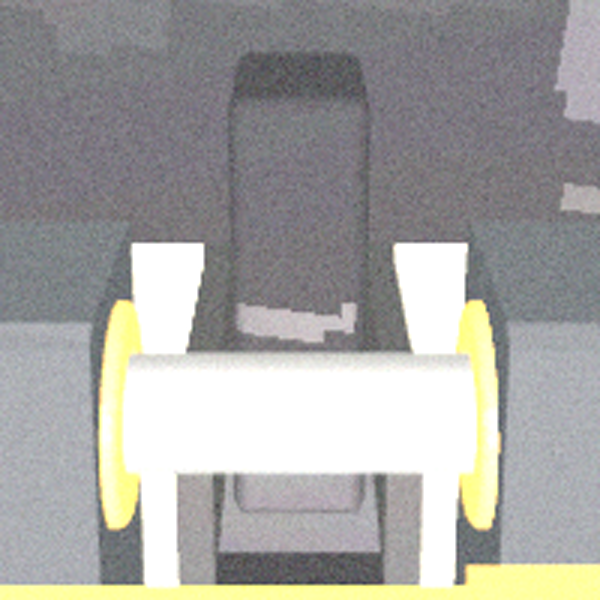

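{"method": "apply_moves", "body": {"targets": [[[0, 0, -0.2], [0, 0, 0], 0], [[0, 0, -0.3], [0, 0, 0], 0], [[0, 0, -0.3], [0, 0, 0], 0], [[0, 0, -0.2], [0, 0, 0], 0]]}}

```text
time_s: 27.6
tcp_pos: [0.4058, 0.3498, 0.1279]
eef_rot: [-179.9, 0.1, -173.3]
contact_force: [-0.3, 0.3, -0.6]
gripper_width: 0.0168
```

Run:
```python
from w import *
s=r.get_state();print(s["gripper_width"],s["contact_force"],s["moment"])
plan(np.array([.5564,.3616,.115]),down(-175.67),7)
c2=r.capture("side"); cv2.imwrite("pics/s26.png",cv2.resize(c2["img"][180:360,380:560],None,fx=4,fy=3.3))
```

```text
0.016833599153840337 [-0.28815405  0.27524226 -0.55103169] [ 0.00880428 -0.03212866  0.01175087]
n 7
[[-0.54, -0.02, 0.05], [-0.0, 0.0, 0.04]]
[[-0.54, -0.02, 0.05], [-0.0, 0.0, 0.04]]
[[-0.54, -0.01, 0.05], [-0.0, 0.0, 0.04]]
[[-0.54, -0.01, 0.04], [-0.0, 0.0, 0.04]]
[[-0.54, -0.01, 0.05], [-0.01, 0.0, 0.04]]
[[-0.54, -0.01, 0.04], [-0.0, 0.01, 0.05]]
[[-0.54, -0.0, 0.05], [-0.01, 0.0, 0.04]]
```

View pics/s26.png

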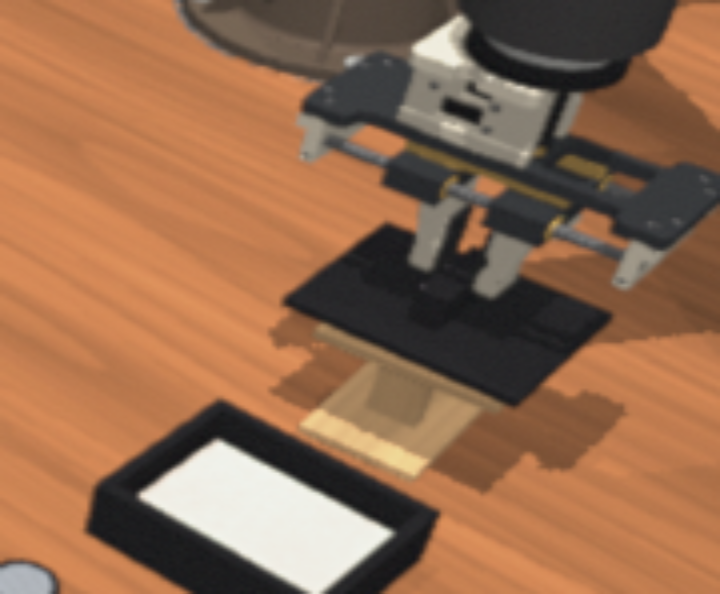

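{"method": "apply_moves", "body": {"targets": [[[-0.3, -0.01, 0], [0, 0, 0.04], 0], [[-0.5, -0.02, 0], [0, 0, 0.04], 0], [[-0.54, -0.01, 0], [0, 0, 0.04], 0], [[-0.54, -0.01, 0], [0, 0, 0.04], 0], [[-0.54, -0.01, 0], [0, 0, 0.04], 0]]}}

```text
time_s: 28.15
tcp_pos: [0.5065, 0.3593, 0.1319]
eef_rot: [179.8, 0.3, -174.8]
contact_force: [0.1, 0.4, -0.6]
gripper_width: 0.017
```

Run:
```python
from w import *
plan(np.array([.5564,.3616,.112]),down(-175.67),3)
```

```text
n 3
[[-0.41, -0.02, 0.17], [0.01, 0.01, 0.04]]
[[-0.42, -0.02, 0.17], [0.01, 0.01, 0.03]]
[[-0.42, -0.01, 0.16], [0.0, 0.02, 0.04]]
```

{"method": "apply_moves", "body": {"targets": [[[-0.41, -0.02, 0.16], [0, 0.01, 0.04], 0], [[-0.35, -0.02, 0.16], [0, 0.01, 0.03], 0], [[-0.22, -0.01, 0.14], [0, 0.02, 0.03], 0], [[0, 0, 0], [0, 0, 0], 0]]}}

```text
time_s: 28.55
tcp_pos: [0.5508, 0.3596, 0.1098]
eef_rot: [179.9, -0.1, -175.9]
contact_force: [-0.9, -0.4, -0.7]
gripper_width: 0.0173
```

Run:
```python
from w import *
c=wshot("w27")
plan(np.array([.5564,.3616,.085]),down(-175.67),2)
```

```text
28.55 [0.5508 0.3596 0.1098] [ 1.7994e+02 -1.4000e-01 -1.7586e+02]
n 2
[[-0.08, 0.02, 0.31], [0.0, -0.01, -0.01]]
[[-0.08, 0.02, 0.32], [0.01, -0.01, -0.01]]
```

View pics/w27.png

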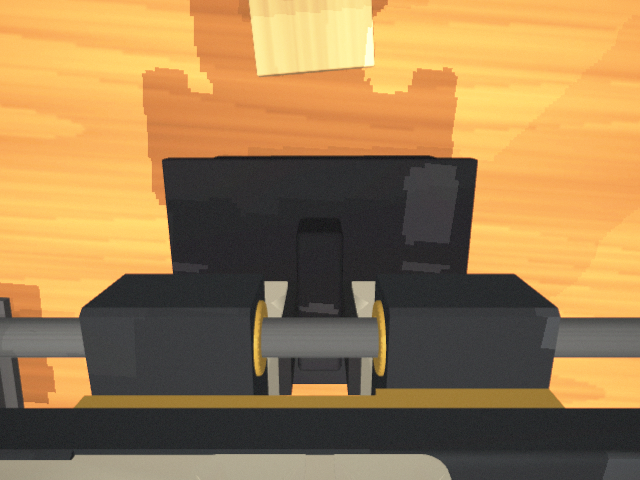

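```bash
cat >> w.py <<'E'
def heldlid(name,dz=-.0172):
    """lid in world from visible near part: plate points in tool frame"""
    c=wshot(name); s=c["s"]; W=cloud(c,c["T"]); zp=s["tcp_pos"][2]+dz
    m=(abs(W[...,2]-zp)<.005).astype(np.uint8); m[272:]=0
    n,lab,st,_=cv2.connectedComponentsWithStats(m); i=1+np.argmax(st[1:,4]); P=W[lab==i]*1e3
    k=np.linalg.lstsq(np.c_[P[:,:2]-P[:,:2].mean(0),np.ones(len(P))],P[:,2],rcond=None)[0]
    rc=cv2.minAreaRect(P[:,:2].astype(np.float32)); bx=cv2.boxPoints(rc)
    (cx,cy),(a,b),ang=rc
    if a>b: a,b,ang=b,a,ang-90
    # a = visible x depth, b=y width; near edge towards robot
    t=np.radians(ang); ux=np.array([np.cos(t),np.sin(t)]); 
    if ux[0]<0: ux=-ux
    near=np.array([cx,cy])-ux*a/2; ctr=near+ux*55
    print('lid',ctr.round(2),'yaw',round(ang,2),'width',round(b,1),'platez',k[2].round(2),'slope',np.degrees(k[:2]).round(2), 'tcp-lid',(s["tcp_pos"][:2]*1e3-ctr).round(2))
    return c
E
python3 - <<'E'
from w import *
heldlid("w28")
E
```

```text
28.6 [0.5503 0.3597 0.1101] [ 1.7993e+02 -1.4000e-01 -1.7584e+02]
lid [550.44 358.46] yaw 4.19 width 135.3 platez 93.24 slope [-0.15  0.14] tcp-lid [-0.09  1.26]
```

Run:
```python
from w import *
plan(np.array([.5563,.3629,.080]),down(-175.67),3)
```

```text
n 3
[[-0.05, 0.02, 0.26], [0.0, -0.0, -0.01]]
[[-0.06, 0.02, 0.26], [0.01, -0.01, -0.0]]
[[-0.05, 0.02, 0.25], [0.0, -0.0, -0.01]]
```

{"method": "apply_moves", "body": {"targets": [[[-0.05, 0.03, 0.24], [0, 0, -0.01], 0], [[-0.05, 0.02, 0.22], [0, 0, 0], 0], [[-0.02, 0.02, 0.1], [0, 0, 0], 0], [[0, 0, 0], [0, 0, 0], 0]]}}

```text
time_s: 29.05
tcp_pos: [0.5532, 0.3641, 0.0874]
eef_rot: [179.8, -0.1, -175.6]
contact_force: [0.7, 0.4, -0.4]
gripper_width: 0.0175
```

Run:
```python
from w import *
heldlid("w29")
plan(np.array([.5563,.3629,.074]),down(-175.67),1)
```

```text
29.05 [0.5532 0.3641 0.0874] [ 1.7985e+02 -7.0000e-02 -1.7560e+02]
lid [553.35 362.8 ] yaw 4.42 width 135.6 platez 70.49 slope [-0.1   0.23] tcp-lid [-0.14  1.28]
n 1
[[-0.07, -0.04, 0.34], [0.02, -0.01, 0.01]]
```

{"method": "apply_moves", "body": {"targets": [[[-0.08, -0.03, 0.15], [0.01, 0, 0.01], 0], [[-0.03, -0.01, 0.1], [0, 0, 0], 0], [[0, 0, 0], [0, 0, 0], 0]]}}

```text
time_s: 29.4
tcp_pos: [0.5581, 0.3632, 0.0776]
eef_rot: [179.9, -0.0, -175.7]
contact_force: [0.1, 0.1, -1.6]
gripper_width: 0.017
```

Run:
```python
from w import *
heldlid("w30")
plan(np.array([.5563,.3629,.0702]),down(-175.67),1)
```

```text
29.4 [0.5581 0.3632 0.0776] [ 1.7988e+02 -1.0000e-02 -1.7566e+02]
lid [558.22 361.9 ] yaw 4.44 width 135.3 platez 60.58 slope [-0.06  0.19] tcp-lid [-0.08  1.3 ]
n 1
[[0.05, -0.01, 0.19], [0.01, -0.0, 0.0]]
```

{"method": "apply_moves", "body": {"targets": [[[0.04, -0.01, 0.1], [0.01, 0, 0], 0], [[0.01, 0, 0.02], [0, 0, 0], 0], [[0, 0, 0], [0, 0, 0], 0]]}}

```text
time_s: 29.75
tcp_pos: [0.5562, 0.3626, 0.0729]
eef_rot: [180.0, 0.0, -175.7]
contact_force: [0.6, 0.5, 0.2]
gripper_width: 0.0174
```

Run:
```python
from w import *
heldlid("w31")
```

```text
29.75 [0.5562 0.3626 0.0729] [ 1.7995e+02  2.0000e-02 -1.7567e+02]
lid [556.35 361.3 ] yaw 4.31 width 135.4 platez 55.89 slope [-0.    0.14] tcp-lid [-0.13  1.32]
```

{"method": "apply_moves", "body": {"targets": [[[0, 0.01, 0.04], [0, 0, 0], 0], [[0, 0, 0.03], [0, 0, 0], 0], [[0, 0, 0.01], [0, 0, 0], 0]]}}

```text
time_s: 30.1
tcp_pos: [0.5563, 0.3633, 0.07]
eef_rot: [179.9, 0.0, -175.7]
contact_force: [-0.4, -0.7, 2.2]
gripper_width: 0.0171
```

Run:
```python
from w import *
heldlid("w32")
```

```text
30.1 [0.5563 0.3633 0.07  ] [ 1.7993e+02  4.0000e-02 -1.7566e+02]
lid [556.51 361.85] yaw 4.37 width 135.4 platez 52.93 slope [0.17 0.01] tcp-lid [-0.21  1.41]
```

Contact (2.2 N), aligned within 0.3 mm. Release and look.

{"method": "apply_moves", "body": {"targets": [[[0, 0, 0], [0, 0, 0], 20], [[0, 0, 0], [0, 0, 0], 40], [[0, 0, 0], [0, 0, 0], 50], [[0, 0, 0], [0, 0, 0], 60], [[0, 0, -0.3], [0, 0, 0], 70]]}}

```text
time_s: 30.65
tcp_pos: [0.5559, 0.3628, 0.0813]
eef_rot: [180.0, -0.0, -175.7]
contact_force: [-0.2, 0.2, -0.1]
gripper_width: 0.0465
```

{"method": "apply_moves", "body": {"targets": [[[0, 0, -0.8], [0, 0, 0], 87], [[0, 0, -0.9], [0, 0, 0], 87], [[0, 0, -0.9], [0, 0, 0], 87], [[0, 0, -0.9], [0, 0, 0], 87], [[0, 0, -0.4], [0, 0, 0], 87]]}}

```text
time_s: 31.15
tcp_pos: [0.5556, 0.3616, 0.2461]
eef_rot: [-179.9, -0.1, -175.7]
contact_force: [0.4, 0.4, -0.4]
gripper_width: 0.0843
```

Run:
```python
from w import *
c=wlid("w33",.045)
cv2.imwrite("pics/w33c.png",cv2.convertScaleAbs(cv2.resize(c["img"][110:280,220:440],None,fx=3.5,fy=3.5,interpolation=cv2.INTER_CUBIC),alpha=2))
W=cloud(c,c["T"]);H=W[...,2]
m=(H>.058)&(H<.062)
# stand
m=((H>.055)&(H<.065)&(W[...,0]<.48)).astype(np.uint8);m[272:]=0; P=W[m>0]*1e3
print(len(P), [np.round(x,2) for x in cv2.minAreaRect(P[:,:2].astype(np.float32))] if len(P)>9 else 0)
```

```text
31.15 [0.5556 0.3616 0.2461] [-1.7989e+02 -6.0000e-02 -1.7566e+02]
plate [array([556.83, 361.93]), array([109.89, 135.27]), np.float64(4.31)] z 52.9 slope deg [ 0.01 -0.  ]
grip 1654 [array([556.51, 362.14]), array([60.1, 17.7]), np.float64(4.05)]
4585 [array([407.83, 341.88]), array([ 24.36, 110.11]), np.float64(8.91)]
```

View pics/w33c.png

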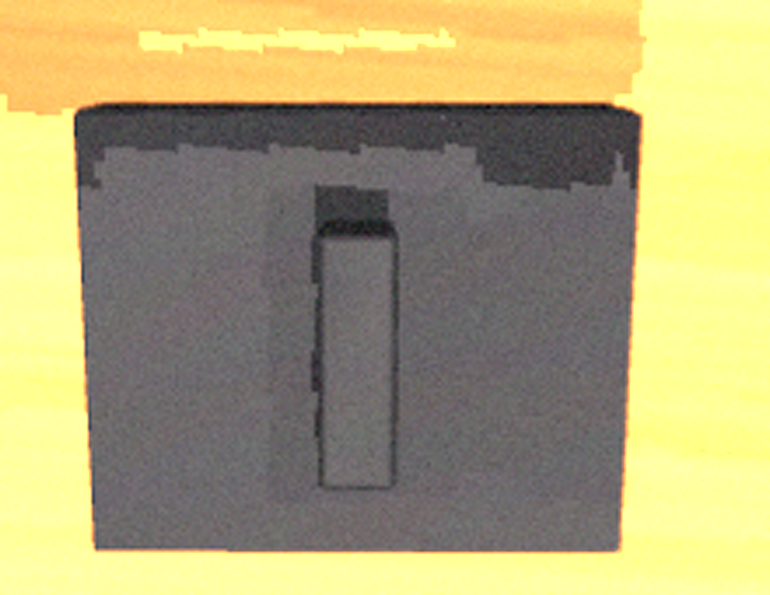

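View pics/w33.png

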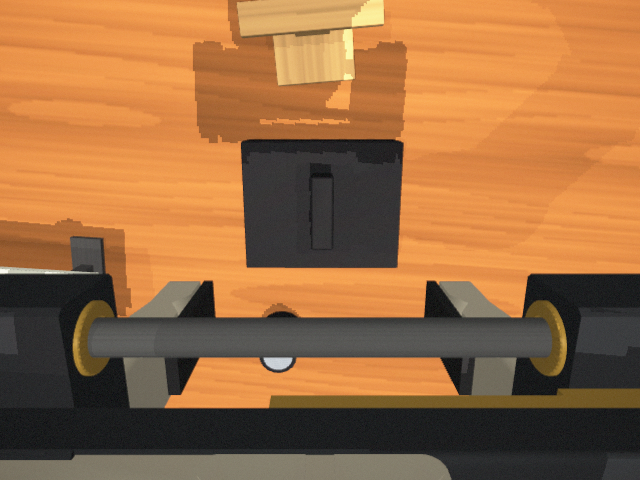

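Run:
```python
from w import *
s=r.get_state(); print(s["joints"].round(1),s["eef_rot"].round(1))
c=r.capture("top"); cv2.imwrite("pics/top2.png",c["img"])
plan(np.array([.55,-.30,.27]),down(-74-0),18)
```

```text
[ 4.990e+01  1.860e+01  1.600e+00  1.000e-01 -7.300e+01 -1.356e+02] [-1.800e+02  1.000e-01 -1.756e+02]
n 18
[[0.08, -0.92, -0.03], [-0.0, -0.0, -0.71]]
[[0.17, -0.9, -0.03], [-0.0, -0.0, -0.71]]
[[0.26, -0.88, -0.03], [-0.0, -0.0, -0.71]]
[[0.34, -0.85, -0.03], [-0.0, -0.0, -0.71]]
[[0.43, -0.82, -0.03], [-0.0, -0.0, -0.7]]
[[0.5, -0.77, -0.03], [-0.0, -0.0, -0.71]]
[[0.58, -0.72, -0.03], [-0.0, -0.0, -0.7]]
[[0.64, -0.66, -0.03], [-0.0, -0.0, -0.71]]
[[0.71, -0.59, -0.03], [-0.0, -0.0, -0.7]]
[[0.76, -0.52, -0.04], [0.0, -0.0, -0.71]]
[[0.81, -0.44, -0.03], [0.0, -0.0, -0.7]]
[[0.84, -0.36, -0.04], [0.0, -0.0, -0.71]]
[[0.88, -0.27, -0.03], [0.0, -0.0, -0.7]]
[[0.9, -0.19, -0.04], [0.0, -0.0, -0.71]]
[[0.91, -0.1, -0.03], [0.0, -0.0, -0.7]]
[[0.92, -0.01, -0.04], [0.0, -0.0, -0.71]]
[[0.91, 0.09, -0.03], [0.0, -0.0, -0.7]]
[[0.9, 0.17, -0.04], [0.0, -0.01, -0.71]]
```

View pics/top2.png

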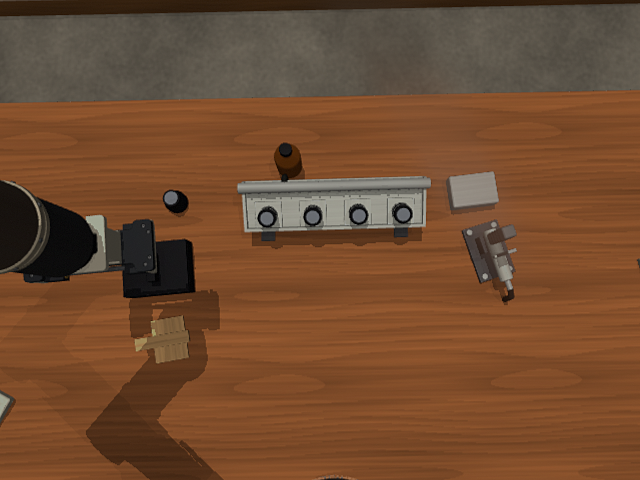

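{"method": "apply_moves", "body": {"targets": [[[0.08, -0.7, -0.1], [0, 0, -0.6], 87], [[0.17, -0.9, -0.05], [0, 0, -0.71], 87], [[0.26, -0.88, -0.05], [0, 0, -0.71], 87], [[0.34, -0.85, -0.05], [0, 0, -0.71], 87], [[0.43, -0.82, -0.05], [0, 0, -0.7], 87]]}}

```text
time_s: 31.75
tcp_pos: [0.5501, 0.1849, 0.2581]
eef_rot: [180.0, -0.1, -147.0]
contact_force: [1.7, -0.2, -0.4]
gripper_width: 0.087
```

{"method": "apply_moves", "body": {"targets": [[[0.5, -0.77, -0.03], [0, 0, -0.71], 87], [[0.58, -0.72, -0.03], [0, 0, -0.7], 87], [[0.64, -0.66, -0.03], [0, 0, -0.71], 87], [[0.71, -0.59, -0.03], [0, 0, -0.7], 87], [[0.76, -0.52, -0.04], [0, 0, -0.71], 87]]}}

```text
time_s: 32.25
tcp_pos: [0.5487, -0.0073, 0.2659]
eef_rot: [179.9, -0.1, -117.4]
contact_force: [0.4, 0.0, 0.0]
gripper_width: 0.087
```

Run:
```python
from w import *
s=r.get_state(); print(s["joints"].round(1))
plan(np.array([.59,-.34,.27]),down(-74-0),9)
```

```text
[ 19.7   7.1 -11.    0.  -72.  -47.1]
n 9
[[0.77, -0.53, -0.01], [0.0, -0.0, -0.6]]
[[0.81, -0.46, -0.01], [0.0, -0.0, -0.6]]
[[0.84, -0.39, -0.01], [0.0, -0.0, -0.6]]
[[0.87, -0.32, -0.01], [0.0, -0.0, -0.6]]
[[0.9, -0.25, -0.01], [0.0, -0.0, -0.61]]
[[0.92, -0.17, -0.01], [0.0, -0.0, -0.6]]
[[0.93, -0.09, -0.01], [0.0, -0.0, -0.61]]
[[0.93, -0.01, -0.01], [0.01, -0.0, -0.6]]
[[0.93, 0.07, -0.02], [0.0, -0.0, -0.61]]
```

{"method": "apply_moves", "body": {"targets": [[[0.77, -0.53, -0.01], [0, 0, -0.6], 87], [[0.81, -0.46, -0.01], [0, 0, -0.6], 87], [[0.84, -0.39, -0.01], [0, 0, -0.6], 87], [[0.87, -0.32, -0.01], [0, 0, -0.6], 87], [[0.9, -0.25, -0.01], [0, 0, -0.61], 87]]}}

```text
time_s: 32.75
tcp_pos: [0.5709, -0.1996, 0.2696]
eef_rot: [179.9, 0.0, -92.2]
contact_force: [1.3, 0.4, -0.6]
gripper_width: 0.0874
```

{"method": "apply_moves", "body": {"targets": [[[0.92, -0.17, -0.01], [0, 0, -0.6], 87], [[0.93, -0.09, -0.01], [0, 0, -0.61], 87], [[0.8, -0.01, -0.01], [0, 0, -0.6], 87], [[0.5, 0.05, -0.02], [0, 0, -0.45], 87], [[0, 0, 0], [0, 0, 0], 87]]}}

```text
time_s: 33.25
tcp_pos: [0.5869, -0.3348, 0.2703]
eef_rot: [179.8, 0.1, -73.5]
contact_force: [0.6, 0.0, -0.9]
gripper_width: 0.0873
```

Run:
```python
from w import *
c=wshot("w34"); W=cloud(c,c["T"]); H=W[...,2]
m=(H>.152)&(H<.168); m[272:]=0; P=W[m]*1e3; print('handle',len(P),[np.round(x,2) for x in cv2.minAreaRect(P[:,:2].astype(np.float32))],np.median(P[:,2]))
m=((H>.128)&(H<.146)).astype(np.uint8); m[272:]=0
n,lab,st,_=cv2.connectedComponentsWithStats(m)
for i in range(1,n):
    if st[i,4]>30: P=W[lab==i]*1e3; print(st[i],[np.round(x,2) for x in cv2.minAreaRect(P[:,:2].astype(np.float32))],P.mean(0).round(1))
```

```text
33.25 [ 0.5869 -0.3348  0.2703] [ 1.7977e+02  1.2000e-01 -7.3490e+01]
handle 1346 [array([ 602.06, -342.07]), array([23.83, 25.98]), np.float64(16.06)] 159.5084282323762
[285 189  34  10 155] [array([ 605.23, -353.11]), array([23.62,  3.91]), np.float64(15.12)] [ 604.9 -354.4  137.5]
[347 195  11  27 276] [array([ 567.2 , -352.51]), array([ 6.86, 17.77]), np.float64(17.56)] [ 567.6 -353.1  138.4]
```

View pics/w34.png

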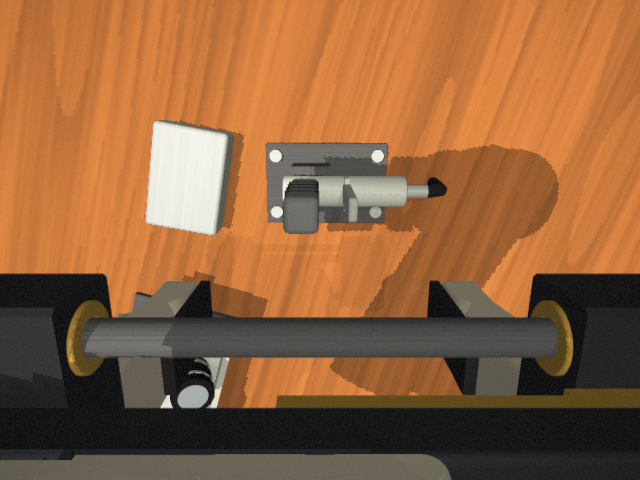

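Run:
```python
from w import *
plan(np.array([.5958,-.3439,.185]),down(-73.6),3)
```

```text
n 3
[[0.1, -0.05, 0.71], [0.01, 0.01, 0.0]]
[[0.1, -0.05, 0.71], [0.01, 0.0, 0.0]]
[[0.11, -0.05, 0.71], [0.01, 0.01, 0.0]]
```

{"method": "apply_moves", "body": {"targets": [[[0.1, -0.05, 0.65], [0.01, 0, 0], 87], [[0.1, -0.05, 0.6], [0.01, 0, 0], 87], [[0.1, -0.05, 0.5], [0.01, 0, 0], 87], [[0, 0, 0], [0, 0, 0], 87]]}}

```text
time_s: 33.7
tcp_pos: [0.5956, -0.3409, 0.1996]
eef_rot: [-179.9, 0.1, -73.8]
contact_force: [0.4, -0.0, -1.2]
gripper_width: 0.0869
```

Run:
```python
from w import *
plan(np.array([.5958,-.3439,.123]),down(-73.6),3)
```

```text
n 3
[[0.03, 0.01, 0.64], [-0.01, 0.01, -0.01]]
[[0.02, 0.0, 0.64], [-0.0, 0.0, -0.01]]
[[0.03, 0.01, 0.63], [-0.01, 0.01, -0.0]]
```

{"method": "apply_moves", "body": {"targets": [[[0.03, 0.01, 0.6], [0, 0, -0.01], 87], [[0.02, 0, 0.6], [0, 0, -0.01], 87], [[0.03, 0.01, 0.5], [0, 0, 0], 87], [[0, 0, 0], [0, 0, 0], 87]]}}

```text
time_s: 34.1
tcp_pos: [0.5975, -0.3414, 0.1354]
eef_rot: [-179.7, -0.1, -73.6]
contact_force: [-1.1, -0.1, -0.4]
gripper_width: 0.087
```

Run:
```python
from w import *
plan(np.array([.5958,-.3439,.123]),down(-73.6),1)
s=r.get_state(); print(s["contact_force"])
```

```text
n 1
[[0.05, 0.06, 0.31], [-0.04, -0.01, 0.0]]
[-1.05607083 -0.0813314  -0.38748716]
```

{"method": "apply_moves", "body": {"targets": [[[0.05, 0.06, 0.28], [-0.03, 0, 0], 87], [[0.02, 0, 0.03], [0, 0, 0], 80], [[0, 0, 0], [0, 0, 0], 70]]}}

```text
time_s: 34.4
tcp_pos: [0.5979, -0.3446, 0.1267]
eef_rot: [-179.7, -0.2, -73.5]
contact_force: [-0.4, -0.4, -0.5]
gripper_width: 0.077
```

Run:
```python
from w import *
s=r.get_state(); print(s["contact_force"])
plan(np.array([.5958,-.3439,.123]),down(-73.6),1)
c=r.capture("top"); cv2.imwrite("pics/top3.png",cv2.resize(c["img"][150:310,110:530],None,fx=1.9,fy=1.9,interpolation=cv2.INTER_CUBIC))
```

```text
[-0.35907546 -0.41992694 -0.51521751]
n 1
[[-0.03, 0.05, 0.09], [-0.03, -0.03, 0.01]]
```

View pics/top3.png

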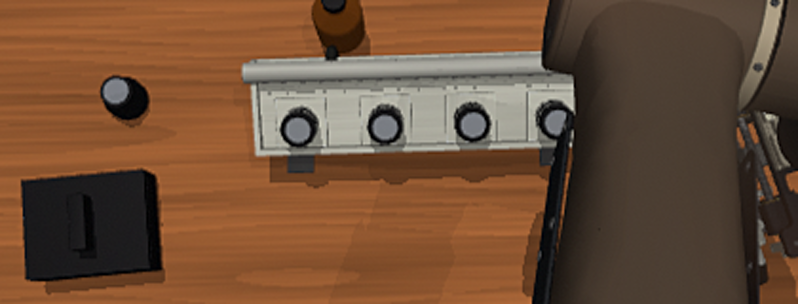

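{"method": "apply_moves", "body": {"targets": [[[-0.03, 0.05, 0.09], [-0.02, -0.02, 0.01], 60], [[0, 0, 0], [0, 0, 0], 56], [[0, 0, 0], [0, 0, 0], 56]], "squeeze": 25}}

```text
time_s: 34.75
tcp_pos: [0.5942, -0.3444, 0.124]
eef_rot: [-180.0, -0.1, -73.6]
contact_force: [-2.5, -0.7, 1.6]
gripper_width: 0.0572
```

Run:
```python
from w import *
s=r.get_state(); print(s["contact_force"],s["gripper_width"])
plan(np.array([.5958,-.3439,.123]),down(-73.6),1)
```

```text
[-2.51248664 -0.71606728  1.58097231] 0.057187893521937296
n 1
[[-0.0, -0.04, 0.02], [-0.0, -0.01, -0.0]]
```

{"method": "apply_moves", "body": {"targets": [[[0, -0.04, 0.01], [0, 0, 0], 45], [[0, 0, 0], [0, 0, 0], 25], [[0, 0, 0], [0, 0, 0], 25], [[0, 0, 0], [0, 0, 0], 25], [[0, 0, 0], [0, 0, 0], 25]]}}

```text
time_s: 35.25
tcp_pos: [0.5976, -0.3434, 0.1234]
eef_rot: [-179.8, -0.1, -73.6]
contact_force: [-6.0, -2.8, 1.9]
gripper_width: 0.0329
```

Run:
```python
from w import *
s=r.get_state(); print(s["contact_force"],s["gripper_width"])
plan(np.array([.5958,-.3439,.123]),down(-73.6),1)
c=r.capture("side"); cv2.imwrite("pics/s40.png",cv2.resize(c["img"][120:220,180:300],None,fx=6,fy=6,interpolation=cv2.INTER_CUBIC))
```

```text
[-5.95911906 -2.82997772  1.91057855] 0.032917554746973755
n 1
[[-0.0, 0.05, 0.01], [-0.02, -0.01, -0.0]]
```

View pics/s40.png

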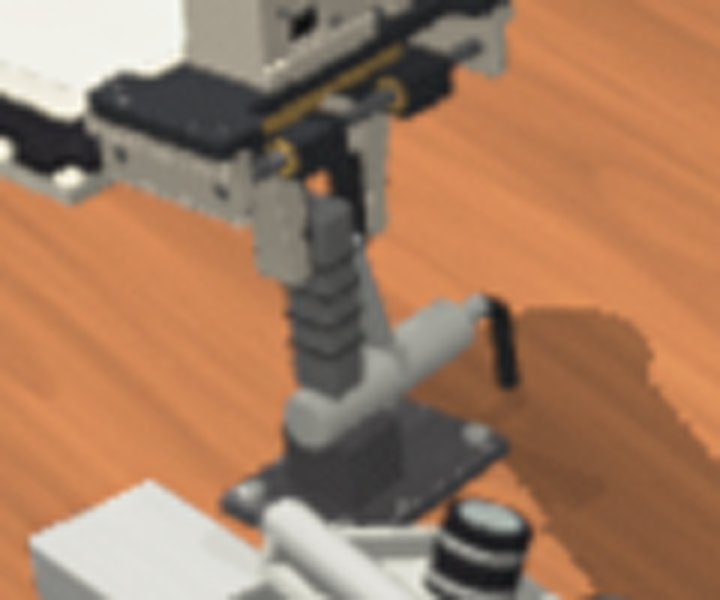

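{"method": "apply_moves", "body": {"targets": [[[0, 0, 0], [0, 0, 0], 25], [[0, 0, 0], [0, 0, 0], 25], [[0, 0, 0], [0, 0, 0], 25], [[0, 0, 0], [0, 0, 0], 25], [[0, 0, 0], [0, 0, 0], 25]]}}

```text
time_s: 35.8
tcp_pos: [0.5975, -0.3434, 0.1234]
eef_rot: [-179.8, -0.1, -73.6]
contact_force: [-1.1, 0.2, 0.0]
gripper_width: 0.033
```

{"method": "apply_moves", "body": {"targets": [[[0, 0, 0], [0, 0, 0], 25], [[0, 0, 0], [0, 0, 0], 25], [[0, 0, 0], [0, 0, 0], 25], [[0, 0, 0], [0, 0, 0], 25], [[0, 0, 0], [0, 0, 0], 25]]}}

```text
time_s: 36.3
tcp_pos: [0.5975, -0.3434, 0.1234]
eef_rot: [-179.8, -0.1, -73.6]
contact_force: [0.1, 0.4, -0.5]
gripper_width: 0.0335
```

{"method": "apply_moves", "body": {"targets": [[[0, 0, 0], [0, 0, 0], 25], [[0, 0, 0], [0, 0, 0], 25], [[0, 0, 0], [0, 0, 0], 25], [[0, 0, 0], [0, 0, 0], 25], [[0, 0, 0], [0, 0, 0], 25]]}}

```text
time_s: 36.8
tcp_pos: [0.5975, -0.3434, 0.1234]
eef_rot: [-179.8, -0.1, -73.6]
contact_force: [-1.6, -0.2, -0.4]
gripper_width: 0.033
```

{"method": "apply_moves", "body": {"targets": [[[0, 0, 0], [0, 0, 0], 25], [[0, 0, 0], [0, 0, 0], 25], [[0, 0, 0], [0, 0, 0], 25], [[0, 0, 0], [0, 0, 0], 25], [[0, 0, 0], [0, 0, 0], 25]]}}

```text
time_s: 37.3
tcp_pos: [0.5975, -0.3434, 0.1234]
eef_rot: [-179.8, -0.1, -73.6]
contact_force: [-0.9, -0.9, -1.5]
gripper_width: 0.0332
```

{"method": "apply_moves", "body": {"targets": [[[0, 0, 0], [0, 0, 0], 25], [[0, 0, 0], [0, 0, 0], 60], [[0, 0, 0], [0, 0, 0], 87], [[0, 0, 0], [0, 0, 0], 87], [[0, 0, 0], [0, 0, 0], 87]]}}

```text
time_s: 37.8
tcp_pos: [0.5941, -0.3445, 0.1247]
eef_rot: [179.9, -0.0, -73.7]
contact_force: [-1.4, -0.5, -0.4]
gripper_width: 0.0598
```

{"method": "apply_moves", "body": {"targets": [[[0, 0, 0], [0, 0, 0], 87], [[0, 0, 0], [0, 0, 0], 87], [[0, 0, 0], [0, 0, 0], 87], [[0, 0, -0.2], [0, 0, 0], 87]]}}

```text
time_s: 38.2
tcp_pos: [0.5958, -0.3439, 0.1319]
eef_rot: [-179.9, -0.0, -73.7]
contact_force: [-0.8, 1.1, 0.1]
gripper_width: 0.086
```

{"method": "apply_moves", "body": {"targets": [[[0, 0, -0.7], [0, 0, 0], 87], [[0, 0, -0.9], [0, 0, 0], 87], [[0, 0, -0.9], [0, 0, 0], 87], [[0, 0, -0.8], [0, 0, 0], 87]]}}

```text
time_s: 38.6
tcp_pos: [0.5949, -0.3427, 0.2653]
eef_rot: [179.8, 0.2, -73.6]
contact_force: [0.4, -0.3, -0.3]
gripper_width: 0.0869
```

Run:
```python
from w import *
c=wshot("w41"); W=cloud(c,c["T"]); H=W[...,2]
m=((H>.128)&(H<.146)).astype(np.uint8); m[272:]=0
n,lab,st,_=cv2.connectedComponentsWithStats(m)
for i in range(1,n):
    if st[i,4]>30: P=W[lab==i]*1e3; print(st[i],[np.round(x,2) for x in cv2.minAreaRect(P[:,:2].astype(np.float32))],P.mean(0).round(1))
plan(np.array([.50,.352,.25]),down(-175.7),19)
```

```text
38.6 [ 0.5949 -0.3427  0.2653] [179.76   0.19 -73.64]
[292 203  35  11 179] [array([ 605.06, -352.63]), array([24.2,  5. ]), np.float64(15.49)] [ 605.1 -354.2  137.6]
[355 209  11  28 282] [array([ 567.08, -352.5 ]), array([ 6.94, 17.8 ]), np.float64(16.97)] [ 567.7 -353.3  138.5]
n 19
[[-0.91, -0.14, 0.03], [-0.0, -0.0, 0.67]]
[[-0.92, -0.05, 0.03], [-0.0, -0.0, 0.67]]
[[-0.92, 0.04, 0.03], [-0.0, -0.0, 0.67]]
[[-0.92, 0.12, 0.03], [-0.0, -0.0, 0.67]]
[[-0.9, 0.21, 0.03], [-0.0, 0.0, 0.67]]
[[-0.88, 0.29, 0.03], [-0.0, 0.0, 0.67]]
[[-0.85, 0.37, 0.03], [-0.0, 0.0, 0.67]]
[[-0.81, 0.45, 0.02], [-0.0, 0.0, 0.67]]
[[-0.76, 0.52, 0.03], [-0.0, 0.0, 0.67]]
[[-0.71, 0.59, 0.02], [-0.0, 0.0, 0.67]]
[[-0.65, 0.66, 0.03], [-0.0, 0.0, 0.67]]
[[-0.59, 0.71, 0.02], [-0.0, 0.0, 0.67]]
[[-0.52, 0.77, 0.03], [-0.0, 0.0, 0.67]]
[[-0.45, 0.81, 0.02], [-0.0, 0.0, 0.68]]
[[-0.37, 0.85, 0.03], [-0.0, 0.0, 0.67]]
[[-0.28, 0.88, 0.02], [-0.01, 0.0, 0.68]]
[[-0.2, 0.9, 0.03], [-0.0, 0.0, 0.67]]
[[-0.11, 0.92, 0.02], [-0.0, 0.01, 0.68]]
[[-0.03, 0.93, 0.03], [-0.01, 0.0, 0.67]]
```

Trigger sprung back to rest position. Return to the lid.

{"method": "apply_moves", "body": {"targets": [[[-0.7, -0.1, 0], [0, 0, 0.5], 87], [[-0.92, -0.05, 0], [0, 0, 0.67], 87], [[-0.92, 0.04, 0], [0, 0, 0.67], 87], [[-0.92, 0.12, 0], [0, 0, 0.67], 87], [[-0.9, 0.21, 0], [0, 0, 0.67], 87]]}}

```text
time_s: 39.15
tcp_pos: [0.5717, -0.1693, 0.2767]
eef_rot: [-179.2, -0.1, -100.2]
contact_force: [1.0, 0.4, 0.1]
gripper_width: 0.087
```

{"method": "apply_moves", "body": {"targets": [[[-0.88, 0.29, 0], [0, 0, 0.67], 87], [[-0.85, 0.37, 0], [0, 0, 0.67], 87], [[-0.81, 0.45, 0], [0, 0, 0.67], 87], [[-0.76, 0.52, 0], [0, 0, 0.67], 87], [[-0.71, 0.59, 0], [0, 0, 0.67], 87]]}}

```text
time_s: 39.65
tcp_pos: [0.5466, 0.0219, 0.2793]
eef_rot: [-179.0, 0.6, -128.2]
contact_force: [0.5, 0.5, -0.5]
gripper_width: 0.0869
```

Run:
```python
from w import *
plan(np.array([.50,.352,.25]),down(-174),10)
```

```text
n 10
[[-0.58, 0.6, 0.07], [-0.01, 0.01, 0.57]]
[[-0.53, 0.65, 0.07], [-0.01, 0.01, 0.57]]
[[-0.47, 0.69, 0.07], [-0.01, 0.01, 0.57]]
[[-0.42, 0.72, 0.07], [-0.01, 0.01, 0.57]]
[[-0.36, 0.75, 0.07], [-0.01, 0.01, 0.57]]
[[-0.3, 0.78, 0.07], [-0.01, 0.01, 0.58]]
[[-0.23, 0.8, 0.07], [-0.01, 0.01, 0.57]]
[[-0.17, 0.81, 0.07], [-0.01, 0.02, 0.58]]
[[-0.1, 0.83, 0.07], [-0.0, 0.01, 0.57]]
[[-0.04, 0.83, 0.07], [-0.01, 0.02, 0.58]]
```

{"method": "apply_moves", "body": {"targets": [[[-0.58, 0.6, 0.05], [-0.01, 0.01, 0.57], 87], [[-0.53, 0.65, 0.05], [-0.01, 0.01, 0.57], 87], [[-0.47, 0.69, 0.05], [-0.01, 0.01, 0.57], 87], [[-0.42, 0.72, 0.05], [-0.01, 0.01, 0.57], 87], [[-0.36, 0.75, 0.05], [-0.01, 0.01, 0.57], 87]]}}

```text
time_s: 40.15
tcp_pos: [0.5236, 0.1961, 0.2728]
eef_rot: [-179.6, 1.0, -151.8]
contact_force: [0.4, 0.6, -0.5]
gripper_width: 0.0869
```

{"method": "apply_moves", "body": {"targets": [[[-0.3, 0.78, 0.05], [-0.01, 0.01, 0.58], 87], [[-0.23, 0.8, 0.05], [-0.01, 0.01, 0.57], 87], [[-0.17, 0.81, 0.05], [-0.01, 0.02, 0.58], 87], [[-0.08, 0.7, 0.05], [0, 0.01, 0.5], 87], [[0, 0.5, 0], [0, 0.01, 0.3], 87]]}}

```text
time_s: 40.65
tcp_pos: [0.5031, 0.3522, 0.2682]
eef_rot: [179.6, 0.8, -172.9]
contact_force: [-0.8, -0.3, 0.5]
gripper_width: 0.0872
```

Run:
```python
from w import *
plan(np.array([.49,.35,.26]),down(-173.5),2)
```

```text
n 2
[[0.17, -0.01, 0.1], [0.03, 0.05, 0.04]]
[[0.16, -0.01, 0.1], [0.02, 0.05, 0.04]]
```

{"method": "apply_moves", "body": {"targets": [[[0.6, -0.05, 0.1], [0.03, 0.05, 0.02], 87], [[0.6, -0.03, 0.1], [0.02, 0.05, -0.05], 87], [[0.3, 0, 0], [0, 0, -0.1], 87], [[0, 0, 0], [0, 0, 0], 87]]}}

```text
time_s: 41.05
tcp_pos: [0.4422, 0.3459, 0.2601]
eef_rot: [179.9, 0.1, -171.6]
contact_force: [0.8, 0.6, -0.1]
gripper_width: 0.0875
```

```bash
cat >> w.py <<'E'
def stand(name):
    c=wshot(name); W=cloud(c,c["T"]);H=W[...,2]
    m=((H>.055)&(H<.065)&(W[...,0]<.48)).astype(np.uint8);m[272:]=0
    n,lab,st,_=cv2.connectedComponentsWithStats(m); i=1+np.argmax(st[1:,4]); P=W[lab==i]*1e3
    print('stand',len(P),[np.round(x,2) for x in cv2.minAreaRect(P[:,:2].astype(np.float32))],np.median(P[:,2]))
    return c
E
python3 - <<'E'
from w import *
c=stand("w42")
E
```

```text
41.05 [0.4422 0.3459 0.2601] [ 1.7990e+02  9.0000e-02 -1.7164e+02]
stand 3669 [array([407.61, 342.01]), array([ 24.1 , 110.03]), np.float64(8.98)] 59.88616940983632
```

View pics/w42.png

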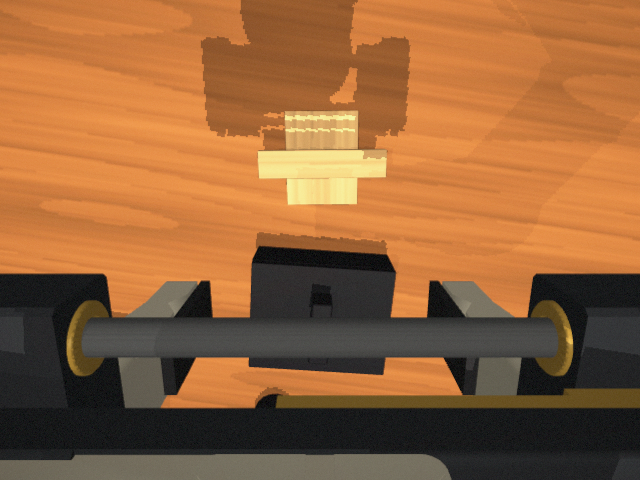

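Run:
```python
from w import *
plan(np.array([.5563,.3632,.15]),down(-175.67),5)
```

```text
n 5
[[-0.57, 0.0, 0.55], [0.0, 0.0, 0.1]]
[[-0.57, 0.01, 0.55], [0.0, 0.0, 0.1]]
[[-0.57, 0.02, 0.55], [0.0, 0.0, 0.1]]
[[-0.58, 0.03, 0.55], [0.01, 0.01, 0.1]]
[[-0.57, 0.03, 0.56], [0.0, 0.0, 0.1]]
```

{"method": "apply_moves", "body": {"targets": [[[-0.57, 0, 0.5], [0, 0, 0.1], 87], [[-0.57, 0.01, 0.55], [0, 0, 0.1], 87], [[-0.57, 0.02, 0.55], [0, 0, 0.1], 80], [[-0.55, 0.03, 0.5], [0, 0, 0.1], 70], [[-0.4, 0.03, 0.4], [0, 0, 0.07], 60]]}}

```text
time_s: 41.6
tcp_pos: [0.5569, 0.3659, 0.1651]
eef_rot: [179.3, 0.8, -175.4]
contact_force: [-0.2, -0.4, 1.0]
gripper_width: 0.0694
```

Run:
```python
from w import *
plan(np.array([.5563,.3632,.09]),down(-175.67),3)
```

```text
n 3
[[0.01, -0.03, 0.62], [0.03, 0.03, 0.01]]
[[0.01, -0.03, 0.63], [0.03, 0.03, 0.01]]
[[0.02, -0.02, 0.63], [0.02, 0.03, 0.01]]
```

{"method": "apply_moves", "body": {"targets": [[[0.03, -0.03, 0.55], [0.03, 0.04, 0.01], 60], [[0.02, -0.03, 0.55], [0.03, 0.03, 0.01], 60], [[0.02, -0.02, 0.4], [0.02, 0.03, 0.01], 60], [[0, 0, 0], [0, 0, 0], 60]]}}

```text
time_s: 42.0
tcp_pos: [0.5604, 0.3614, 0.0995]
eef_rot: [-179.9, -0.1, -175.9]
contact_force: [-0.1, -0.0, 0.2]
gripper_width: 0.0599
```

Run:
```python
from w import *
plan(np.array([.5563,.3632,.0712]),down(-175.67),2)
```

```text
n 2
[[0.05, 0.03, 0.35], [-0.01, -0.01, -0.02]]
[[0.05, 0.02, 0.36], [-0.01, -0.0, -0.01]]
```

{"method": "apply_moves", "body": {"targets": [[[0.05, 0.03, 0.35], [-0.01, 0, -0.02], 60], [[0.05, 0.02, 0.26], [-0.01, 0, -0.01], 60], [[0, 0, 0], [0, 0, 0], 50]]}}

```text
time_s: 42.3
tcp_pos: [0.5582, 0.364, 0.0767]
eef_rot: [179.9, 0.1, -175.7]
contact_force: [-0.3, -0.5, 0.6]
gripper_width: 0.056
```

Run:
```python
from w import *
plan(np.array([.5563,.3632,.0707]),down(-175.67),1)
```

```text
n 1
[[0.05, -0.02, 0.15], [0.02, 0.01, -0.0]]
```

{"method": "apply_moves", "body": {"targets": [[[0.05, -0.02, 0.13], [0.02, 0.01, 0], 40], [[0, 0, 0], [0, 0, 0], 30], [[0, 0, 0], [0, 0, 0], 24]]}}

```text
time_s: 42.6
tcp_pos: [0.5572, 0.3641, 0.0739]
eef_rot: [179.9, 0.2, -175.6]
contact_force: [0.0, -0.3, 0.3]
gripper_width: 0.0334
```

{"method": "apply_moves", "body": {"targets": [[[0, 0, 0], [0, 0, 0], 0], [[0, 0, 0], [0, 0, 0], 0], [[0, 0, 0], [0, 0, 0], 0], [[0, 0, 0], [0, 0, 0], 0]], "squeeze": 30}}

```text
time_s: 43.0
tcp_pos: [0.5578, 0.3647, 0.0755]
eef_rot: [179.8, 0.3, -175.6]
contact_force: [0.3, 0.6, 0.0]
gripper_width: 0.0031
```

{"method": "apply_moves", "body": {"targets": [[[0, 0, 0], [0, 0, 0], 40], [[0, 0, 0], [0, 0, 0], 40], [[0, 0, 0], [0, 0, 0], 40], [[0, 0, 0], [0, 0, 0], 40], [[0, 0, 0], [0, 0, 0], 40]]}}

```text
time_s: 43.5
tcp_pos: [0.5578, 0.3646, 0.0754]
eef_rot: [179.8, 0.3, -175.6]
contact_force: [0.2, 0.4, -0.0]
gripper_width: 0.0365
```

Run:
```python
from w import *
s=r.get_state(); print(s["gripper_width"])
c=heldlid("w43",dz=-.022)
cv2.imwrite("pics/w43b.png",cv2.convertScaleAbs(cv2.resize(c["img"][140:400,200:440],None,fx=3,fy=2.3),alpha=2.2))
plan(np.array([.5563,.3632,.0700]),down(-175.67),2)
```

```text
0.03651776206386983
43.5 [0.5578 0.3646 0.0754] [ 179.84    0.27 -175.62]
lid [556.53 361.82] yaw 4.3 width 135.4 platez 52.93 slope [0.16 0.01] tcp-lid [1.24 2.8 ]
n 2
[[0.02, -0.02, 0.07], [0.01, 0.02, 0.0]]
[[0.02, -0.01, 0.06], [0.01, 0.01, 0.01]]
```

View pics/w43b.png

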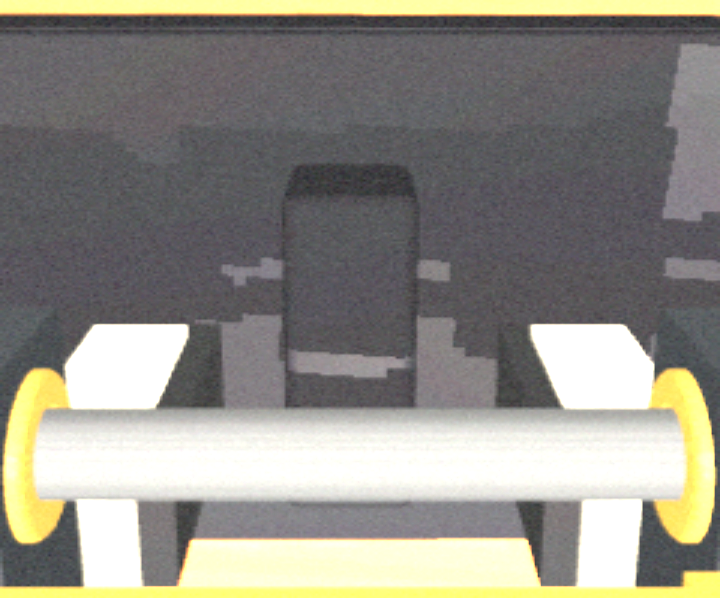

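{"method": "apply_moves", "body": {"targets": [[[0.03, -0.03, 0.1], [0.01, 0.02, 0], 40], [[0.02, -0.02, 0.06], [0, 0.01, 0], 36], [[0, 0, 0], [0, 0, 0], 30]]}}

```text
time_s: 43.85
tcp_pos: [0.5557, 0.3622, 0.0683]
eef_rot: [179.9, -0.0, -175.6]
contact_force: [0.3, -0.5, -0.6]
gripper_width: 0.0331
```

Run:
```python
from w import *
plan(np.array([.5563,.3632,.0700]),down(-175.67),1)
```

```text
n 1
[[-0.02, 0.02, -0.04], [0.01, -0.0, 0.01]]
```

{"method": "apply_moves", "body": {"targets": [[[-0.02, 0.02, 0], [0, 0, 0], 22], [[0, 0, 0], [0, 0, 0], 10], [[0, 0, 0.02], [0, 0, 0], 0], [[0, 0, 0.01], [0, 0, 0], 0], [[0, 0, 0], [0, 0, 0], 0]]}}

```text
time_s: 44.35
tcp_pos: [0.5564, 0.3631, 0.0681]
eef_rot: [179.9, -0.0, -175.6]
contact_force: [-0.4, 0.4, -0.1]
gripper_width: 0.0175
```

{"method": "apply_moves", "body": {"targets": [[[0, 0, 0], [0, 0, 0], 0], [[0, 0, 0], [0, 0, 0], 0]]}}

```text
time_s: 44.55
tcp_pos: [0.5564, 0.3631, 0.068]
eef_rot: [179.9, -0.0, -175.6]
contact_force: [-1.2, -0.5, 1.0]
gripper_width: 0.0175
```

{"method": "apply_moves", "body": {"targets": [[[0, 0, -0.2], [0, 0, 0], 0], [[0, 0, -0.35], [0, 0, 0], 0], [[0, 0, -0.4], [0, 0, 0], 0], [[0, 0, -0.3], [0, 0, 0], 0]]}}

```text
time_s: 44.95
tcp_pos: [0.5556, 0.3622, 0.1194]
eef_rot: [-179.9, -0.2, -175.6]
contact_force: [-0.2, -1.3, -0.6]
gripper_width: 0.0177
```

Run:
```python
from w import *
c=heldlid("w44",dz=-.0155)
plan(np.array([.4075,.3433,.125]),down(-171),7)
```

```text
44.95 [0.5556 0.3622 0.1194] [-1.7991e+02 -1.7000e-01 -1.7562e+02]
lid [555.7  360.88] yaw 4.35 width 135.5 platez 104.32 slope [ 0.12 -0.14] tcp-lid [-0.07  1.32]
n 7
[[0.54, -0.03, -0.01], [0.0, -0.0, -0.08]]
[[0.54, -0.02, -0.01], [0.0, -0.0, -0.08]]
[[0.54, -0.02, -0.01], [0.0, -0.0, -0.08]]
[[0.53, -0.01, -0.01], [0.0, -0.0, -0.08]]
[[0.54, -0.01, -0.01], [0.0, -0.0, -0.08]]
[[0.53, 0.0, -0.02], [0.0, -0.0, -0.09]]
[[0.54, 0.01, -0.01], [0.0, -0.0, -0.08]]
```

{"method": "apply_moves", "body": {"targets": [[[0.35, -0.02, 0], [0, 0, -0.07], 0], [[0.54, -0.02, 0], [0, 0, -0.08], 0], [[0.54, -0.02, 0], [0, 0, -0.08], 0], [[0.53, -0.01, 0], [0, 0, -0.08], 0], [[0.54, -0.01, 0], [0, 0, -0.08], 0]]}}

```text
time_s: 45.5
tcp_pos: [0.454, 0.3487, 0.1221]
eef_rot: [179.9, 0.1, -172.5]
contact_force: [-0.4, 0.3, -1.1]
gripper_width: 0.0176
```

Run:
```python
from w import *
plan(np.array([.4075,.3433,.115]),down(-171),3)
```

```text
n 3
[[0.39, 0.01, 0.06], [0.0, 0.0, -0.06]]
[[0.39, 0.01, 0.06], [0.01, 0.0, -0.06]]
[[0.39, 0.01, 0.06], [0.0, 0.01, -0.06]]
```

{"method": "apply_moves", "body": {"targets": [[[0.36, 0.01, 0.06], [0, 0, -0.06], 0], [[0.3, 0.01, 0.06], [0, 0, -0.06], 0], [[0.22, 0.01, 0.06], [0, 0, -0.05], 0], [[0, 0, 0], [0, 0, 0], 0]]}}

```text
time_s: 45.9
tcp_pos: [0.4131, 0.3432, 0.1147]
eef_rot: [179.9, 0.0, -170.9]
contact_force: [0.6, 0.1, -1.5]
gripper_width: 0.0175
```

Run:
```python
from w import *
c=heldlid("w45",dz=-.0152)
plan(np.array([.4075,.3433,.096]),down(-171),2)
```

```text
45.9 [0.4131 0.3432 0.1147] [ 179.86    0.   -170.87]
lid [413.31 341.68] yaw 9.15 width 135.8 platez 99.61 slope [0.26 0.13] tcp-lid [-0.16  1.51]
n 2
[[0.08, 0.01, 0.24], [0.01, 0.0, 0.01]]
[[0.08, 0.01, 0.23], [0.01, 0.0, 0.01]]
```

{"method": "apply_moves", "body": {"targets": [[[0.08, 0.01, 0.2], [0, 0, 0.01], 0], [[0.05, 0.01, 0.15], [0, 0, 0], 0], [[0, 0, 0], [0, 0, 0], 0]]}}

```text
time_s: 46.25
tcp_pos: [0.4093, 0.344, 0.0996]
eef_rot: [179.8, 0.1, -171.0]
contact_force: [-0.6, 0.1, -0.9]
gripper_width: 0.0173
```

Run:
```python
from w import *
c=heldlid("w46",dz=-.0152)
plan(np.array([.4075,.3434,.087]),down(-171),1)
```

```text
46.25 [0.4093 0.344  0.0996] [ 1.7984e+02  5.0000e-02 -1.7102e+02]
lid [409.43 342.68] yaw 8.95 width 135.5 platez 84.43 slope [0.28 0.14] tcp-lid [-0.14  1.29]
n 1
[[0.05, -0.01, 0.32], [0.02, 0.01, -0.0]]
```

{"method": "apply_moves", "body": {"targets": [[[0.04, -0.01, 0.15], [0.02, 0, 0], 0], [[0, 0, 0.07], [0, 0, 0], 0], [[0, 0, 0], [0, 0, 0], 0]]}}

```text
time_s: 46.6
tcp_pos: [0.4084, 0.3434, 0.09]
eef_rot: [-180.0, 0.1, -171.1]
contact_force: [0.1, -0.6, -1.2]
gripper_width: 0.0173
```

Run:
```python
from w import *
c=heldlid("w47",dz=-.0152)
plan(np.array([.4075,.3434,.086]),down(-171),1)
```

```text
46.6 [0.4084 0.3434 0.09  ] [-1.7996e+02  5.0000e-02 -1.7105e+02]
lid [408.51 341.96] yaw 8.98 width 135.7 platez 74.84 slope [ 0.33 -0.06] tcp-lid [-0.12  1.45]
n 1
[[0.02, 0.0, 0.1], [-0.0, 0.01, -0.01]]
```

{"method": "apply_moves", "body": {"targets": [[[0.02, 0, 0.1], [0, 0.01, 0], 0], [[0, 0, 0.03], [0, 0, 0], 0], [[0, 0, 0.01], [0, 0, 0], 0]]}}

```text
time_s: 46.95
tcp_pos: [0.4078, 0.3435, 0.0844]
eef_rot: [-180.0, -0.0, -171.1]
contact_force: [-0.3, -0.2, -0.5]
gripper_width: 0.0174
```

Run:
```python
from w import *
c=heldlid("w48",dz=-.0152)
```

```text
46.95 [0.4078 0.3435 0.0844] [-179.99   -0.   -171.05]
lid [407.9  342.02] yaw 9.0 width 135.4 platez 69.25 slope [ 0.28 -0.02] tcp-lid [-0.1   1.49]
```

Aligned; 1.2 mm to go.

{"method": "apply_moves", "body": {"targets": [[[0.01, 0, 0.03], [0, 0, 0], 0], [[0, 0, 0.02], [0, 0, 0], 0], [[0, 0, 0.01], [0, 0, 0], 0]]}}

```text
time_s: 47.3
tcp_pos: [0.4075, 0.3435, 0.083]
eef_rot: [180.0, 0.0, -171.0]
contact_force: [-1.1, -0.5, 3.0]
gripper_width: 0.0176
```

Run:
```python
from w import *
c=heldlid("w49",dz=-.0152); print(r.get_state()["contact_force"])
```

```text
47.3 [0.4075 0.3435 0.083 ] [ 1.8000e+02  3.0000e-02 -1.7103e+02]
lid [407.43 341.92] yaw 8.96 width 135.3 platez 68.03 slope [ 0.04 -0.01] tcp-lid [0.06 1.55]
[-2.42549791 -0.88704196  4.95509513]
```

{"method": "apply_moves", "body": {"targets": [[[0, 0, -0.01], [0, 0, 0], 22], [[0, 0, 0], [0, 0, 0], 35], [[0, 0, 0], [0, 0, 0], 50], [[0, 0, 0], [0, 0, 0], 60], [[0, 0, 0], [0, 0, 0], 60]]}}

```text
time_s: 47.85
tcp_pos: [0.4079, 0.344, 0.0835]
eef_rot: [179.9, 0.1, -171.0]
contact_force: [0.3, -0.7, -0.4]
gripper_width: 0.0482
```

{"method": "apply_moves", "body": {"targets": [[[0, 0, -0.3], [0, 0, 0], 60], [[0, 0, -0.7], [0, 0, 0], 70], [[0, 0, -0.9], [0, 0, 0], 87], [[0, 0, -0.9], [0, 0, 0], 87], [[-0.5, 0, -0.7], [0, 0, 0], 87]]}}

```text
time_s: 48.35
tcp_pos: [0.4251, 0.3443, 0.2274]
eef_rot: [-179.7, -0.2, -171.0]
contact_force: [0.1, 1.6, 0.3]
gripper_width: 0.0847
```

Run:
```python
from w import *
c=wlid("w50",.06)
c=r.capture("top"); cv2.imwrite("pics/top5.png",c["img"])
c=r.capture("side"); cv2.imwrite("pics/s50.png",c["img"])
```

```text
48.35 [0.4251 0.3443 0.2274] [-179.7    -0.24 -170.98]
plate [array([407.95, 342.27]), array([110.27, 135.46]), np.float64(9.04)] z 67.9 slope deg [-0.    0.01]
grip 2110 [array([407.73, 342.24]), array([59.96, 17.71]), np.float64(8.74)]
```

View pics/top5.png

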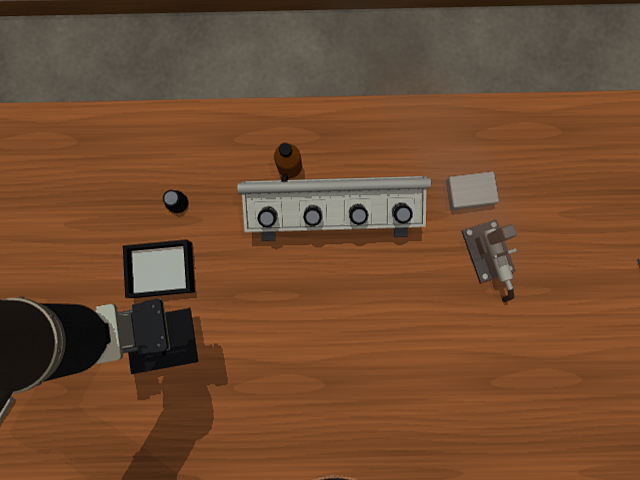

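View pics/s50.png

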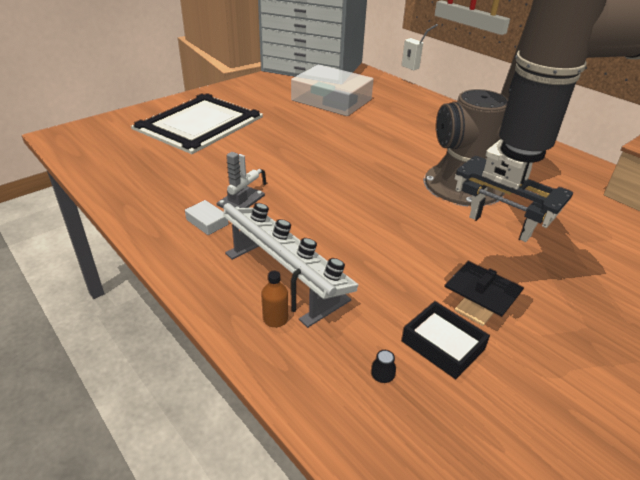

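Run:
```python
from w import *
a=cv2.imread("pics/top2.png");b=cv2.imread("pics/top5.png");d=cv2.absdiff(a,b)[130:310,150:640].max(2)
ys,xs=np.where(d[:,60:]>40); print(len(ys), (xs.min()+210,xs.max()+210,ys.min()+130,ys.max()+130) if len(ys) else '')
```

```text
43 (np.int64(210), np.int64(218), np.int64(290), np.int64(309))
```

{"method": "apply_moves", "body": {"targets": [[[-0.5, 0, -0.5], [0, 0, 0], 87], [[-0.8, -0.5, 0], [0, -0.3, 0.1], 87], [[-0.7, -0.7, 0], [0, -0.5, 0.15], 87], [[-0.5, -0.9, 0], [0, -0.5, 0.2], 87], [[-0.4, -0.9, 0], [0, -0.5, 0.2], 87]]}}

```text
time_s: 49.0
tcp_pos: [0.5581, 0.2418, 0.2511]
eef_rot: [179.6, 14.4, -176.2]
contact_force: [0.1, -0.5, -1.0]
gripper_width: 0.0868
```

{"method": "apply_moves", "body": {"targets": [[[-0.4, -0.9, 0], [0, -0.4, 0.2], 87], [[-0.3, -0.9, 0], [0, -0.3, 0.2], 87], [[-0.2, -0.9, 0], [0, 0, 0.1], 87], [[0, -0.5, 0], [0, 0, 0], 87], [[0, 0, 0], [0, 0, 0], 87]]}}

```text
time_s: 49.5
tcp_pos: [0.5929, 0.1047, 0.2556]
eef_rot: [178.5, 19.9, 179.2]
contact_force: [0.7, 0.7, 0.0]
gripper_width: 0.0872
```

Run:
```python
from w import *
c=wdeck("w51"); checkdeck(c)
```

```text
49.5 [0.5929 0.1047 0.2556] [178.49  19.91 179.18]
indeck (array([ 31.3, 119.5, 191.8]), array([ 1.04,  1.85, -1.26])) F [0.7 0.7 0. ] w 0.0872
[ 304  180   65   61 3771] board z 6.01 xmax 53.6 y [109.1 162.7] plane [-0.03 -0.04] top [array([ 26.9, 135.7]), np.float64(18.9)]
  side yaw -0.06
  side yaw -1.61
[ 194  183   69   61 3866] board z 6.0 xmax 53.8 y [18.3 71.7] plane [ 0.02 -0.06] top [array([27.3, 44.8]), np.float64(19.0)]
  side yaw 37.82
  side yaw 0.62
[  73  185   82   62 4333] board z 5.98 xmax 53.6 y [-72.6 -19.9] plane [ 0.   -0.12] top [array([ 27.2, -46.5]), np.float64(19.3)]
  side yaw 34.82
  side yaw -0.37
[   0  188   51   61 2797] board z 5.97 xmax 53.7 y [-146.3 -107.6] plane [-0.07 -0.11] top [array([  29.3, -121.5]), np.float64(13.0)]
  side yaw -1.45
  side yaw -0.07
```

View pics/w51.png

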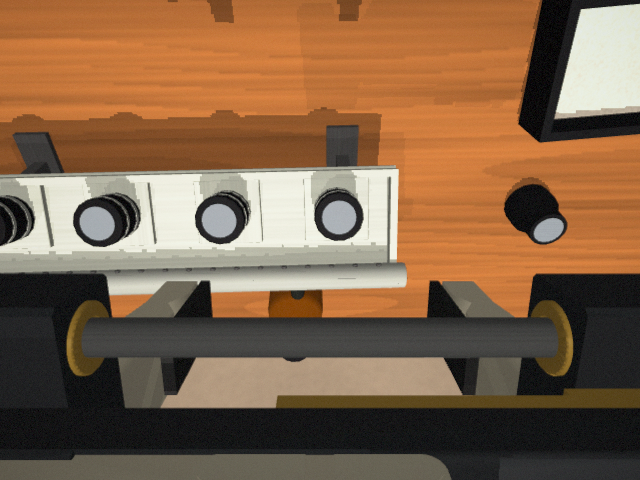

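Run:
```python
from plant import r
print(r.close_job(), r.get_state()["time_s"])
```

```text
the job is handed in; nothing more can be done
the job is handed in; nothing more can be done
```

The job is done and handed in at about 50 s of the 210 s allowed. There were four lenses at this start (lens5 absent), and none was knocked out of place.

- **Lenses:** All four lie flat on the deck. My last check put the three barrels fully in view 27 mm up from the lip, where a board touching it belongs. The fourth was partly out of view then but gave 27 mm earlier. Usable board-edge angles were mostly within about 0.6° of square. The script's other edge angles misread, because the barrels hid those edges.
- **Lid on the box:** It sat within about 0.5 mm and 0.1° of the box outline before I used the gun.
- **Air gun:** I pinched it from about 35.2 to 37.4 s, with the opening steady at 33 mm. That is under the stated 37 mm, probably because the pads met the blade near its top. I took this as fully squeezed, but could not read the trigger angle itself. It measured back at rest afterwards.
- **Lid on its stand:** It is level and centred within about 0.5 mm and 0.1° of the stand.
- **Failed grips:** Twice, once on the stand and once on the box, the fingers closed too high on the lid's grip bar and missed it. A look after the miss on the box showed the lid unmoved. A lower grip worked both times.
- **Other items:** The bottle, loupe and tin look unmoved in the last pictures, and the gripper was touching nothing at hand-in.

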